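Build the keyed delivery tray stack on its latched carrier base

TASK

Get the delivery carrier ready: set the deep bin on the carrier base so that its notch drops over the base's key and it sits fully down, then hook the draw latch's loop over the bin's keeper and snap the lever down over centre. After that stack all the shallow trays that are there (two or three, any order) on the bin, each with its notch over the key of the one below and fully seated, put the lid on top with its notch over the last key, and leave the bystanders on the table alone.

Things in the scene. Friction and masses are not known exactly. Their poses are not given: they have to be found in the camera images.
- seat (a point): Carrier base, fixed, placed anew each time: aluminium plate 130 mm square, 10 mm thick, with a square frame on it (outside 112, inside 102 mm) for the bin's foot. Point: frame's centre at the height of its top, 24 mm above the table. z up; +y points to its key (see base_key), +x to the draw latch on a tongue 62 mm wide reaching 199 mm from the centre.
- base_key (a point): Foot of the base's key, at the top of the frame's +y side (y = 55.5 mm). Every key (base, bin, trays): a steel tab 24 mm wide tapering to 16, 5 mm thick, 12 mm high above the rim, in the middle of the +y wall. Every notch (bin, trays, lid): 30 mm wide, in the bottom edge of the +y wall, 14 mm high, so an item is seated with its +y the same way as the one below.
- lever_pivot (a point): Pivot of the latch's lever on the base, axis along the base's y: 125 mm from seat along +x, 14 mm above it.
- lever (a joint): Draw latch lever, rad. Steel strip 20 mm wide, 5 thick, 55 long from its pivot. 0: leans 20 degrees towards the bin (start 0 to 0.3); 0.35 upright; grows swinging away from the bin, out and down; 1.92 level; 2.18 shut, at its stop, tip out and slightly down. Stays where left (1 N moves it), but the hooked loop's spring pulls it back up until past about 1.95, then holds it. Up to 6 N at the tip.
- lever_tip (a point): Free end of the latch's lever, middle of its width.
- loop (a joint): Hinge of the latch's wire loop on the lever, rad. At the start (0 to 0.1) it stands up against a stop, leaning away from the bin, 30 degrees further out than the lever. Grows folding towards the bin; 2.0 to 2.3 when hooked with the lever still up. Pushed past upright towards the bin it falls over onto the keeper by its own weight. It stretches up to 14 mm on a spring, 1200 N/m.
- loop_bar (a point): Middle of the loop's cross-bar: steel rod 7 mm thick, 45 mm long, along the base's y, joined by 6 mm side rods 38 mm apart that straddle the lever. It is 57 mm from the loop's hinge, which lies on the lever 15 mm from the lever's pivot.
- bin_c (a point): The deep bin for the bottom: grey plastic, open, 112 mm square, walls 5 mm, 72 high without key, 0.55 kg; the only one with a keeper. Point: on its axis, 36 mm above its underside and 36 below its rim. z up; +y to its key and notch, +x to its keeper. Foot, floor and lifting post as the trays; post top 26 mm above the point, floor 24 mm below. Seated on the base, the point is 28 mm above seat.
- keeper (a point): On the bin, axes as the bin: middle of the keeper's slot, where the loop's cross-bar comes to lie; 69 mm from the bin's axis along +x, 13.5 mm below bin_c. The keeper is a steel arm 20 mm wide with an upturned tongue 78 to 83 mm from the axis, its top 12 mm above this point; the bar lies between tongue and bin wall (19 mm).
- tray1_c (a point): Shallow open tray (up to three alike, None if absent): grey plastic, 112 mm square, walls 5, 56 high without key, about 0.32 kg. Point: on its axis, 28 mm above its underside, 28 below its rim. z up; +y to its key and notch. Lifted by a post 24 mm square in the middle, sides along x and y, top 18 mm above the point, floor 16 below it, 39 mm free all round.
- tray2_c (a point): As tray1. Below the walls of trays, bin and lid a tapered foot (98 mm square, 90 at the bottom) reaches 8 mm into the mouth (102 mm) of the item below; the walls then rest on its rim. Seated, a tray's point is 20 mm above the rim below: 48 mm above the point of a tray below, 56 mm above bin_c.
- tray3_c (a point): As tray1. Turned the wrong way, it sits up on the key below, too high and tilted. The mouth of bin and trays is 102 mm wide inside, so fingers spread wider than that over their backs strike the walls.
- lid_grip (a point): Lid: grey plastic plate 112 mm square, 16 thick, same foot below, 0.3 kg, bar handle on top along x, 90 long, 14 wide (y), 12 high, 20 mm free under the bar. Point: middle of the bar, 50 mm above the underside, 26 above the plate. z up; +y to its notch (30 mm wide, 8 mm into the edge, seen from above). Seated, the point is 42 mm above the rim below, 70 above a tray's point.
- drink: Bystander: capped drink bottle, 64 mm across, 190 mm high. Origin: middle of its underside.
- carton: Bystander: cardboard carton, 80 x 120 x 70 mm. Origin: middle of its underside.
- can: Bystander: tin can, 74 mm across, 110 mm high. Origin: middle of its underside.
Mind the look-alikes: they are no part of the job. What is shaped like the part that bears lid_grip but green is not meant. What is shaped like the part that bears bin_c but yellow is not meant.

How it is judged:
By the outcome, as a careful person would: the job done as asked, in the order asked, and still so for the second after the job is handed in, with the robot touching nothing.
Of tray1, tray2, tray3 only 2 to 3 are there at a start; the rules pass over those that are not, and their reading is None.
At some moment in a run one of tray1, tray2, tray3, lid may be knocked a few centimetres aside while the robot is not near it.
It also fails if it takes over 210 s, if anything falls off the work surface, if the arm or the gripper's body presses on something with over 40 N, if the wrist force passes 120 N, or if a joint passes its speed limit or range.

ROBOT

A 7-joint arm with a two-finger parallel gripper is mounted at the origin on the work surface. World frame = base frame: x ahead of the robot, y to its left, z up, the work surface at z = 0. Lengths are in mm, angles in rad, forces in N, time in s.
With the tool pointing down it reaches from about 400 to 875 mm from the base axis. Payload 4.4 kg.
Tool frame: the origin (TCP) lies midway between the tips of the shut fingers; the grasp point (between the pads) lies 19 mm behind it; x points along the fingers, y is the direction in which the jaws open and shut, and the axes are right-handed (so a half turn about x gives the same grasp; the last joint's range is limited). The gripper opens to 85 mm and grips with 20 to 120 N. Pads are 22 mm wide; open, the fingers measure 114 mm over their backs; the gripper's body (76 mm by 85 mm) begins 54 mm behind the grasp point. The pads swing forward as they close: fully open they stand 13 mm farther back than shut.
Start: joints at [-1.367, 0.628, 0.038, 1.517, -0.027, 0.996, -0.02], TCP at [173.224, 626.507, 198.713] pointing down, gripper open.
Joint ranges: [-3.06, 3.06], [-0.37, 2.12], [-1.25, 1.32], [0.18, 2.47], [-1.1, 4.24], [0.23, 1.98], [-2.94, 2.94]. Speed limits (rad/s): [2.57, 2.57, 3.14, 3.14, 3.14, 3.14, 3.14].

INTERFACE

Orientations are given as [roll, pitch, yaw] about the fixed x, y, z axes, in that order (R = Rz(yaw) Ry(pitch) Rx(roll)).
In Python, from cell import ctrl gives the robot as it stands.
- The arm moves only by the tool arm_command, never from a script. Its argument "series" is a list of rows, each a list of 7 numbers: the opening, from 0 (shut) to 1 (fully open), then the shift along the world's x, y, z in cm, then the turn, a rotation vector about the world's x, y, z in degrees. In form: [[claw, x, y, z, rx, ry, rz], ...]. A call has 1 to 20 rows; each row shifts and turns the commanded pose from where the row before left it; what a row does not reach is not made up. A row lasts 1/12 s, in which the tool goes at most 41.7 mm and 7.16 degrees, less where a joint would pass 70% of its speed; a pose out of reach is approached as far as the arm can. A call with a gripper value outside its range is refused whole. The fingers move at their own pace and stop on an object; the grip force is fixed at half the most. Time passes only in rows, so rows that do not move let the fingers close. It gives the time, the measured TCP pose, the force and the opening at its end, in the units of the state.
- ctrl.read_state(): the state, without advancing time (a new reading comes with each control period).
- ctrl.get_image(name): name is "scene" or "top" or "wrist"; returns the picture (400x640x3 uint8, blue, green, red); there is no depth.
- ctrl.calibration(name): a dict with "fovy" (degrees; the focal length in pixels is half the picture's height over the tangent of half this angle, whatever the lens; pixels are square), "cx", "cy" (the principal point, pixels), "k1" (the pictures are not rectified: a ray, as slopes to the right and down, at radius r is drawn at 1 + k1 r^2 times it, then the intrinsics apply), "cam_to_world" (4x4, takes a point from camera to world coordinates); the wrist camera has in their place "T_tool_cam" (4x4, takes a point from camera to tool coordinates, whose origin is the TCP and whose axes are the tool frame's). Camera axes: x right, y up, looking along -z (the intrinsics and any distortion apply to the point x, -y, -z); pixel columns grow to the right and rows downward; lengths in mm; the calibration is good to about 2 mm. A picture is of the moment at which its call begins: read the wrist's pose just before it. calibration takes no time and is no camera call.
- ctrl.finish_job(): hands the job in, once; it reports no verdict.
Trained networks look in the newest picture that a camera, given by its name, has taken for a name from the list of things; names that differ only in an ending like _2 or _b are one class to them, and where a whole thing is asked for, a point or a joint stands for the part that bears it (a point fixed in the world has none). Each returns a list of dicts, best first, with "conf" (0 to 1); they miss things now and then, are a little off and sometimes report something else, mostly with a low value. They report only what shows in the picture. A call takes as long as a camera call. They do not tell look-alikes from the thing itself.
- ctrl.spot_in(label, camera): "centre" ([x, y, z] in mm, in world coordinates, good to about 4 mm: the middle of the surface that is visible of it).
The state is a dict: "clock": time; "qpos": joint angles; "qd": joint speeds; "tau": joint torques, N m; "eef_pos": TCP position; "tool_rot": TCP orientation; "force": force on the tool from outside, world axes, zero at the start; "torque": the same for the moment, N m; "width": finger opening in mm.
Only numpy, scipy, OpenCV 4.12 (cv2) and the standard library are available. Lean on these libraries where they do the work, as an engineer would, in place of code of your own. Each camera call takes 0.05 s, during which the arm holds its last target.

## Working session

There is one attempt and no reset: what is moved stays moved. The work goes in short steps, Python scripts to look and compute and a tool call to move; the robot and the scene stay as the last step left them, time stands still between calls to the robot, and variables do not carry over. Pictures are saved under pics/ and viewed, and the job is handed in when it is done.

Besides the shell and the picture viewer there is one more tool, called as a command line: name --pt "numbers of a row" for each row, then --argument value for the rest. arm_command: Moves the arm, as the interface text tells. Its arguments: {"type":"object","properties":{"series":{"type":"array"}},"required":["series"]}

```bash
ls -la; mkdir -p pics; python3 - <<'E'
from cell import ctrl
import cv2
s=ctrl.read_state(); print({k:(v if not hasattr(v,'tolist') else v) for k,v in s.items()})
for n in ("scene","top","wrist"):
    im=ctrl.get_image(n); cv2.imwrite(f"pics/{n}0.png",im); c=ctrl.calibration(n); print(n,c)
E
```

```text
total 12
drwxr-xr-x  3 agent agent 4096 Dec  6 18:04 .
drwxr-xr-x 23 root  root  4096 Dec  6 18:04 ..
drwxr-xr-x  2 agent agent 4096 Dec  6 18:04 pics
{'clock': 0.0, 'qpos': array([-1.36681003,  0.62933328,  0.03841615,  1.51833948, -0.02700695,
        0.99625524, -0.02002162]), 'qd': array([-5.73229924e-04, -7.81250605e-04,  4.49581129e-04, -2.68723698e-04,
        5.89339077e-04, -2.05473903e-03,  7.67871554e-05]), 'tau': array([-6.40234757e-04, -5.63389957e+01,  1.22610804e+00, -1.93445510e+01,
        1.10630871e-02,  1.02541811e-02, -1.52011881e-05]), 'eef_pos': array([173.02210424, 625.87159376, 197.80607895]), 'tool_rot': array([-1.56996316,  1.56897797, -1.83975334]), 'force': array([-0.49656111, -0.26856241,  0.71168874]), 'torque': array([ 0.01024139, -0.05724279, -0.0106547 ]), 'width': 85.26277453013331}
scene {'fovy': 49.050472673331456, 'cx': 314.25047394251567, 'cy': 197.21044335800315, 'k1': -0.02709527302459001, 'cam_to_world': array([[-2.86137884e-01, -8.24102900e-01,  4.88855318e-01,
         1.28559796e+03],
       [ 9.58175311e-01, -2.43421334e-01,  1.50486302e-
[... 441 characters left out ...]
2.14772274e-02,  6.54588488e-03,
         4.66809837e+01],
       [ 7.43165469e-03,  4.14250948e-02,  9.99113973e-01,
         1.76467464e+03],
       [ 0.00000000e+00,  0.00000000e+00,  0.00000000e+00,
         1.00000000e+00]])}
wrist {'fovy': 70.12458026609919, 'cx': 318.83213504296464, 'cy': 202.07112232973896, 'k1': -0.04471732330657527, 'T_tool_cam': array([[-1.62898660e-03,  2.98491906e-01, -9.54410776e-01,
        -1.73842327e+02],
       [ 9.99998530e-01, -2.43981110e-05, -1.71442620e-03,
         9.33202006e-01],
       [-5.35028164e-04, -9.54412166e-01, -2.98491427e-01,
        -7.62162960e+01],
       [ 0.00000000e+00,  0.00000000e+00,  0.00000000e+00,
         1.00000000e+00]])}
```

View pics/scene0.png

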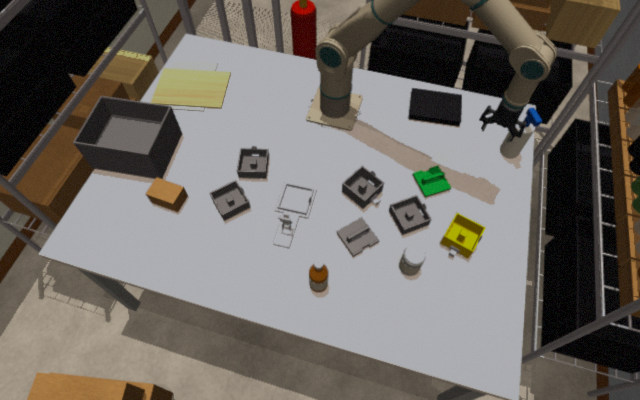

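View pics/top0.png

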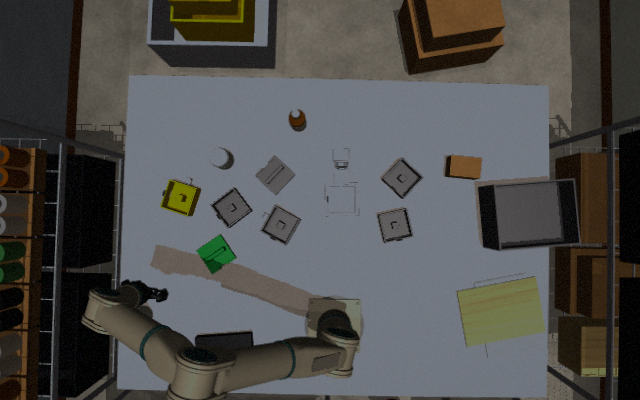

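View pics/wrist0.png

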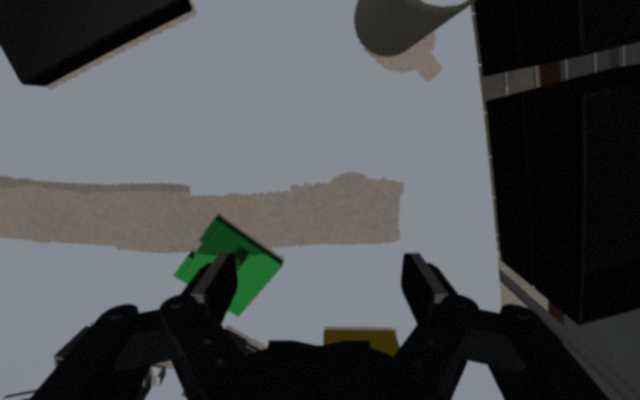

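```bash
cat > h.py <<'E'
import numpy as np, cv2
from scipy.spatial.transform import Rotation as R
from cell import ctrl
def Rt(s): return R.from_euler('xyz',s['tool_rot']).as_matrix()
def K(c): 
    f=200/np.tan(np.radians(c['fovy']/2)); return f
def campose(name,s=None):
    c=ctrl.calibration(name)
    if name!='wrist': return c,np.array(c['cam_to_world'])
    s=s or ctrl.read_state()
    T=np.eye(4);T[:3,:3]=Rt(s);T[:3,3]=s['eef_pos']
    return c,T@np.array(c['T_tool_cam'])
def proj(P,c,T):
    P=np.atleast_2d(P).astype(float); q=(P-T[:3,3])@T[:3,:3]
    x=q[:,0]/-q[:,2]; y=-q[:,1]/-q[:,2]; f=K(c); r2=x*x+y*y; m=1+c['k1']*r2
    return np.c_[c['cx']+f*x*m, c['cy']+f*y*m]
def ray(uv,c,T):
    uv=np.atleast_2d(uv).astype(float);f=K(c); d=(uv-[c['cx'],c['cy']])/f; u=d.copy()
    for _ in range(20): u=d/(1+c['k1']*(u**2).sum(1,keepdims=True))
    v=np.c_[u[:,0],-u[:,1],-np.ones(len(u))]@T[:3,:3].T
    return T[:3,3],v
def onz(uv,z,c,T):
    o,v=ray(uv,c,T); return o+v*((z-o[2])/v[:,2])[:,None]
def save(name,im,box=None,scale=1):
    if box: im=im[box[1]:box[3],box[0]:box[2]]
    if scale!=1: im=cv2.resize(im,None,fx=scale,fy=scale,interpolation=cv2.INTER_CUBIC)
    cv2.imwrite('pics/'+name,im)
E
python3 - <<'E'
from h import *
im=cv2.imread('pics/top0.png'); save('topz.png',im,(150,130,430,270),2.8)
im=cv2.imread('pics/scene0.png'); save('scz.png',im,(200,140,500,300),2.6)
c,T=campose('top')
for n,p,z in [('yel',(180,198),72),('tA',(232,207),56),('bin',(281,224),72),('tB',(395,224),56),('tC',(402,177),56),('lid',(275,174),40),('base',(341,199),24),('green',(216,254),30)]:
    P=onz(p,z,c,T)[0]; print(n,P.round(),np.hypot(P[0],P[1]).round())
E
```

```text
yel [483. 596.  72.] 767.0
tA [453. 401.  56.] 605.0
bin [393. 210.  72.] 446.0
tB [ 401. -223.   56.] 459.0
tC [ 582. -247.   56.] 632.0
lid [584. 242.  40.] 632.0
base [494. -16.  24.] 494.0
green [270. 463.  30.] 536.0
```

View pics/topz.png

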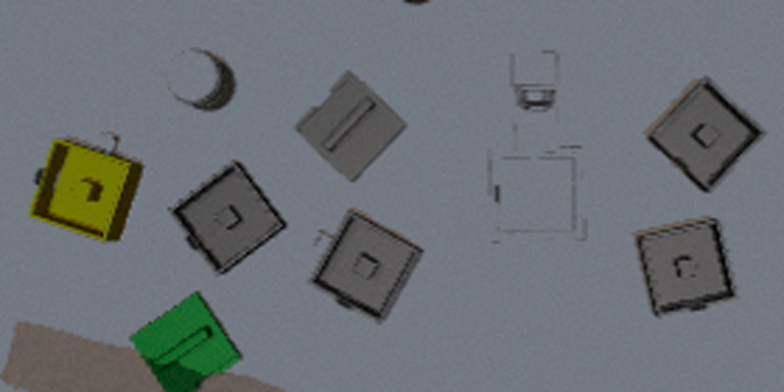

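View pics/scz.png

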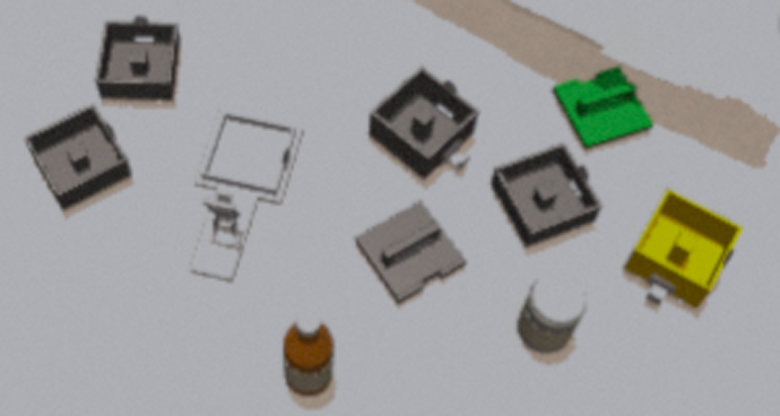

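```bash
python3 - <<'E'
from h import *
s=ctrl.read_state(); print(Rt(s).round(3)); print(s['clock'])
E
```

```text
[[-0.     0.267  0.964]
 [-0.001  0.964 -0.267]
 [-1.    -0.001  0.   ]]
0.15
```

arm_command --pt "0.6 1.8 -3.5 0 0 0 0" --pt "0.6 1.8 -3.5 0 0 0 0" --pt "0.6 1.8 -3.5 0 0 0 0" --pt "0.6 1.8 -3.5 0 0 0 0" --pt "0.6 1.8 -3.5 0 0 0 0" --pt "0.6 1.8 -3.5 0 0 0 0" --pt "0.6 1.8 -3.5 0 0 0 0" --pt "0.6 1.8 -3.5 0 0 0 0" --pt "0.6 1.8 -3.5 0 0 0 0" --pt "0.6 1.8 -3.5 0 0 0 0" --pt "0.6 1.9 -3.4 0 0 0 0" --pt "0.6 1.9 -3.0 0 0 0 0" --pt "0.6 0 0 0 0 0 0" --pt "0.6 0 0 0 0 0 0"

```text
clock: 1.32
eef_pos: [392.2, 210.5, 198.7]
tool_rot: [-0.91, 1.57, -1.185]
force: [-0.6, 0.7, -0.1]
width: 51.2
```

```bash
cat >> h.py <<'E'
def look(tag):
    s=ctrl.read_state(); im=ctrl.get_image('wrist'); cv2.imwrite(f'pics/{tag}.png',im)
    import pickle; pickle.dump(s,open(f'pics/{tag}.pkl','wb'))
    Rm=Rt(s); print('t',round(s['clock'],2),'p',np.round(s['eef_pos'],1),'jawdeg',round(np.degrees(np.arctan2(Rm[1,1],Rm[0,1])),2),'down',Rm[:,0].round(3),'q',np.round(s['qpos'],2),'w',round(s['width'],1),'F',np.round(s['force'],1))
    save(f'{tag}_z.png',im,None,1.25); return s,im
def load(tag):
    import pickle; s=pickle.load(open(f'pics/{tag}.pkl','rb')); return s,cv2.imread(f'pics/{tag}.png')
E
python3 - <<'E'
from h import *
look('w1')
E
```

```text
t 1.32 p [392.2 210.5 198.7] jawdeg 74.23 down [ 0. -0. -1.] q [-0.62  0.34  0.08  2.06 -0.04  0.74  0.78] w 51.2 F [-0.6  0.7 -0.1]
```

View pics/w1_z.png

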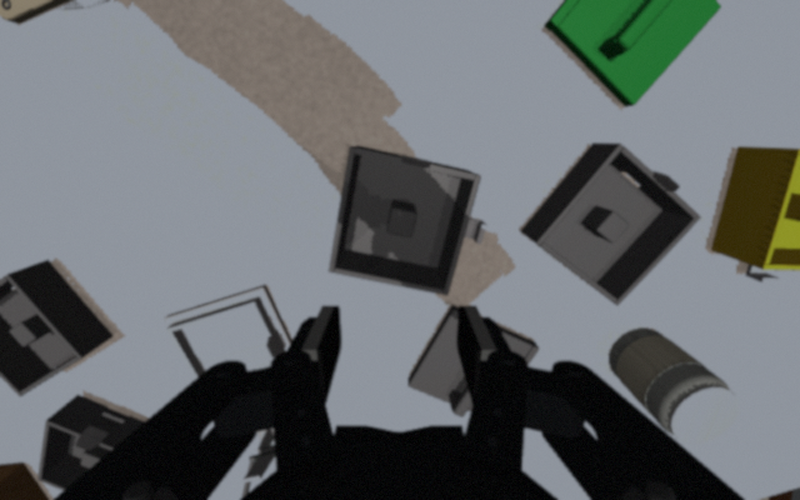

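```bash
python3 - <<'E'
from h import *
s,im=load('w1'); im=cv2.convertScaleAbs(im,alpha=1.6,beta=10); save('w1b.png',im,(250,105,400,245),5)
E
```

```text
(no output)
```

View pics/w1b.png

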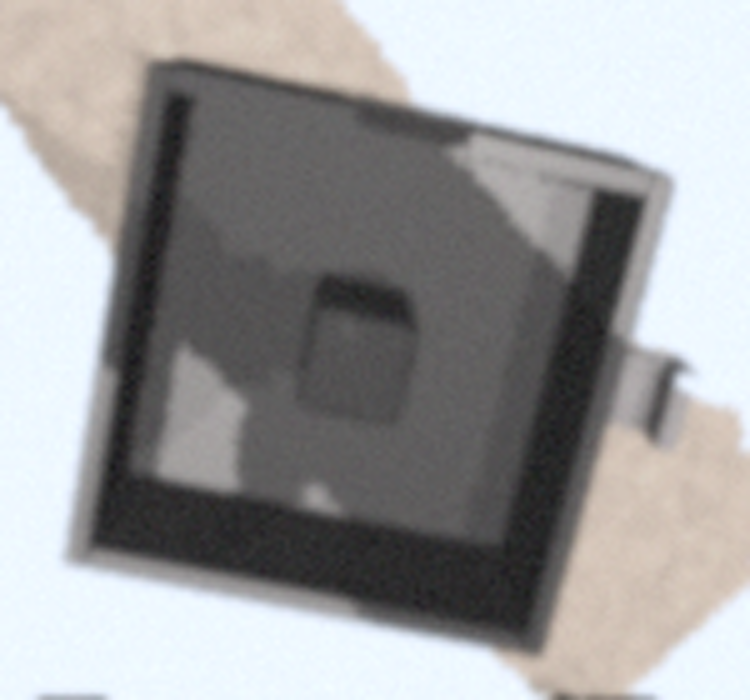

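```bash
cat >> h.py <<'E'
from scipy.optimize import least_squares
def fit(tag,pts,mod,p0=None,freez=False,cam='wrist'):
    """pts pixels full image, mod (n,3) model with z above table; returns x,y,yawdeg"""
    s=load(tag)[0] if cam=='wrist' else None
    c,T=campose(cam,s); pts=np.array(pts,float); mod=np.array(mod,float)
    if p0 is None:
        a=onz(pts,mod[:,2].mean(),c,T)[:,:2]; b=mod[:,:2]
        A=a-a.mean(0);B=b-b.mean(0); y=np.arctan2((B[:,0]*A[:,1]-B[:,1]*A[:,0]).sum(),(B*A).sum())
        p0=[a.mean(0)[0],a.mean(0)[1],y]
        Rm=np.array([[np.cos(y),-np.sin(y)],[np.sin(y),np.cos(y)]]); p0[:2]=a.mean(0)-Rm@b.mean(0)
    def w(p):
        Rm=np.array([[np.cos(p[2]),-np.sin(p[2])],[np.sin(p[2]),np.cos(p[2])]])
        z=p[3] if len(p)>3 else 0
        return np.c_[mod[:,:2]@Rm.T+p[:2],mod[:,2]+z]
    p0=list(p0)+([0] if freez else [])
    r=least_squares(lambda p:(proj(w(p),c,T)-pts).ravel(),p0,loss='soft_l1')
    e=(proj(w(r.x),c,T)-pts)
    print('x %.1f y %.1f yaw %.2f'%(r.x[0],r.x[1],np.degrees(r.x[2])),'z' ,r.x[3:].round(1),'res\n',e.round(1).tolist())
    return r.x
def crop2full(pts,box,sc): return (np.array(pts,float)+0.5)/sc-0.5+np.array(box[:2])
def overlay(tag,p,mod,box,sc,out,gain=1.6):
    s,im=load(tag);c,T=campose('wrist',s)
    im=cv2.convertScaleAbs(im,alpha=gain,beta=10)[box[1]:box[3],box[0]:box[2]]; im=cv2.resize(im,None,fx=sc,fy=sc,interpolation=cv2.INTER_CUBIC)
    a=p[2];Rm=np.array([[np.cos(a),-np.sin(a)],[np.sin(a),np.cos(a)]])
    for poly in mod:
        poly=np.array(poly,float);W=np.c_[poly[:,:2]@Rm.T+p[:2],poly[:,2]]
        q=((proj(W,c,T)-np.array(box[:2])+.5)*sc-.5).round().astype(int); cv2.polylines(im,[q],True,(0,0,255),1)
    cv2.imwrite('pics/'+out,im)
def sq(h,z): return [[-h,h,z],[h,h,z],[h,-h,z],[-h,-h,z]]
E
python3 - <<'E'
from h import *
box=(250,105,400,245)
pts=crop2full([(160,65),(672,180),(535,648),(70,560),(320,305),(412,318),(405,425),(300,410)],box,5)
m=sq(56,72)+sq(12,62)
fit('w1',pts,m,freez=True)
p=fit('w1',pts,m)
overlay('w1',p,[sq(56,72),sq(51,72),sq(12,62),[(-8,53,84),(8,53,84)],[(78,-10,34.5),(78,10,34.5),(83,10,34.5),(83,-10,34.5)]],box,5,'o1.png')
E
```

```text
x 388.4 y 216.3 yaw 61.97 z [-9.8] res
 [[-0.6, 0.0], [-0.2, 0.2], [1.0, 0.4], [0.5, -0.8], [-0.1, -0.2], [2.1, 1.6], [-1.2, 0.1], [-0.4, -1.1]]
x 386.6 y 217.0 yaw 61.93 z [] res
 [[-1.7, -1.8], [2.2, -0.8], [2.3, 2.4], [-1.0, 0.6], [-0.1, -0.4], [2.8, 1.6], [-0.7, 0.8], [-0.5, -0.6]]
```

View pics/o1.png

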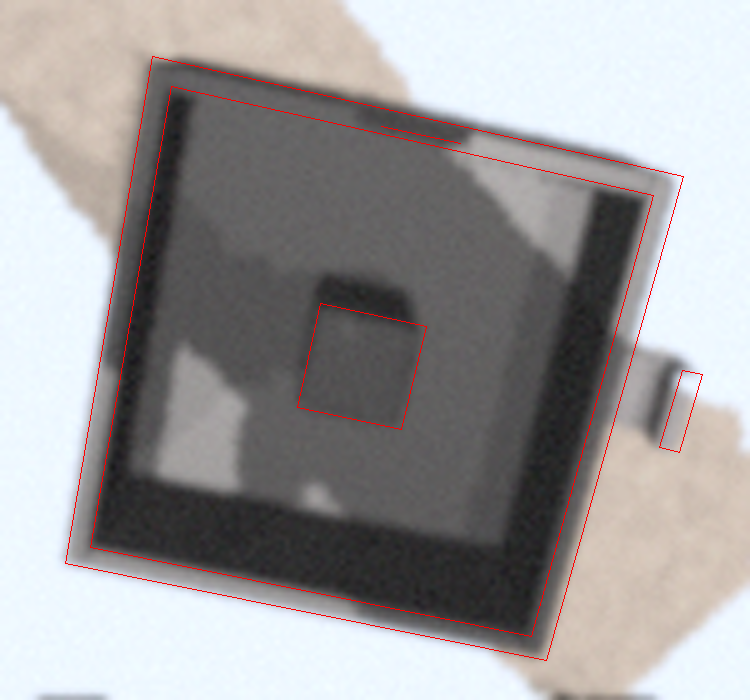

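arm_command --pt "0.6 1.3 -2.8 0 0 0 0" --pt "0.6 1.3 -2.8 0 0 0 0" --pt "0.6 1.3 -2.8 0 0 0 0" --pt "0.6 1.3 -2.8 0 0 0 0" --pt "0.6 1.3 -2.8 0 0 0 0" --pt "0.6 1.3 -2.8 0 0 0 0" --pt "0.6 1.3 -2.8 0 0 0 0" --pt "0.6 1.1 -3.0 0 0 0 0" --pt "0.6 0 0 0 0 0 0" --pt "0.6 0 0 0 0 0 0"

```text
clock: 2.2
eef_pos: [493.5, -13.4, 198.4]
tool_rot: [2.952, 1.57, 2.682]
force: [-1.2, 1.3, 0.7]
width: 51.5
```

```bash
python3 - <<'E'
from h import *
s,im=look('w2')
im=cv2.convertScaleAbs(im,alpha=1.2,beta=0); save('w2b.png',im,(235,70,425,230),4)
E
```

```text
t 2.2 p [493.5 -13.4 198.4] jawdeg 74.49 down [-0.  0. -1.] q [-0.12  0.41  0.12  1.95 -0.07  0.79  1.34] w 51.5 F [-1.2  1.3  0.7]
```

View pics/w2_z.png

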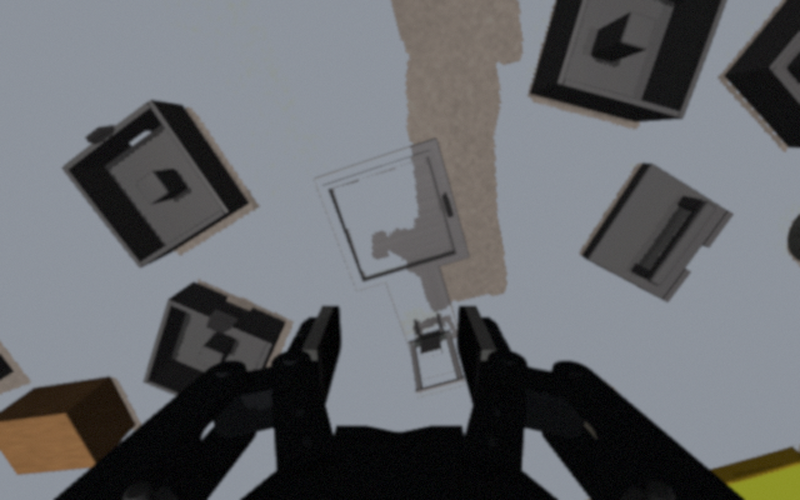

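View pics/w2b.png

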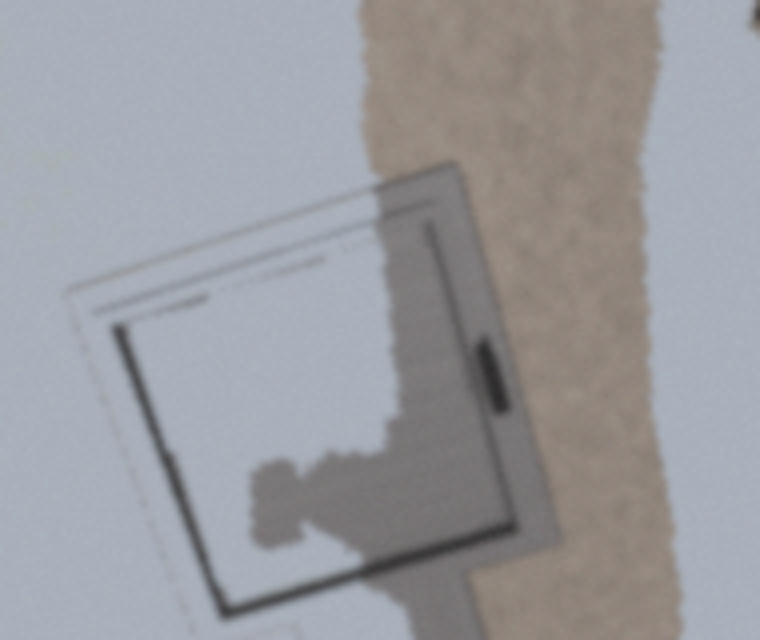

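```bash
python3 - <<'E'
from h import *
box=(235,70,425,230)
pts=crop2full([(68,290),(457,162),(560,540),(223,617),(518,530)],box,4)
m=[(-65,-65,10),(-65,65,10),(65,65,10),(51,-51,24),(51,51,24)]
fit('w2',pts,m,freez=True)
p=fit('w2',pts,m)
overlay('w2',p,[sq(65,10),sq(56,24),sq(51,24),sq(51,10),[(-8,53,36),(8,53,36),(8,58,36),(-8,58,36)],[(-12,53,24),(12,53,24),(12,58,24),(-12,58,24)]],box,4,'o2.png',1.2)
E
```

```text
x 494.1 y -17.0 yaw 2.07 z [-8.] res
 [[-0.2, 0.1], [0.1, 0.1], [0.2, 0.4], [0.1, -0.2], [-0.2, -0.4]]
x 492.4 y -17.0 yaw 2.24 z [] res
 [[-2.2, -0.3], [0.3, -1.5], [1.2, 1.0], [-0.7, 1.0], [0.6, 0.1]]
```

View pics/o2.png

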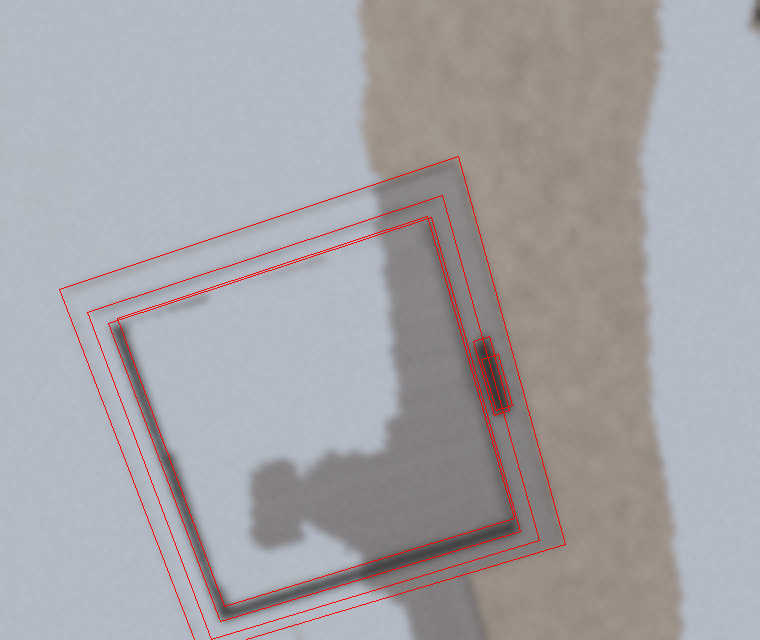

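arm_command --pt "0.6 -0.96 2.09 0 0 0 7.05" --pt "0.6 -0.96 2.09 0 0 0 7.05" --pt "0.6 -0.96 2.09 0 0 0 7.05" --pt "0.6 -0.96 2.09 0 0 0 7.05" --pt "0.6 -0.96 2.09 0 0 0 7.05" --pt "0.6 -0.96 2.09 0 0 0 7.05" --pt "0.6 -0.96 2.09 0 0 0 7.05" --pt "0.6 -0.96 2.09 0 0 0 7.05" --pt "0.6 -0.96 2.09 0 0 0 7.05" --pt "0.6 -0.96 2.09 0 0 0 7.05" --pt "0.6 -0.9 2.09 0 0 0 7.05" --pt "0.6 0 0 0 0 0 0" --pt "0.6 0 0 0 0 0 0"

```text
clock: 3.33
eef_pos: [386.2, 219.2, 198.8]
tool_rot: [1.209, 1.57, 2.299]
force: [-0.2, -0.5, -0.9]
width: 51.5
```

```bash
python3 - <<'E'
from h import *
s,im=look('w3')
im=cv2.convertScaleAbs(im,alpha=1.6,beta=10); save('w3b.png',im,(235,90,405,240),4.5)
E
```

```text
t 3.33 p [386.2 219.2 198.8] jawdeg 152.44 down [-0.001  0.001 -1.   ] q [-0.36  0.35 -0.28  2.06  0.14  0.75  1.93] w 51.5 F [-0.2 -0.5 -0.9]
```

View pics/w3b.png

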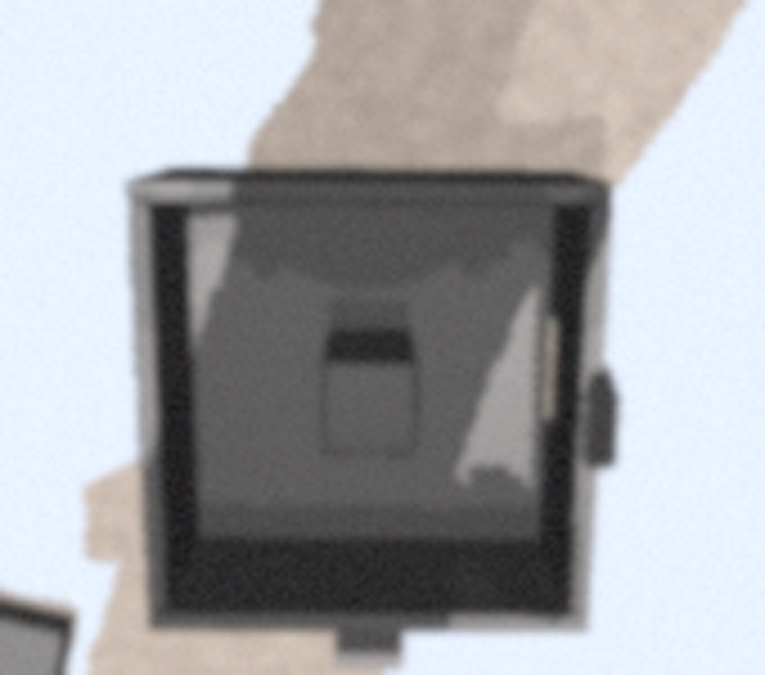

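```bash
python3 - <<'E'
from h import *
box=(235,90,405,240)
pts=crop2full([(131,184),(611,184),(587,629),(151,629),(325,360),(417,360),(415,455),(322,455)],box,4.5)
m=[(-56,-56,72),(-56,56,72),(56,56,72),(56,-56,72),(-12,-12,62),(-12,12,62),(12,12,62),(12,-12,62)]
p=fit('w3',pts,m,freez=True)
overlay('w3',p,[sq(56,72+p[3]),sq(51,72+p[3]),sq(12,62+p[3])],box,4.5,'o3.png')
# joint calibration: w1,w2,w3 with shared camera correction dz (tool x), pitch, roll(yaw?), focal
E
```

```text
x 387.0 y 216.8 yaw 62.25 z [-5.4] res
 [[-0.3, -0.3], [-0.1, 0.1], [-0.2, 0.1], [0.4, -0.2], [-0.7, 0.3], [0.3, 0.3], [0.4, -0.1], [0.2, -0.2]]
```

View pics/o3.png

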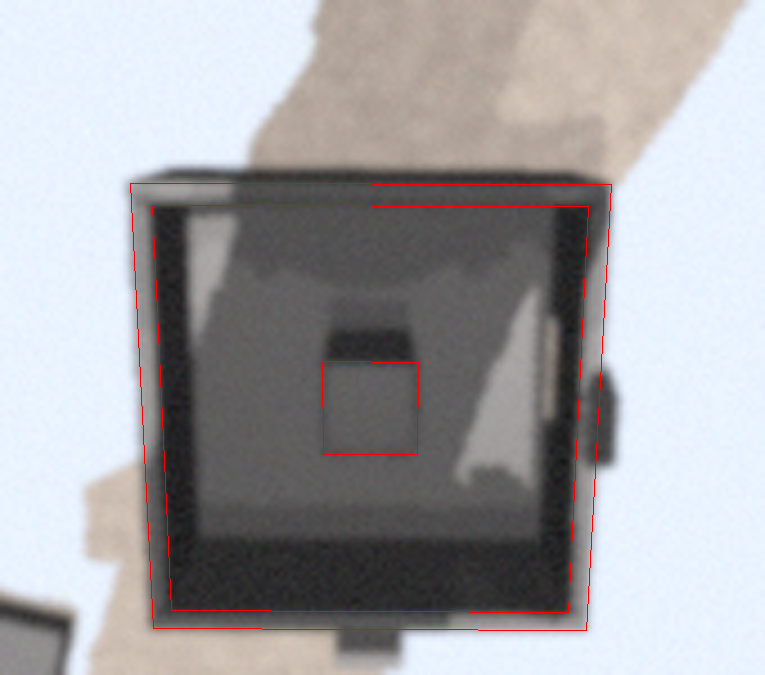

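arm_command --pt "0.6 0.13 -0.26 -3.5 0 0 0" --pt "0.6 0 0 -3.5 0 0 0" --pt "0.6 0 0 -3.0 0 0 0" --pt "0.6 0 0 -3.0 0 0 0" --pt "0.6 0 0 -2.5 0 0 0" --pt "0.6 0 0 -2.0 0 0 0" --pt "0.6 0 0 0 0 0 0" --pt "0.2 0 0 0 0 0 0" --pt "0.2 0 0 0 0 0 0" --pt "0 0 0 0 0 0 0" --pt "0 0 0 0 0 0 0" --pt "0 0 0 0 0 0 0" --pt "0 0 0 0 0 0 0" --pt "0 0 0 0 0 0 0"

```text
clock: 4.55
eef_pos: [389.4, 214.2, 25.0]
tool_rot: [-0.285, 1.57, 0.799]
force: [-5.1, 1.3, 8.2]
width: 21.2
```

arm_command --pt "0 0 0 0 0 0 0" --pt "0 0 0 1.0 0 0 0" --pt "0 0 0 2.0 0 0 0" --pt "0 0 0 2.0 0 0 0" --pt "0 0 0 2.0 0 0 0" --pt "0 0 0 0 0 0 0"

```text
clock: 5.05
eef_pos: [391.9, 214.7, 96.7]
tool_rot: [-0.588, 1.564, 0.495]
force: [0.5, 0.7, -6.1]
width: 22.0
```

```bash
python3 - <<'E'
from h import *
look('w4')
im=ctrl.get_image('scene'); save('s4.png',im,(300,100,460,260),4)
E
```

```text
t 5.05 p [391.9 214.7  96.7] jawdeg 152.03 down [ 0.006  0.003 -1.   ] q [-0.41  0.52 -0.22  2.17  0.25  0.47  1.84] w 22.0 F [ 0.5  0.7 -6.1]
```

View pics/w4_z.png

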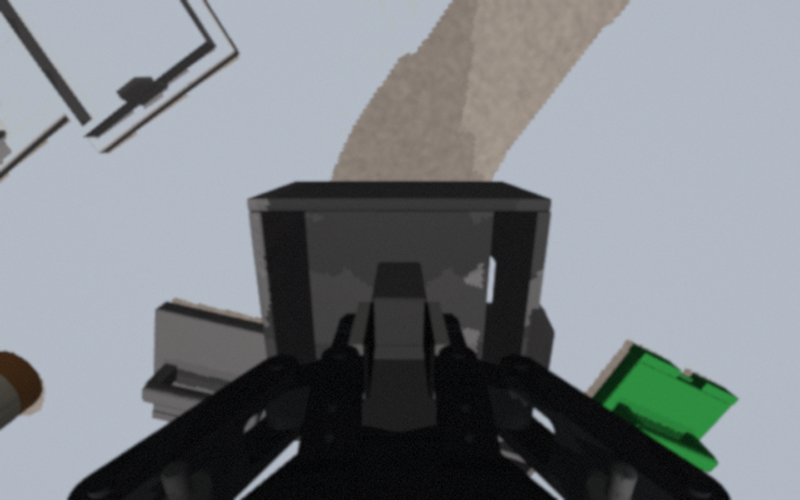

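View pics/s4.png

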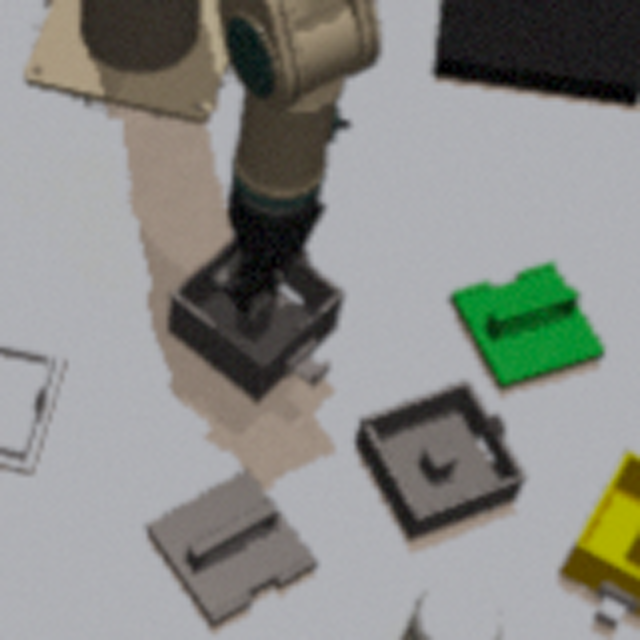

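```bash
python3 - <<'E'
from h import *
s,im=load('w4'); im=cv2.convertScaleAbs(im,alpha=1.8,beta=20); save('w4b.png',im,(190,130,450,310),3)
E
```

```text
(no output)
```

View pics/w4b.png

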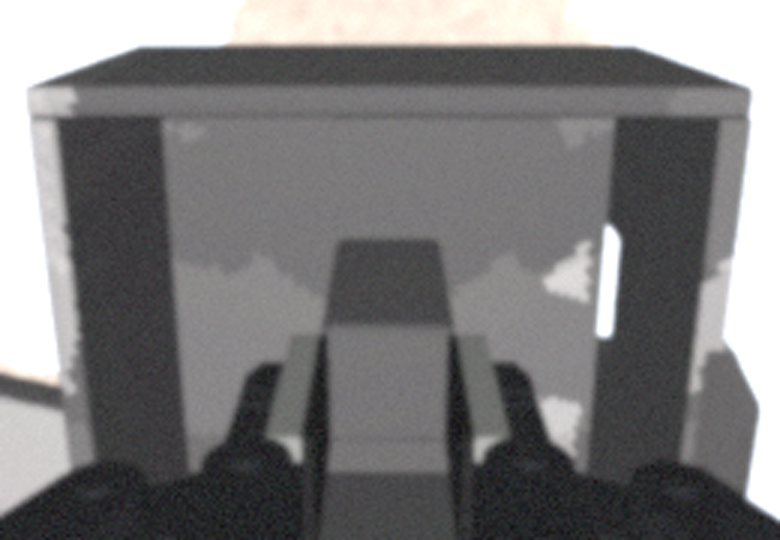

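```bash
python3 - <<'E'
from h import *
box=(190,130,450,310); L=71.7
pts=crop2full([(28,88),(750,88),(58,118),(720,118),(328,325),(450,325)],box,3)
m=[(-56,-56,72+L),(-56,56,72+L),(-51,-51,72+L),(-51,51,72+L),(-12,-12,62+L),(-12,12,62+L)]
p=fit('w4',pts,m,freez=True)
s=load('w4')[0]; print(p[:2]-s['eef_pos'][:2])
p=fit('w4',pts,m)
E
```

```text
x 391.7 y 215.4 yaw 62.09 z [-3.7] res
 [[-1.0, -0.0], [1.1, -0.0], [0.9, 0.6], [-0.9, 0.6], [-2.0, -0.7], [1.9, -0.7]]
[-0.27565626  0.70163654]
x 391.3 y 214.6 yaw 62.09 z [] res
 [[-4.6, -0.6], [4.6, -0.6], [-2.3, 0.3], [2.3, 0.3], [-2.6, 0.7], [2.4, 0.8]]
```

arm_command --pt "0 0 0 3.2 0 0 0" --pt "0 0.2 -0.6 3.1 0 0 -3" --pt "0 1.1 -2.5 0 0 0 -6.33" --pt "0 1.1 -2.5 0 0 0 -6.33" --pt "0 1.1 -2.5 0 0 0 -6.33" --pt "0 1.1 -2.5 0 0 0 -6.33" --pt "0 1.1 -2.5 0 0 0 -6.33" --pt "0 1.1 -2.5 0 0 0 -6.33" --pt "0 1.1 -2.5 0 0 0 -6.33" --pt "0 1.1 -2.5 0 0 0 -6.33" --pt "0 1.1 -2.5 0 0 0 -6.33" --pt "0 0 0 0 0 0 0" --pt "0 0 0 0 0 0 0"

```text
clock: 6.23
eef_pos: [489.8, -19.5, 154.9]
tool_rot: [-2.64, 1.567, -2.607]
force: [-0.3, 1.4, -6.5]
width: 21.4
```

```bash
python3 - <<'E'
from h import *
look('w5')
E
```

```text
t 6.23 p [489.8 -19.5 154.9] jawdeg 91.91 down [-0.003 -0.002 -1.   ] q [-0.04  0.47  0.03  2.   -0.02  0.68  1.61] w 21.4 F [-0.3  1.4 -6.5]
```

View pics/w5_z.png

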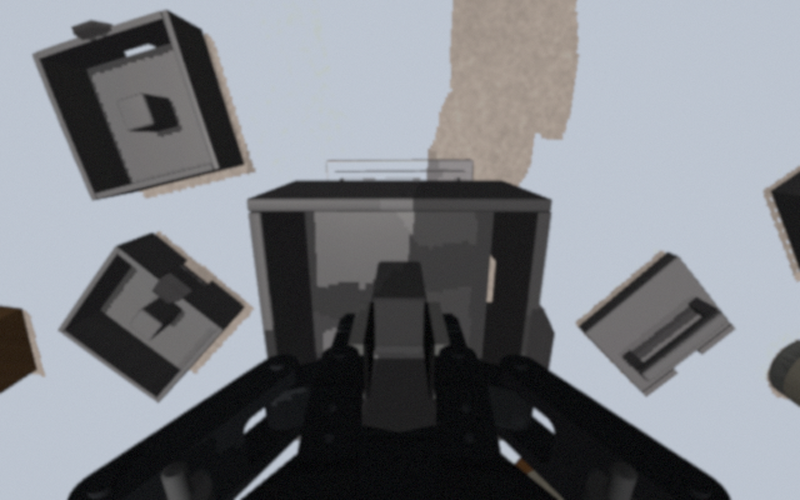

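```bash
python3 - <<'E'
from h import *
s,im=load('w5'); im=cv2.convertScaleAbs(im,alpha=1.3,beta=0); save('w5b.png',im,(190,110,450,180),3)
E
```

```text
(no output)
```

View pics/w5b.png

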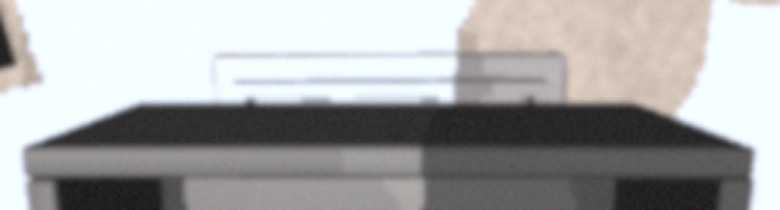

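```bash
python3 - <<'E'
from h import *
box=(190,110,450,180); s=load('w5')[0]
pts=crop2full([(212,54),(565,54),(233,81),(548,81)],box,3)
p=fit('w5',pts,[(-65,-65,2),(-65,65,2),(-56,-56,16),(-56,56,16)])
L=s['eef_pos'][2]-25
pts=crop2full([(26,148),(753,148),(56,178),(721,178)],box,3)
m=[(-56,-56,72+L),(-56,56,72+L),(-51,-51,72+L),(-51,51,72+L)]
q=fit('w5',pts,m,freez=True)
print(p[:2]-q[:2])
E
```

```text
x 493.6 y -17.4 yaw 1.96 z [] res
 [[1.0, -0.1], [-0.3, -0.1], [0.2, 0.1], [-0.8, 0.0]]
x 489.6 y -18.1 yaw 1.94 z [-2.8] res
 [[-0.8, -0.4], [0.5, -0.3], [1.1, 0.3], [-0.7, 0.4]]
[3.92395663 0.65606127]
```

arm_command --pt "0 0.4 0.1 -2.0 0 0 0" --pt "0 0 0 -3.0 0 0 0" --pt "0 0 0 -3.0 0 0 0" --pt "0 0 0 -1.5 0 0 0" --pt "0 0 0 -0.7 0 0 0" --pt "0 0 0 0 0 0 0" --pt "0 0 0 0 0 0 0"

```text
clock: 6.87
eef_pos: [494.5, -15.5, 54.7]
tool_rot: [2.374, 1.57, 2.412]
force: [0.7, -0.6, -6.2]
width: 21.3
```

```bash
python3 - <<'E'
from h import *
look('w6')
c,T=campose('scene')
im=ctrl.get_image('scene'); save('s6.png',im,(230,110,390,270),4)
E
```

```text
t 6.87 p [494.5 -15.5  54.7] jawdeg 92.2 down [-0.  0. -1.] q [-0.04  0.64  0.02  2.07 -0.02  0.43  1.61] w 21.3 F [ 0.7 -0.6 -6.2]
```

View pics/s6.png

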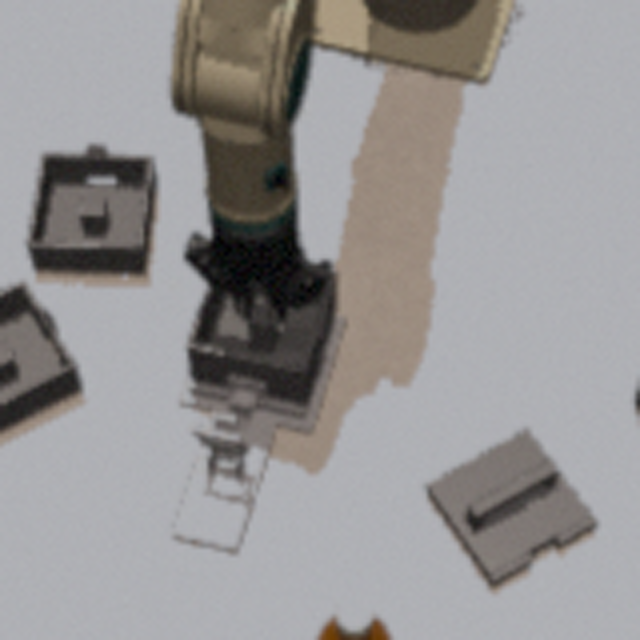

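arm_command --pt "0 -0.05 -0.17 0 0 0 0" --pt "0 0 0 -0.3 0 0 0" --pt "0 0 0 -0.3 0 0 0" --pt "0 0 0 -0.3 0 0 0" --pt "0 0 0 -0.25 0 0 0" --pt "0 0 0 -0.2 0 0 0" --pt "0 0 0 -0.1 0 0 0" --pt "0 0 0 0 0 0 0"

```text
clock: 7.63
eef_pos: [493.8, -17.9, 41.0]
tool_rot: [2.877, 1.571, 2.914]
force: [-3.2, 0.2, 6.1]
width: 21.3
```

arm_command --pt "0 0 0 -0.2 0 0 0" --pt "0 0 0 0 0 0 0" --pt "0.55 0 0 0 0 0 0" --pt "0.55 0 0 0 0 0 0" --pt "0.55 0 0 0 0 0 0" --pt "0.55 0 0 0 0 0 0" --pt "0.55 0 0 3.5 0 0 0" --pt "0.55 0 0 3.5 0 0 0" --pt "0.55 0 0 3.5 0 0 0" --pt "0.55 0 0 3.5 0 0 0" --pt "0.55 -0.5 0 2.5 0 0 0" --pt "0.55 0 0 0 0 0 0" --pt "0.55 0 0 0 0 0 0"

```text
clock: 8.72
eef_pos: [489.9, -17.9, 204.4]
tool_rot: [-0.008, 1.568, 0.029]
force: [-0.8, 0.2, -0.2]
width: 47.0
```

```bash
python3 - <<'E'
from h import *
s,im=look('w7')
im=cv2.convertScaleAbs(im,alpha=1.6,beta=10); save('w7b.png',im,(220,90,420,250),4)
E
```

```text
t 8.72 p [489.9 -17.9 204.4] jawdeg 92.12 down [ 0.003  0.    -1.   ] q [-0.04  0.39  0.03  1.95 -0.02  0.8   1.61] w 47.0 F [-0.8  0.2 -0.2]
```

View pics/w7_z.png

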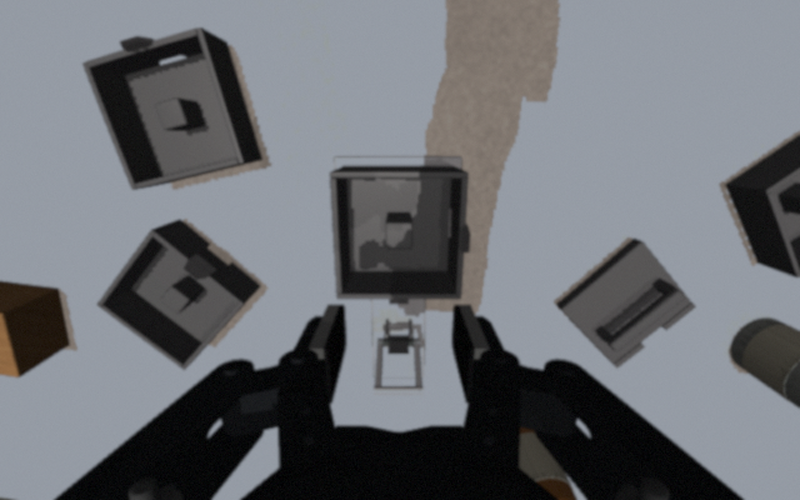

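View pics/w7b.png

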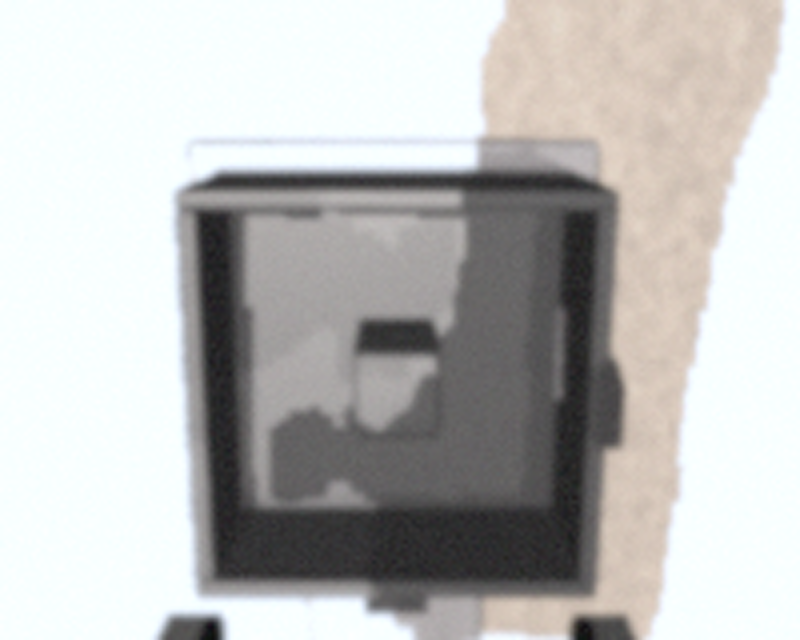

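```bash
python3 - <<'E'
from h import *
box=(220,90,420,250)
pts=crop2full([(179,190),(617,190),(597,595),(200,595),(355,352),(440,352),(438,436),(354,436)],box,4)
m=[(-56,-56,88),(-56,56,88),(56,56,88),(56,-56,88),(-12,-12,78),(-12,12,78),(12,12,78),(12,-12,78)]
p=fit('w7',pts,m,freez=True)
overlay('w7',[494,-17.2,np.radians(2.0)],[sq(56,88-6),sq(51,88-6),sq(12,78-6),sq(65,2)],box,4,'o7.png')
E
```

```text
x 493.8 y -16.2 yaw 2.16 z [-4.8] res
 [[-0.5, 0.3], [0.2, 0.2], [-0.4, -0.1], [-0.0, -0.0], [-0.4, -0.1], [0.4, -0.1], [0.6, -0.1], [0.1, -0.1]]
```

View pics/o7.png

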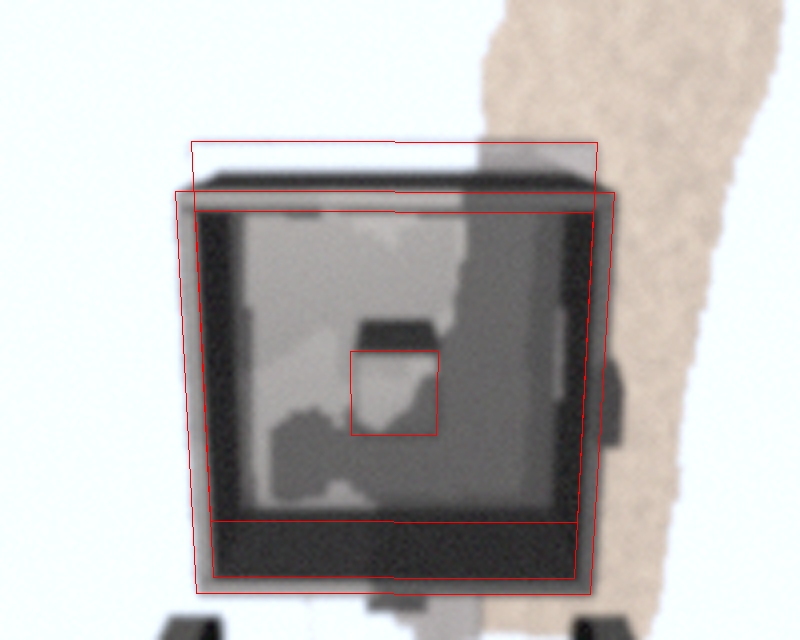

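```bash
python3 - <<'E'
from h import *
s,im=load('w7'); im=cv2.convertScaleAbs(im,alpha=1.5,beta=0); box=(270,230,370,330); save('w7c.png',im,box,7)
c,T=campose('wrist',s)
a=np.radians(2.1); R2=np.array([[np.cos(a),-np.sin(a)],[np.sin(a),np.cos(a)]])
def W(x,y,z): return np.r_[R2@[x,y]+[494,-16.7],z-5]
for q in (0,.1,.2,.3):
  for lo in (0,.1):
    f=q-.349; ps=f+np.radians(30)-lo
    tip=W(125+55*np.sin(f),0,38+55*np.cos(f)); H=(125+15*np.sin(f),38+15*np.cos(f)); b=W(H[0]+57*np.sin(ps),0,H[1]+57*np.cos(ps))
    print(q,lo,'tip',proj(tip,c,T).round(1),'bar',proj(b,c,T).round(1), ((proj(np.array([tip,b]),c,T)-box[:2])*7).round().tolist())
E
```

```text
0 0 tip [[318.5 277.7]] bar [[318.5 304.4]] [[339.0, 334.0], [339.0, 521.0]]
0 0.1 tip [[318.5 277.7]] bar [[318.5 300.7]] [[339.0, 334.0], [339.0, 495.0]]
0.1 0 tip [[318.5 282.3]] bar [[318.5 309. ]] [[339.0, 366.0], [339.0, 553.0]]
0.1 0.1 tip [[318.5 282.3]] bar [[318.5 305.7]] [[339.0, 366.0], [339.0, 530.0]]
0.2 0 tip [[318.5 286.8]] bar [[318.5 313. ]] [[339.0, 397.0], [339.0, 581.0]]
0.2 0.1 tip [[318.5 286.8]] bar [[318.5 310.2]] [[339.0, 397.0], [339.0, 561.0]]
0.3 0 tip [[318.5 291. ]] bar [[318.5 316.4]] [[339.0, 427.0], [339.0, 605.0]]
0.3 0.1 tip [[318.5 291. ]] bar [[318.5 314.1]] [[339.0, 427.0], [339.0, 589.0]]
```

View pics/w7c.png

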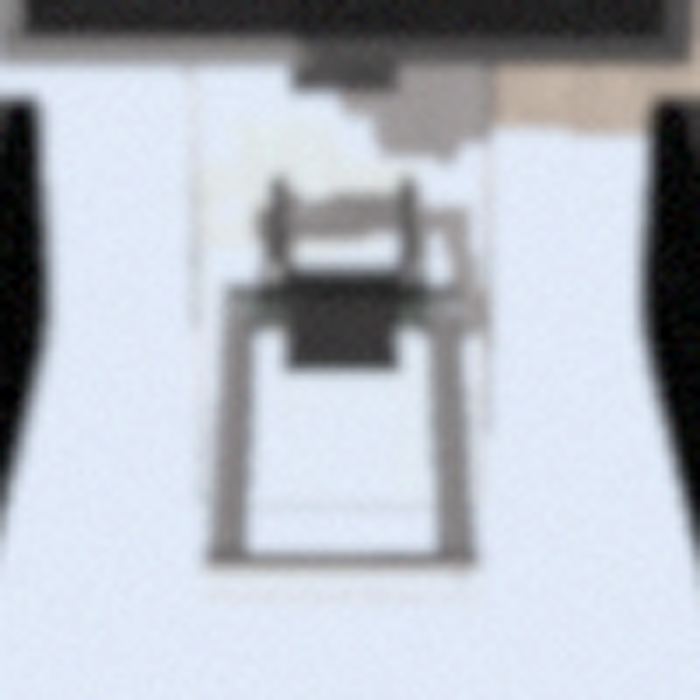

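arm_command --pt "0.3 3.4 0.15 0 0 0 0" --pt "0 3.4 0.15 0 0 0 0" --pt "0 3.4 0.15 0 0 0 0" --pt "0 3.4 0.15 0 0 0 0" --pt "0 3.3 0.12 0 0 0 0" --pt "0 0 0 -2.5 0 0 0" --pt "0 0 0 -2.5 0 0 0" --pt "0 0 0 -2.0 0 0 0" --pt "0 0 0 0 0 0 0" --pt "0 0 0 0 0 0 0"

```text
clock: 9.6
eef_pos: [656.2, -10.7, 130.4]
tool_rot: [3.116, 1.565, -3.13]
force: [-1.0, 0.0, 0.9]
width: -0.1
```

```bash
python3 - <<'E'
from h import *
look('w8')
E
```

```text
t 9.6 p [656.2 -10.7 130.4] jawdeg 92.12 down [-0.006 -0.    -1.   ] q [-0.04  0.71  0.03  1.56 -0.03  0.88  1.6 ] w -0.1 F [-1.   0.   0.9]
```

View pics/w8_z.png

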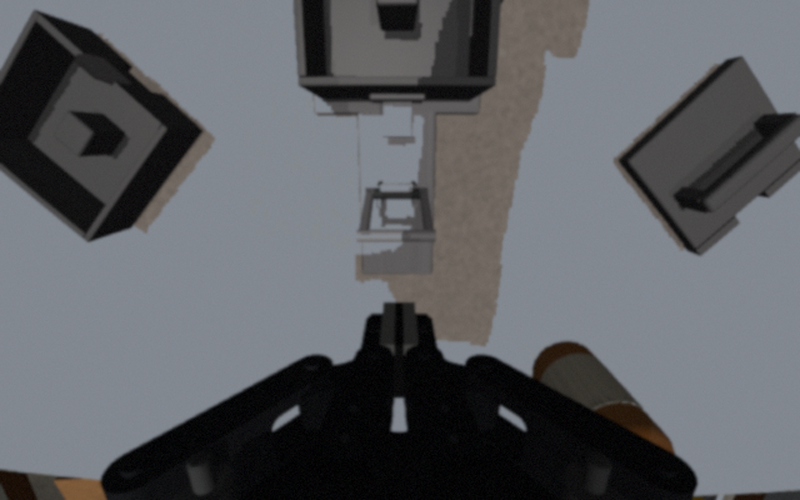

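arm_command --pt "0 0.2 0 -2.0 0 0 0" --pt "0 0 0 -1.1 0 0 0" --pt "0 0 0 0 0 0 0" --pt "0 -0.9 -0.04 0 0 0 0" --pt "0 -0.9 -0.04 0 0 0 0" --pt "0 -0.9 -0.04 0 0 0 0" --pt "0 -0.9 -0.04 0 0 0 0" --pt "0 -0.9 -0.04 0 0 0 0" --pt "0 -0.9 -0.04 0 0 0 0" --pt "0 0 0 0 0 0 0" --pt "0 0 0 0 0 0 0" --pt "0 0 0 0 0 0 0"

```text
clock: 10.65
eef_pos: [607.2, -13.1, 103.0]
tool_rot: [0.004, 1.569, 0.041]
force: [-0.1, 0.5, 0.2]
width: 0.3
```

```bash
python3 - <<'E'
from h import *
look('w9')
im=ctrl.get_image('scene'); save('s9.png',im,(230,150,350,260),6)
E
```

```text
t 10.65 p [607.2 -13.1 103. ] jawdeg 92.12 down [ 0.002  0.    -1.   ] q [-0.04  0.68  0.03  1.73 -0.03  0.73  1.61] w 0.3 F [-0.1  0.5  0.2]
```

View pics/w9_z.png

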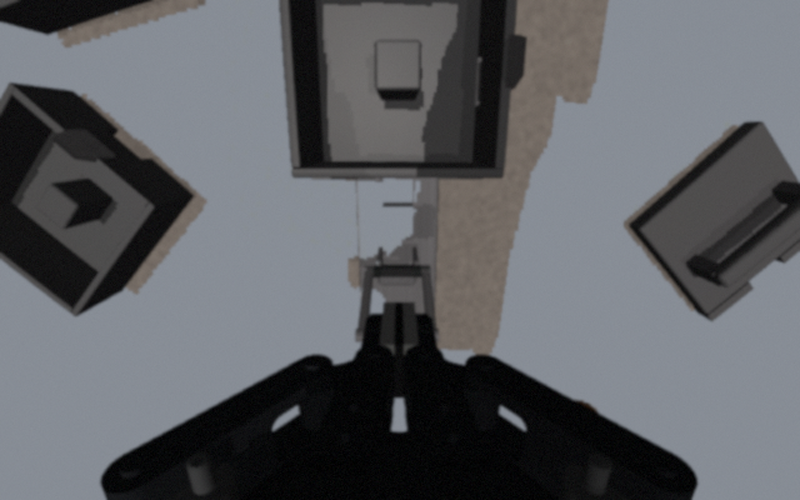

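View pics/s9.png

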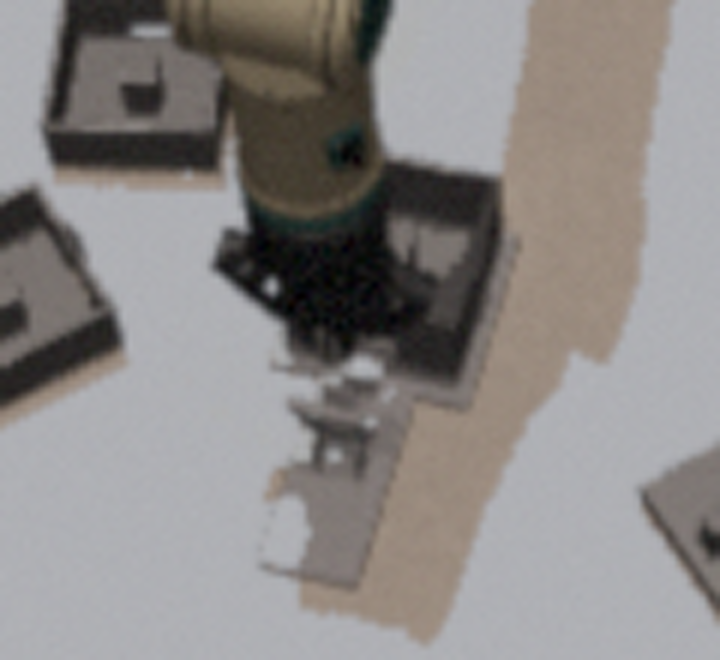

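```bash
cat >> h.py <<'E'
BX,BY,BA=494.0,-16.7,np.radians(2.1)
def W(x,y,z):
    return np.array([BX+np.cos(BA)*x-np.sin(BA)*y, BY+np.sin(BA)*x+np.cos(BA)*y, z])
def latch(q,lo,dz=-5):
    f=q-.349; ps=f+np.radians(30)-lo
    H=(125+15*np.sin(f),38+15*np.cos(f)); b=(H[0]+57*np.sin(ps),H[1]+57*np.cos(ps)); t=(125+55*np.sin(f),38+55*np.cos(f))
    segs=[]
    for y in (-19,19): segs.append([W(H[0],y,H[1]+dz),W(b[0],y,b[1]+dz)])
    segs.append([W(b[0],-22,b[1]+dz),W(b[0],22,b[1]+dz)])
    for y in (-10,10): segs.append([W(125,y,38+dz),W(t[0],y,t[1]+dz)])
    segs.append([W(t[0],-10,t[1]+dz),W(t[0],10,t[1]+dz)])
    return segs,H,b,t
def drawl(tag,q,lo,box,sc,out,cam='wrist',gain=1.6):
    if cam=='wrist': s,im=load(tag); c,T=campose('wrist',s); dz=-5
    else: im=cv2.imread(f'pics/{tag}.png'); c,T=campose(cam); dz=0
    im=cv2.convertScaleAbs(im,alpha=gain,beta=10)[box[1]:box[3],box[0]:box[2]]; im=cv2.resize(im,None,fx=sc,fy=sc,interpolation=cv2.INTER_CUBIC)
    raw=im.copy()
    for sg in latch(q,lo,dz)[0]:
        k=((proj(np.array(sg),c,T)-np.array(box[:2])+.5)*sc-.5).round().astype(int); cv2.line(im,k[0].tolist(),k[1].tolist(),(0,0,255),1)
    cv2.imwrite('pics/'+out,np.hstack([raw,im]))
E
python3 - <<'E'
from h import *
drawl('w9',0.1,0,(270,130,370,290),4,'o9.png')
E
```

```text
(no output)
```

View pics/o9.png

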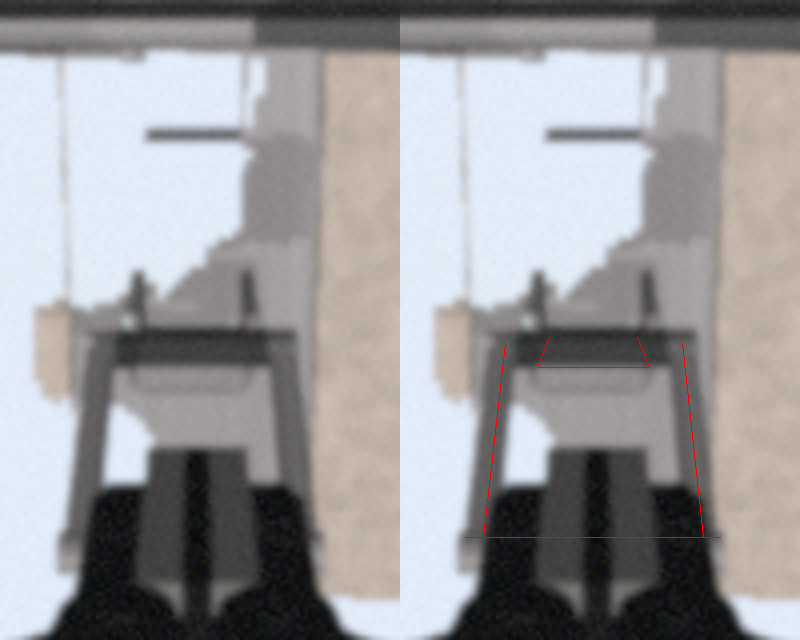

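arm_command --pt "0 0 0 2.5 0 0 0" --pt "0 0 0 0 0 0 0" --pt "0 2.8 0.1 0 0 0 0" --pt "0 2.8 0.1 0 0 0 0" --pt "0 0 0 0 0 0 0" --pt "0 0 0 -1.8 0 0 0" --pt "0 0 0 -1.8 0 0 0" --pt "0 0 0 0 0 0 0" --pt "0 0 0 0 0 0 0"

```text
clock: 11.5
eef_pos: [661.2, -11.1, 90.2]
tool_rot: [3.127, 1.568, -3.119]
force: [0.2, 0.7, 1.0]
width: 0.1
```

```bash
python3 - <<'E'
from h import *
look('w10')
drawl('w10',0.1,0,(250,130,390,290),2.8,'o10.png')
E
```

```text
t 11.5 p [661.2 -11.1  90.2] jawdeg 92.13 down [-0.002 -0.    -1.   ] q [-0.04  0.77  0.03  1.58 -0.03  0.8   1.61] w 0.1 F [0.2 0.7 1. ]
```

View pics/o10.png

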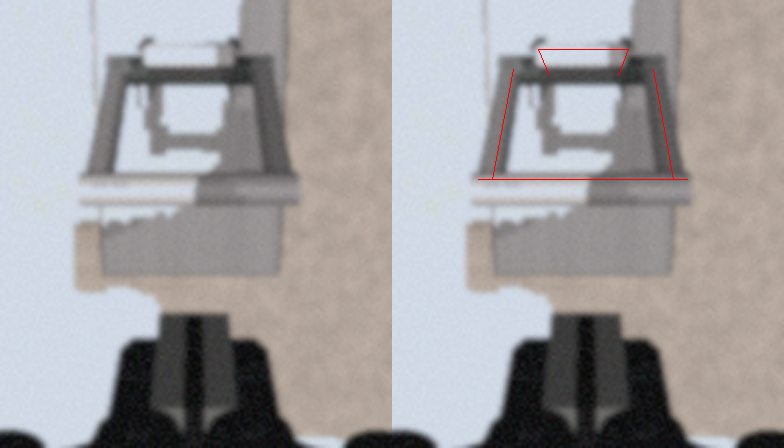

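arm_command --pt "0 -0.8 -0.03 0 0 0 0" --pt "0 -0.8 -0.03 0 0 0 0" --pt "0 -0.6 -0.02 0 0 0 0" --pt "0 0 0 0 0 0 0" --pt "0 0 0 0 0 0 0"

```text
clock: 11.97
eef_pos: [639.9, -12.0, 91.9]
tool_rot: [-0.019, 1.57, 0.018]
force: [0.2, -0.4, -0.2]
width: -0.1
```

```bash
python3 - <<'E'
from h import *
look('w11')
drawl('w11',0.1,0.1,(250,130,390,290),2.8,'o11.png')
E
```

```text
t 11.97 p [639.9 -12.   91.9] jawdeg 92.12 down [ 0.001  0.    -1.   ] q [-0.04  0.74  0.03  1.64 -0.03  0.76  1.61] w -0.1 F [ 0.2 -0.4 -0.2]
```

View pics/o11.png

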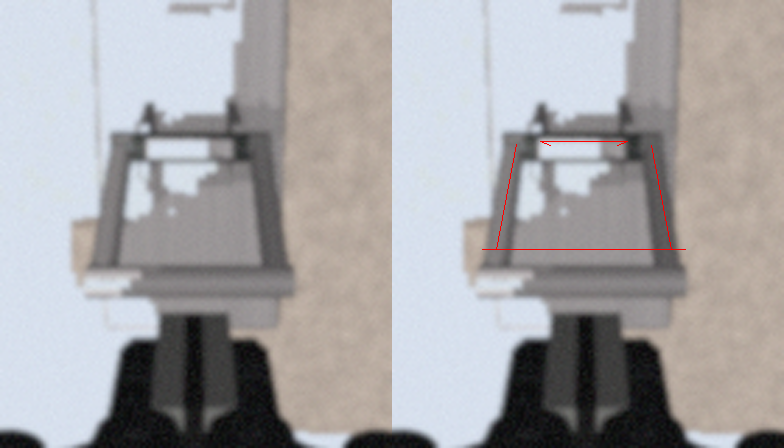

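```bash
python3 - <<'E'
from h import *
for tag,r in (('w10',190),('w11',282)):
    s=load(tag)[0]; c,T=campose('wrist',s)
    for z in (95,100,105,110):
        P=onz([[318,r/2.8+130]],z,c,T)[0]; print(tag,'bar at z',z,'X',((P[0]-494)))
    P=onz([[318,314/2.8+130]],s['eef_pos'][2],c,T)[0]; print('finger front rel tcp',P-s['eef_pos'], proj(s['eef_pos'],c,T))
E
```

```text
w10 bar at z 95 X 141.52054187074611
w10 bar at z 100 X 140.04842508978868
w10 bar at z 105 X 138.57630830883124
w10 bar at z 110 X 137.1041915278738
finger front rel tcp [ 6.59536128e+00  8.65798670e-01 -1.42108547e-14] [[317.05923431 233.02330416]]
w11 bar at z 95 X 142.87412302526593
w11 bar at z 100 X 140.73432810350903
w11 bar at z 105 X 138.59453318175224
w11 bar at z 110 X 136.45473825999534
finger front rel tcp [6.60522877 0.86486551 0.        ] [[317.05923431 233.02330416]]
```

arm_command --pt "0 0 0 -0.5 0 0 0" --pt "0 -0.7 -0.03 0 0 0 0" --pt "0 -0.7 -0.03 0 0 0 0" --pt "0 0 0 0 0 0 0" --pt "0 0 0 0 0 0 0"

```text
clock: 12.43
eef_pos: [625.4, -12.6, 86.2]
tool_rot: [-3.086, 1.57, -3.049]
force: [-0.7, -0.0, 0.4]
width: -0.1
```

```bash
python3 - <<'E'
from h import *
look('w12')
drawl('w12',0.1,0.1,(250,130,390,290),2.8,'o12.png')
E
```

```text
t 12.43 p [625.4 -12.6  86.2] jawdeg 92.12 down [-0.001 -0.    -1.   ] q [-0.04  0.73  0.03  1.69 -0.03  0.73  1.61] w -0.1 F [-0.7 -0.   0.4]
```

View pics/o12.png

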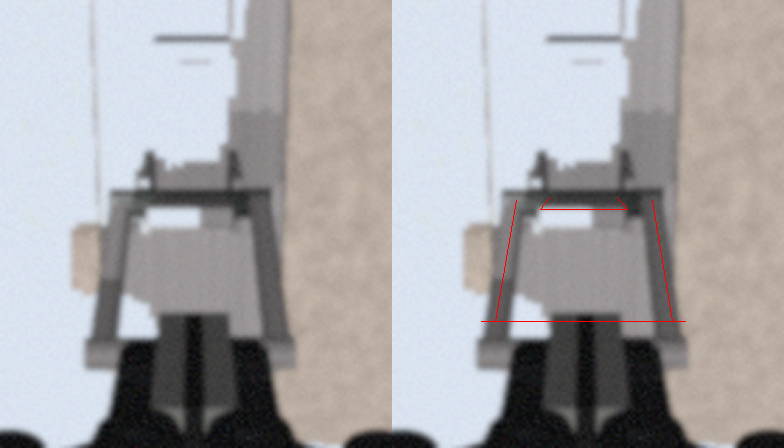

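```bash
python3 - <<'E'
from h import *
for tag,r in (('w12',355),):
    s=load(tag)[0]; c,T=campose('wrist',s)
    for z in (100,105,110):
        P=onz([[318,r/2.8+130]],z,c,T)[0]; print(tag,'bar at z',z,'X',((P[0]-494)))
c,T=campose('wrist',s)
# per-height rows of points in tool frame
for x in (-11,0,11):
    print(x,[(h,proj(s['eef_pos']+[x,0,h],c,T)[0].round(0).tolist()) for h in (-10,0,10,20,40)])
im=ctrl.get_image('scene'); cv2.imwrite('pics/s12.png',im); save('s12z.png',im,(240,150,340,250),7)
E
```

```text
w12 bar at z 100 X 141.5818468403121
w12 bar at z 105 X 138.8968490225201
w12 bar at z 110 X 136.21185120472808
-11 [(-10, [318.0, 212.0]), (0, [318.0, 217.0]), (10, [318.0, 223.0]), (20, [318.0, 229.0]), (40, [317.0, 245.0])]
0 [(-10, [317.0, 227.0]), (0, [317.0, 233.0]), (10, [317.0, 239.0]), (20, [317.0, 247.0]), (40, [317.0, 263.0])]
11 [(-10, [317.0, 242.0]), (0, [316.0, 248.0]), (10, [316.0, 255.0]), (20, [316.0, 263.0]), (40, [316.0, 281.0])]
```

View pics/s12z.png

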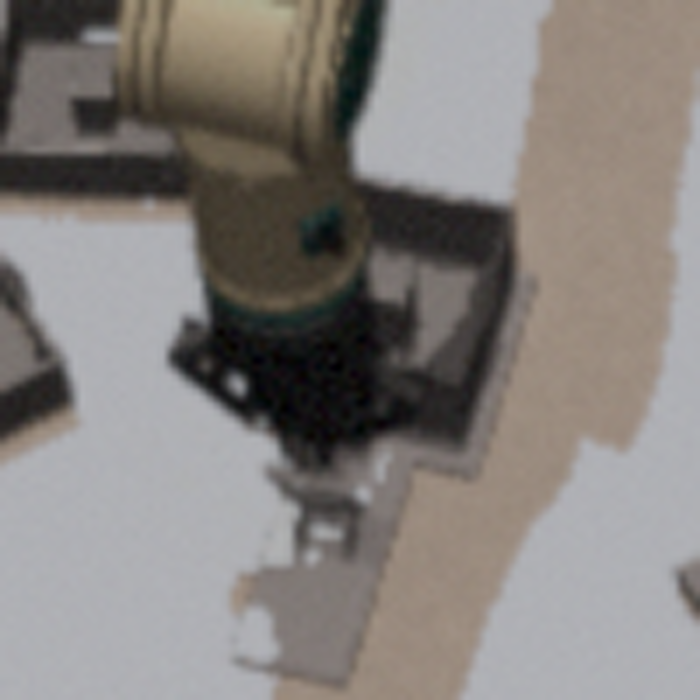

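arm_command --pt "0 0 0 1.0 0 0 0" --pt "0 2.0 0.08 0 0 0 0" --pt "0 2.0 0.08 0 0 0 0" --pt "0 0 0 -1.5 0 0 0" --pt "0 0 0 -1.5 0 0 0" --pt "0 0 0 0 0 0 0" --pt "0 -0.6 -0.03 0 0 0 0" --pt "0 -0.6 -0.03 0 0 0 0" --pt "0 -0.4 -0.03 0 0 0 0" --pt "0 -0.4 0 0 0 0 0" --pt "0 0 0 0 0 0 0" --pt "0 0 0 0 0 0 0"

```text
clock: 13.53
eef_pos: [646.1, -11.8, 66.9]
tool_rot: [0.001, 1.57, 0.038]
force: [0.4, 0.1, 0.0]
width: 0.1
```

```bash
python3 - <<'E'
from h import *
look('w13')
drawl('w13',0.1,0.1,(250,130,390,290),2.8,'o13.png')
E
```

```text
t 13.53 p [646.1 -11.8  66.9] jawdeg 92.12 down [ 0.001  0.    -1.   ] q [-0.04  0.78  0.03  1.64 -0.03  0.72  1.61] w 0.1 F [0.4 0.1 0. ]
```

View pics/o13.png

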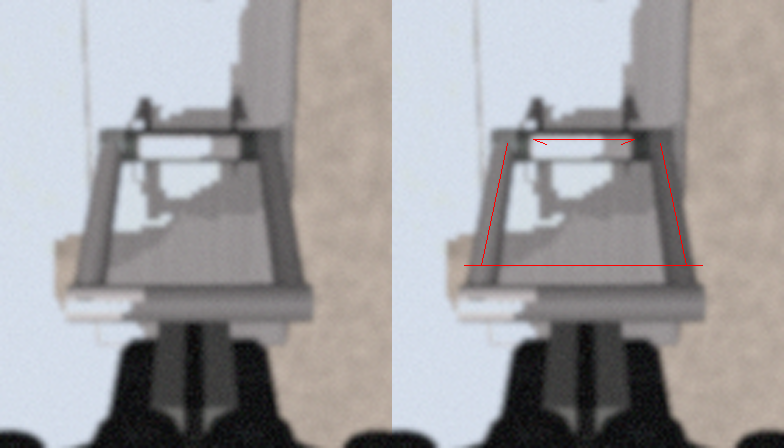

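arm_command --pt "0 -0.6 -0.02 0 0 0 0" --pt "0 -0.6 -0.02 0 0 0 0" --pt "0 -0.6 -0.02 0 0 0 0" --pt "0 -0.6 -0.02 0 0 0 0" --pt "0 0 0 0 0 0 0" --pt "0 0 0 0 0 0 0"

```text
clock: 14.08
eef_pos: [621.6, -12.6, 66.3]
tool_rot: [3.118, 1.571, -3.128]
force: [0.4, -0.4, -0.0]
width: 0.1
```

```bash
python3 - <<'E'
from h import *
look('w14')
drawl('w14',0.1,0.3,(250,130,390,290),2.8,'o14.png')
E
```

```text
t 14.08 p [621.6 -12.6  66.3] jawdeg 92.12 down [-0. -0. -1.] q [-0.04  0.75  0.02  1.71 -0.03  0.68  1.61] w 0.1 F [ 0.4 -0.4 -0. ]
```

View pics/o14.png

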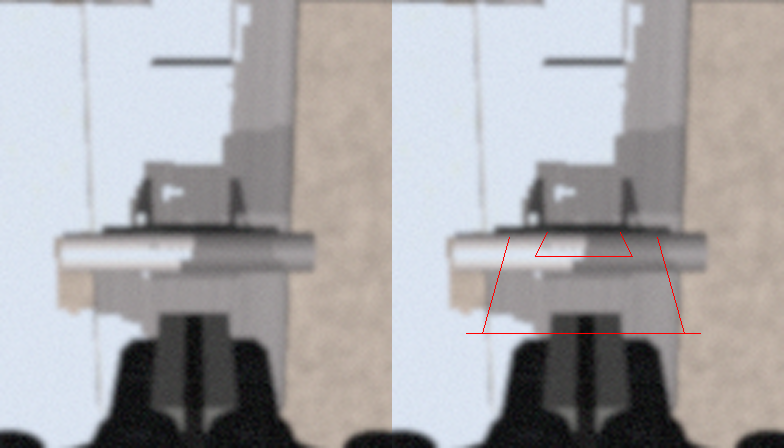

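arm_command --pt "0 0 0 0 0 0 0" --pt "0 0 0 0 0 0 0" --pt "0 0 0 0 0 0 0" --pt "0 0 0 0 0 0 0" --pt "0 0 0 0 0 0 0" --pt "0 0 0 0 0 0 0"

```text
clock: 14.63
eef_pos: [622.1, -12.6, 66.2]
tool_rot: [2.168, 1.571, 2.205]
force: [0.5, -0.2, 0.2]
width: 0.2
```

```bash
python3 - <<'E'
from h import *
look('w15')
drawl('w15',0.1,2.2,(250,110,390,290),2.8,'o15.png')
E
```

```text
t 14.63 p [622.1 -12.6  66.2] jawdeg 92.12 down [-0.  0. -1.] q [-0.04  0.75  0.02  1.71 -0.03  0.68  1.61] w 0.2 F [ 0.5 -0.2  0.2]
```

View pics/o15.png

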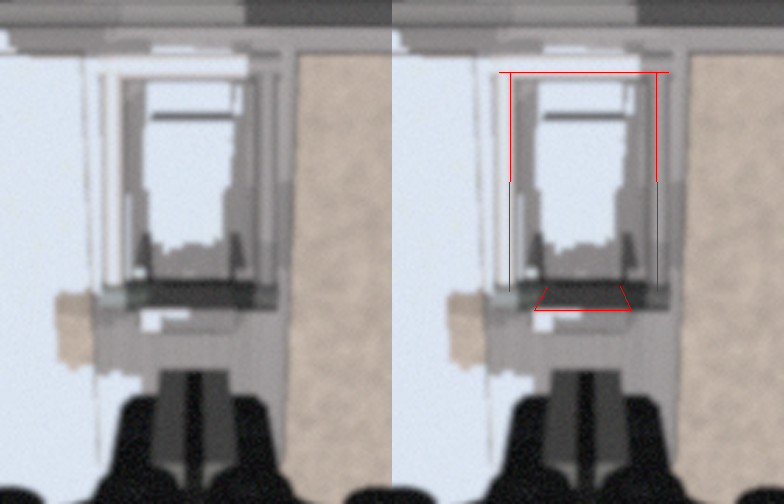

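arm_command --pt "0 0 0 3.0 0 0 0" --pt "0 -1.0 -0.03 1.0 0 0 0" --pt "0 -2.8 -0.1 0 0 0 0" --pt "0 0 0 0 0 0 0" --pt "0 0 0 -3.0 0 0 0" --pt "0 0 0 -2.6 0 0 0" --pt "0 0 0 0 0 0 0" --pt "0 0 0 0 0 0 0"

```text
clock: 15.35
eef_pos: [582.8, -13.9, 49.3]
tool_rot: [3.122, 1.567, -3.124]
force: [0.5, 0.3, 1.3]
width: 0.0
```

```bash
python3 - <<'E'
from h import *
look('w16')
drawl('w16',0.15,2.2,(250,130,390,290),2.8,'o16.png')
E
```

```text
t 15.35 p [582.8 -13.9  49.3] jawdeg 92.12 down [-0.003 -0.    -1.   ] q [-0.04  0.73  0.02  1.83 -0.03  0.58  1.61] w 0.0 F [0.5 0.3 1.3]
```

View pics/o16.png

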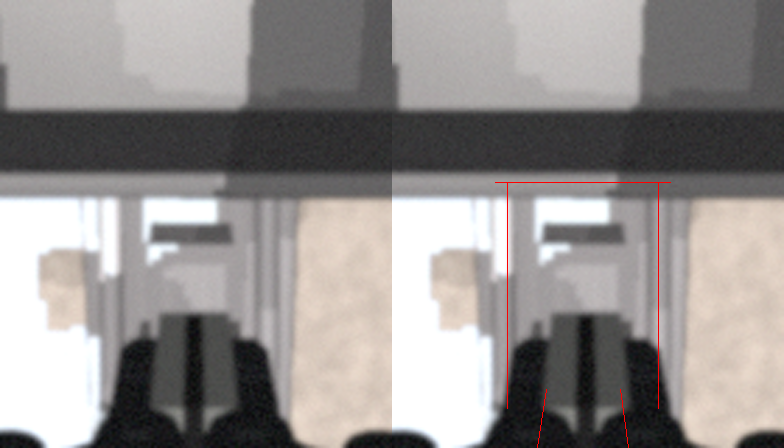

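arm_command --pt "0 1.13 0.04 -0.2 0 0 0" --pt "0 1.13 0.04 -0.2 0 0 0" --pt "0 1.13 0.04 0 0 0 0" --pt "0 1.13 0.04 0 0 0 0" --pt "0 0.97 0.04 -0.64 0 0 0" --pt "0 0 0 0 0 0 0"

```text
clock: 15.9
eef_pos: [641.2, -11.8, 40.8]
tool_rot: [-0.013, 1.568, 0.024]
force: [0.6, 0.6, -0.2]
width: 0.3
```

```bash
python3 - <<'E'
from h import *
look('w17')
drawl('w17',1.13,2.2,(250,110,390,290),2.8,'o17.png')
E
```

```text
t 15.9 p [641.2 -11.8  40.8] jawdeg 92.13 down [ 0.003  0.    -1.   ] q [-0.04  0.81  0.02  1.67 -0.03  0.66  1.61] w 0.3 F [ 0.6  0.6 -0.2]
```

View pics/o17.png

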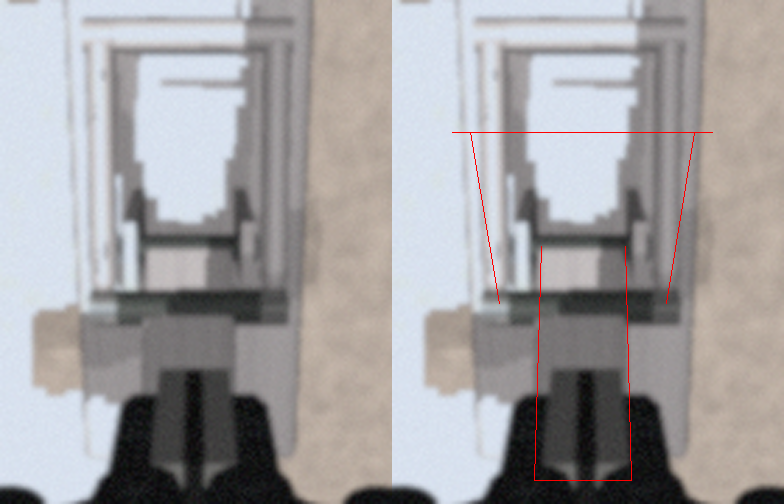

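arm_command --pt "0 0.45 0.02 -1.1 0 0 0" --pt "0 0.5 0.02 -1.06 0 0 0" --pt "0 0.25 0 -1.1 0 0 0" --pt "0 0 0 0 0 0 0" --pt "0 0 0 0 0 0 0"

```text
clock: 16.37
eef_pos: [649.5, -11.5, 6.0]
tool_rot: [3.106, 1.568, -3.14]
force: [-0.5, 0.6, 0.6]
width: 0.1
```

```bash
python3 - <<'E'
from h import *
look('w18')
drawl('w18',1.92,2.2,(250,90,390,290),2.8,'o18.png')
E
```

```text
t 16.37 p [649.5 -11.5   6. ] jawdeg 92.12 down [-0.003 -0.    -1.   ] q [-0.04  0.87  0.02  1.65 -0.03  0.63  1.61] w 0.1 F [-0.5  0.6  0.6]
```

View pics/o18.png

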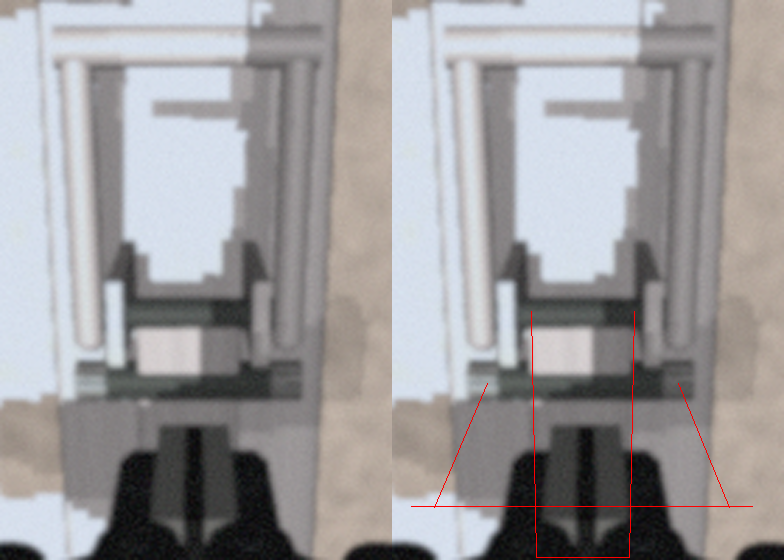

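```bash
python3 - <<'E'
from h import *
s,im=load('w18'); im=cv2.convertScaleAbs(im,alpha=1.5,beta=10); save('w18b.png',im,(220,0,420,260),2.9)
c,T=campose('wrist',s)
for X,z in ((56,88),(69,38.5),(74.5,38.5),(78,50.5),(83,50.5)): print(X,z,((proj(W(X,0,z-5),c,T)-[220,0])*2.9).round())
E
```

```text
56 88 [[282.  94.]]
69 38.5 [[283. 262.]]
74.5 38.5 [[283. 296.]]
78 50.5 [[283. 317.]]
83 50.5 [[283. 350.]]
```

View pics/w18b.png

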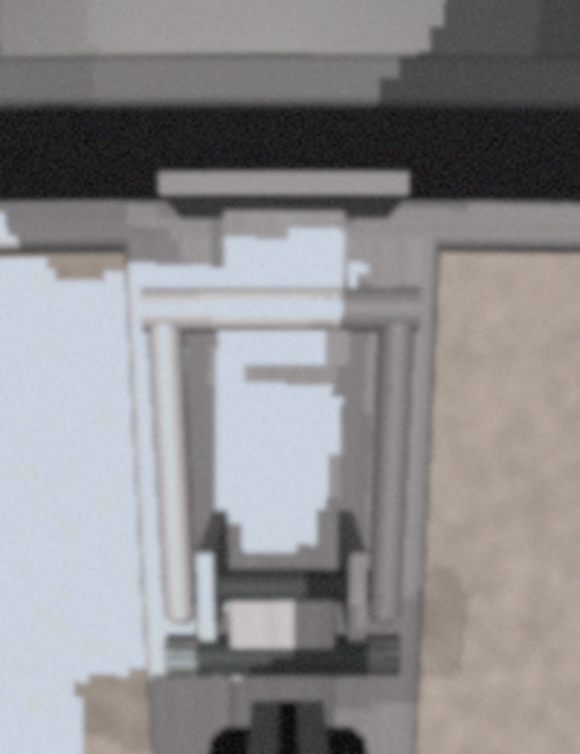

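arm_command --pt "0 0.8 0.02 0 0 0 0" --pt "0 0.6 0.02 0 0 0 0" --pt "0 0 0 -0.4 0 0 0" --pt "0 0 0 -0.4 0 0 0" --pt "0 0 0 0 0 0 0"

```text
clock: 16.83
eef_pos: [664.2, -11.0, -1.7]
tool_rot: [3.09, 1.569, 3.127]
force: [-0.3, 0.5, -0.8]
width: 0.1
```

```bash
python3 - <<'E'
from h import *
s,im=look('w19'); im=cv2.convertScaleAbs(im,alpha=1.5,beta=10); save('w19b.png',im,(220,0,420,260),2.9)
E
```

```text
t 16.83 p [664.2 -11.   -1.7] jawdeg 92.12 down [-0.002  0.    -1.   ] q [-0.04  0.89  0.02  1.61 -0.03  0.64  1.61] w 0.1 F [-0.3  0.5 -0.8]
```

View pics/w19b.png

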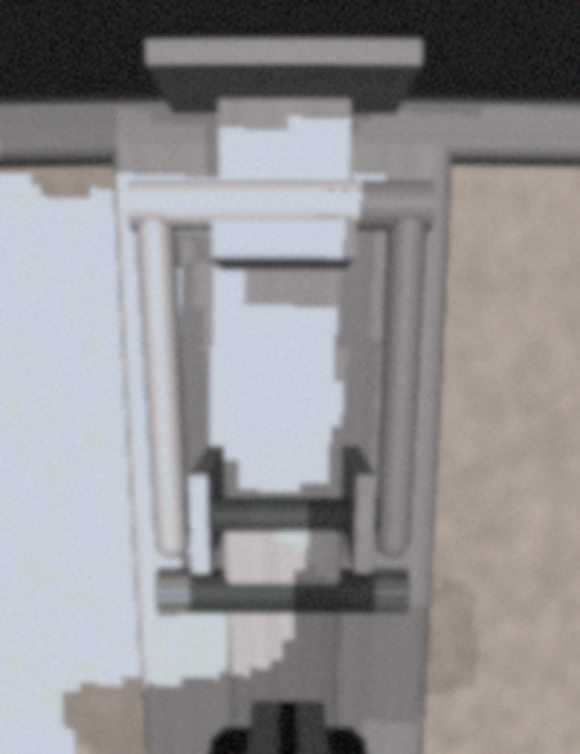

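arm_command --pt "0 0 0 3.0 0 0 0" --pt "0 0 0 4.0 0 0 0" --pt "0 -1.0 0 4.0 0 0 0" --pt "0 -1.0 0 4.0 0 0 0" --pt "0.5 0 0 2.0 0 0 0" --pt "0.5 0 0 0 0 0 0" --pt "0.5 0 0 0 0 0 0"

```text
clock: 17.47
eef_pos: [645.5, -11.1, 170.9]
tool_rot: [-0.005, 1.568, 0.032]
force: [0.7, 0.5, -1.1]
width: 36.0
```

```bash
python3 - <<'E'
from h import *
s,im=look('w20')
drawl('w20',2.18,2.2,(260,110,380,290),3.3,'o20.png')
E
```

```text
t 17.47 p [645.5 -11.1 170.9] jawdeg 92.12 down [ 0.003  0.    -1.   ] q [-0.05  0.65  0.03  1.56 -0.03  0.93  1.6 ] w 36.0 F [ 0.7  0.5 -1.1]
```

View pics/o20.png

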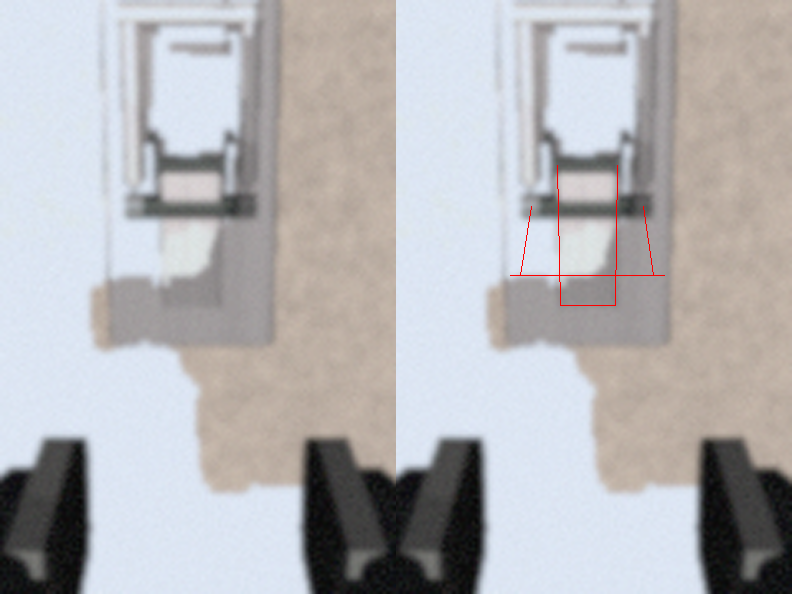

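arm_command --pt "0.6 -0.9 -3.4 0.5 0 0 5.9" --pt "0.6 -0.9 -3.4 0.5 0 0 5.9" --pt "0.6 -0.9 -3.4 0.5 0 0 5.9" --pt "0.6 -0.9 -3.4 0.5 0 0 5.9" --pt "0.6 -0.9 -3.4 0.5 0 0 5.9" --pt "0.6 -0.9 -3.4 0.5 0 0 5.9" --pt "0.6 -0.9 -3.2 0.4 0 0 5.6" --pt "0.6 0 0 0 0 0 0" --pt "0.6 0 0 0 0 0 0"

```text
clock: 18.27
eef_pos: [579.6, -250.2, 201.1]
tool_rot: [2.287, 1.567, 3.034]
force: [1.1, 0.8, 0.1]
width: 51.5
```

```bash
python3 - <<'E'
from h import *
s,im=look('w21'); im=cv2.convertScaleAbs(im,alpha=1.5,beta=10); save('w21b.png',im,(220,80,420,250),4)
E
```

```text
t 18.27 p [ 579.6 -250.2  201.1] jawdeg 132.77 down [-0.004  0.    -1.   ] q [ 0.46  0.6  -0.17  1.56  0.12  0.99  2.58] w 51.5 F [1.1 0.8 0.1]
```

View pics/w21b.png

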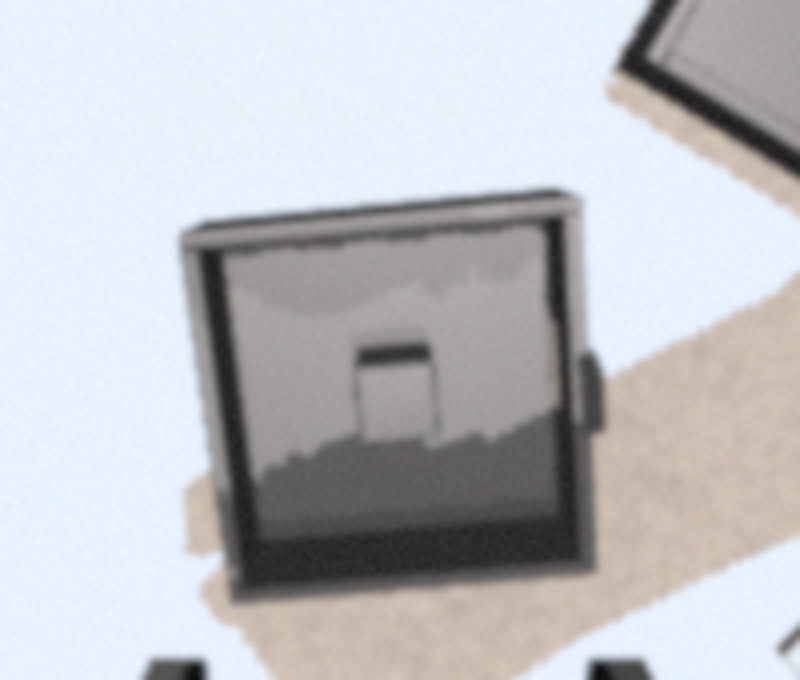

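```bash
cat >> h.py <<'E'
def tray(tag,corn,post,box,sc,out,L=0,z0=0,wrist_k=1):
    """corners order: image for points (-,-),(-,+),(+,+),(+,-) in tray xy"""
    S=[(-1,-1),(-1,1),(1,1),(1,-1)]
    pts=list(corn)+list(post); m=[(56*a,56*b,56+L) for a,b in S[:len(corn)]]+[(12*a,12*b,46+L) for a,b in S[:len(post)]]
    p=fit(tag,crop2full(pts,box,sc),m,freez=True)
    overlay(tag,p,[sq(56,56+L+p[3]),sq(51,56+L+p[3]),sq(12,46+L+p[3]),[(-8,53,68+L+p[3]),(8,53,68+L+p[3])]],box,sc,out)
    return p
E
python3 - <<'E'
from h import *
tray('w21',[(182,238),(581,203),(596,573),(232,602)],[(358,362),(433,360)],(220,80,420,250),4,'o21.png')
E
```

```text
x 580.5 y -247.2 yaw 47.68 z [-7.8] res
 [[0.3, -0.7], [-0.1, -0.6], [-0.4, -0.0], [0.4, 0.0], [-0.8, 1.6], [0.4, 0.4]]
```

View pics/o21.png

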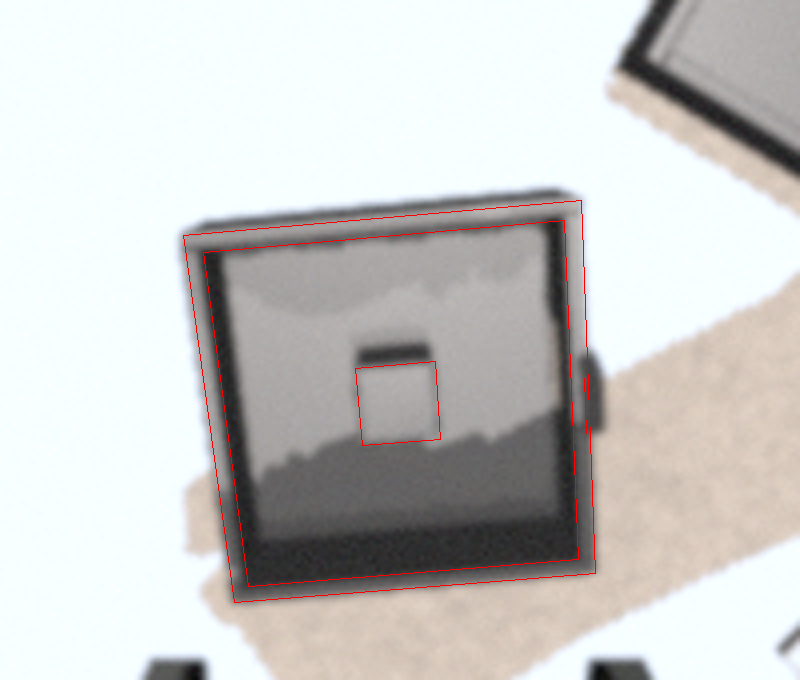

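arm_command --pt "0.6 0.09 0.3 -3.5 0 0 4.9" --pt "0.6 0 0 -3.5 0 0 0" --pt "0.6 0 0 -3.5 0 0 0" --pt "0.6 0 0 -3.5 0 0 0" --pt "0.6 0 0 -3.0 0 0 0" --pt "0.6 0 0 -1.5 0 0 0" --pt "0.6 0 0 0 0 0 0" --pt "0.6 0 0 0 0 0 0"

```text
clock: 18.98
eef_pos: [582.4, -241.5, 16.8]
tool_rot: [1.627, 1.567, 2.467]
force: [0.4, 0.2, -0.3]
width: 51.4
```

```bash
python3 - <<'E'
from h import *
s,im=look('w22'); im=cv2.convertScaleAbs(im,alpha=1.5,beta=10); save('w22b.png',im,(170,80,470,300),2.6)
E
```

```text
t 18.98 p [ 582.4 -241.5   16.8] jawdeg 138.15 down [-0.003  0.002 -1.   ] q [ 0.44  0.83 -0.15  1.7   0.19  0.62  2.59] w 51.4 F [ 0.4  0.2 -0.3]
```

View pics/w22b.png

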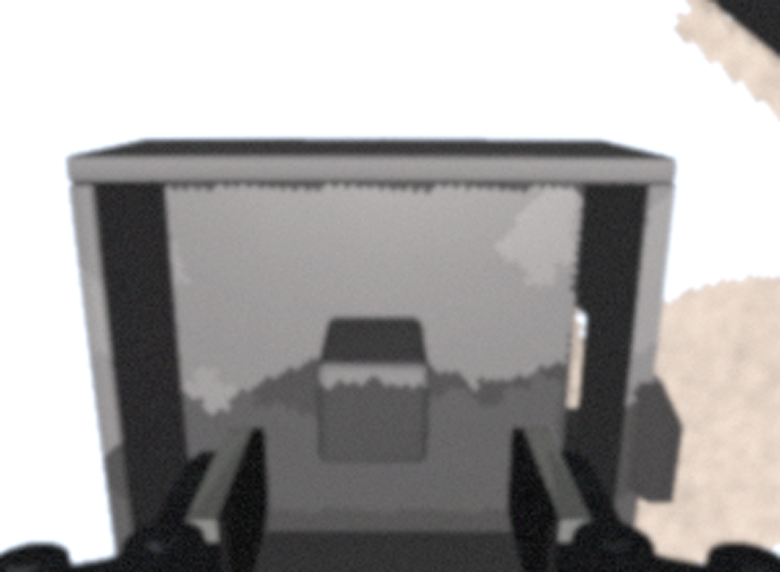

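arm_command --pt "0.6 -0.19 -0.57 0 0 0 -0.4" --pt "0.6 0 0 -1.0 0 0 0" --pt "0.6 0 0 -0.6 0 0 0" --pt "0.6 0 0 -0.4 0 0 0" --pt "0.6 0 0 0 0 0 0"

```text
clock: 19.45
eef_pos: [580.1, -249.5, -2.7]
tool_rot: [1.914, 1.569, 2.745]
force: [-0.6, -0.7, -0.2]
width: 51.0
```

```bash
python3 - <<'E'
from h import *
s,im=look('w23'); im=cv2.convertScaleAbs(im,alpha=1.5,beta=10); save('w23b.png',im,(170,80,470,300),2.6)
E
```

```text
t 19.45 p [ 580.1 -249.5   -2.7] jawdeg 137.61 down [-0.002  0.001 -1.   ] q [ 0.45  0.86 -0.14  1.7   0.2   0.59  2.59] w 51.0 F [-0.6 -0.7 -0.2]
```

View pics/w23b.png

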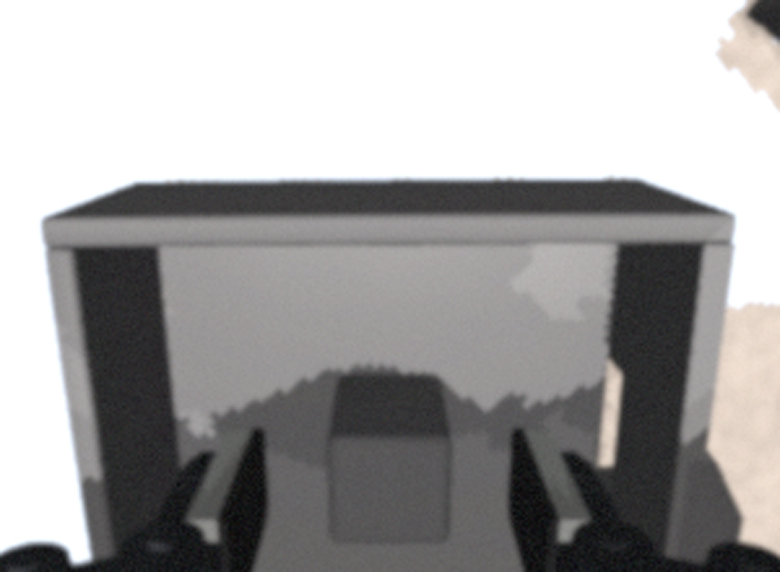

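arm_command --pt "0.6 0.05 0.2 -0.5 0 0 0" --pt "0.6 0 0 -0.4 0 0 0" --pt "0.6 0 0 0 0 0 0" --pt "0.3 0 0 0 0 0 0" --pt "0.1 0 0 0 0 0 0" --pt "0 0 0 0 0 0 0" --pt "0 0 0 0 0 0 0" --pt "0 0 0 0 0 0 0" --pt "0 0 0 0 0 0 0" --pt "0 0 0 0 0 0 0"

```text
clock: 20.33
eef_pos: [581.6, -247.9, -10.5]
tool_rot: [-1.224, 1.57, -0.392]
force: [-0.8, 0.6, 3.5]
width: 22.9
```

```bash
python3 - <<'E'
from h import *
s,im=look('w24'); im=cv2.convertScaleAbs(im,alpha=1.5,beta=10); save('w24b.png',im,(170,80,470,300),2.6)
E
```

```text
t 20.33 p [ 581.6 -247.9  -10.5] jawdeg 137.62 down [ 0. -0. -1.] q [ 0.44  0.88 -0.14  1.71  0.2   0.57  2.59] w 22.9 F [-0.8  0.6  3.5]
```

View pics/w24b.png

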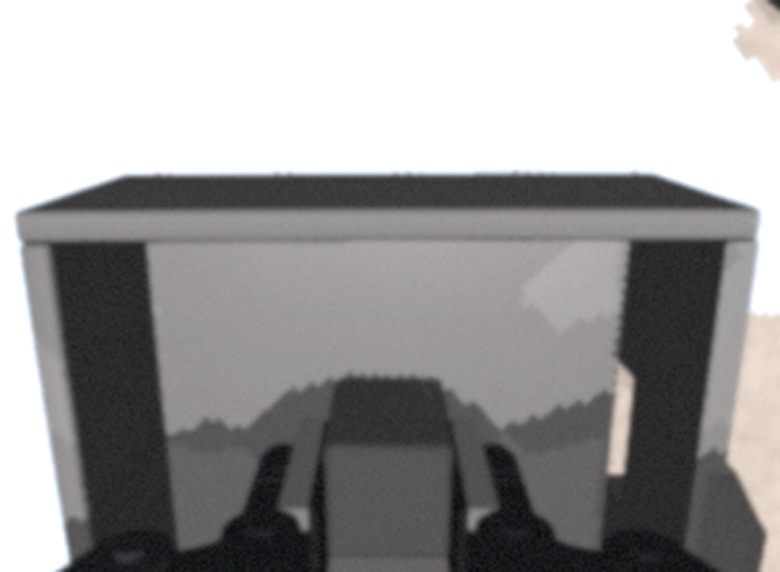

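arm_command --pt "0 0 0 1.0 0 0 0" --pt "0 0 0 3.0 0 0 0" --pt "0 0 0 3.5 0 0 0" --pt "0 0 0 3.5 0 0 0" --pt "0 -0.4 1.1 3.5 0 0 0" --pt "0 -1.04 2.75 1.5 0 0 -5.7" --pt "0 -1.04 2.75 0 0 0 -5.7" --pt "0 -1.04 2.75 0 0 0 -5.7" --pt "0 -1.04 2.75 0 0 0 -5.7" --pt "0 -1.04 2.75 0 0 0 -5.7" --pt "0 -1.04 2.75 0 0 0 -5.7" --pt "0 -1.04 2.75 0 0 0 -5.7" --pt "0 -1.04 2.75 0 0 0 -5.6" --pt "0 0 0 0 0 0 0" --pt "0 0 0 0 0 0 0"

```text
clock: 21.63
eef_pos: [493.0, -14.3, 149.3]
tool_rot: [2.648, 1.569, 2.691]
force: [0.1, -1.2, -4.0]
width: 23.2
```

```bash
python3 - <<'E'
from h import *
s,im=look('w25'); im=cv2.convertScaleAbs(im,alpha=1.5,beta=10); save('w25b.png',im,(170,80,470,300),2.6)
E
```

```text
t 21.63 p [493.  -14.3 149.3] jawdeg 92.42 down [-0.001  0.001 -1.   ] q [-0.06  0.48  0.05  2.   -0.04  0.67  1.62] w 23.2 F [ 0.1 -1.2 -4. ]
```

View pics/w25b.png

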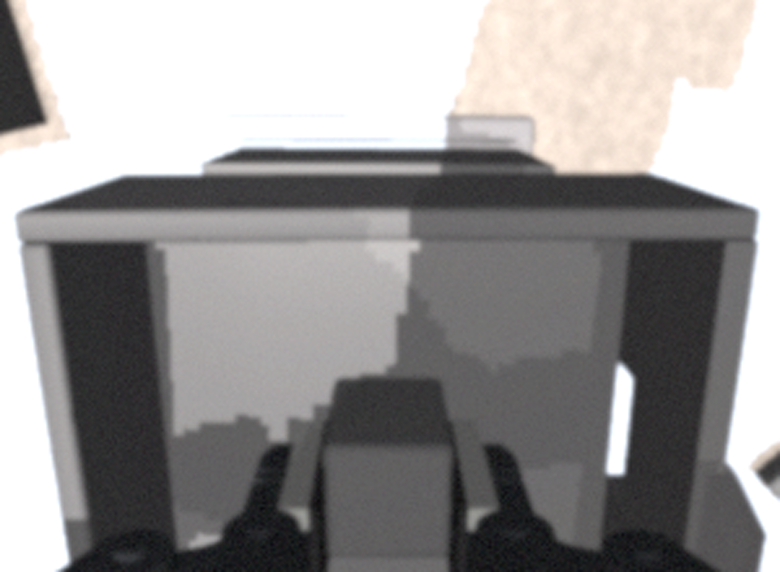

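```bash
cat >> h.py <<'E'
def rel(tag,own,below,zown,zbelow,box=(170,80,470,300),sc=2.6,biasb=-5):
    """own: 4 px (outerL,outerR,innerL,innerR) of -x rim edge held item; below: 2 px outer corners of -x rim edge"""
    q=fit(tag,crop2full(own,box,sc),[(-56,-56,zown),(-56,56,zown),(-51,-51,zown),(-51,51,zown)],freez=True)
    p=fit(tag,crop2full(below,box,sc),[(-56,-56,zbelow+biasb),(-56,56,zbelow+biasb)])
    s=load(tag)[0]; print('own-tcp',(q[:2]-s['eef_pos'][:2]).round(1),'need move (world mm)',(p[:2]-q[:2]).round(1),'turn',np.degrees(p[2]-q[2]).round(2), 'vs base', (np.array([BX,BY])-q[:2]).round(1))
E
python3 - <<'E'
from h import *
rel('w25',[(18,210),(757,210),(50,242),(726,242)],[(205,168),(553,168)],56+159.8,88)
E
```

```text
x 490.5 y -13.4 yaw 2.43 z [-2.6] res
 [[-0.8, -0.1], [1.0, -0.1], [1.0, 0.1], [-1.2, 0.1]]
x 497.8 y -15.6 yaw 2.43 z [] res
 [[-0.2, 0.0], [0.2, 0.0]]
own-tcp [-2.5  0.9] need move (world mm) [ 7.3 -2.2] turn -0.0 vs base [ 3.5 -3.3]
```

arm_command --pt "0 0.35 -0.29 -1.5 0 0 -0.3" --pt "0 0 0 -2.0 0 0 0" --pt "0 0 0 -1.5 0 0 0" --pt "0 0 0 -0.5 0 0 0" --pt "0 0 0 0 0 0 0" --pt "0 0 0 0 0 0 0"

```text
clock: 22.18
eef_pos: [498.1, -20.7, 94.4]
tool_rot: [-1.121, 1.571, -1.09]
force: [0.1, -0.8, -3.4]
width: 23.3
```

```bash
python3 - <<'E'
from h import *
s,im=look('w26'); im=cv2.convertScaleAbs(im,alpha=1.5,beta=10); save('w26b.png',im,(170,80,470,300),2.6)
E
```

```text
t 22.18 p [498.1 -20.7  94.4] jawdeg 91.75 down [ 0. -0. -1.] q [-0.04  0.57  0.04  2.04 -0.04  0.53  1.63] w 23.3 F [ 0.1 -0.8 -3.4]
```

View pics/w26b.png

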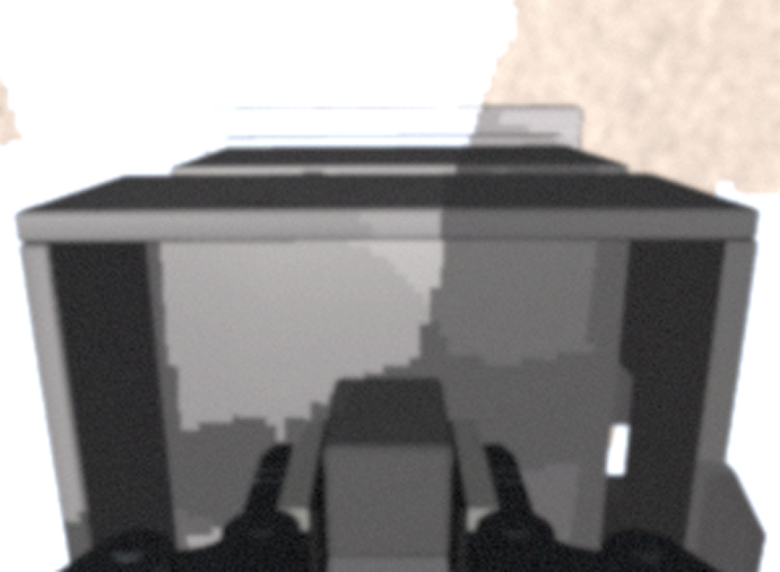

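```bash
python3 - <<'E'
from h import *
rel('w26',[(18,210),(757,210),(50,242),(726,242)],[(174,167),(627,167)],56+94.4+10.5,88)
s=load('w26')[0];c,T=campose('wrist',s)
rel('w26',[(18,210),(757,210),(50,242),(726,242)],[(174,167),(627,167)],56+94.4+10.5,88,biasb=-8)
E
```

```text
x 495.4 y -19.6 yaw 1.76 z [-2.7] res
 [[-0.8, -0.1], [1.0, -0.1], [1.0, 0.1], [-1.3, 0.1]]
x 496.8 y -16.3 yaw 1.79 z [] res
 [[0.2, -0.0], [-0.2, -0.0]]
own-tcp [-2.6  1. ] need move (world mm) [1.3 3.3] turn 0.02 vs base [-1.4  2.9]
x 495.4 y -19.6 yaw 1.76 z [-2.7] res
 [[-0.8, -0.1], [1.0, -0.1], [1.0, 0.1], [-1.3, 0.1]]
x 497.0 y -16.2 yaw 1.79 z [] res
 [[1.5, -0.1], [-1.5, -0.1]]
own-tcp [-2.6  1. ] need move (world mm) [1.6 3.4] turn 0.03 vs base [-1.4  2.9]
```

arm_command --pt "0 0 0.32 0 0 0 0.3" --pt "0 0 0 0 0 0 0"

```text
clock: 22.4
eef_pos: [498.5, -15.8, 95.1]
tool_rot: [0.262, 1.569, 0.299]
force: [0.8, 0.5, -4.1]
width: 22.7
```

```bash
python3 - <<'E'
from h import *
s,im=look('w27'); im=cv2.convertScaleAbs(im,alpha=1.5,beta=10); save('w27b.png',im,(170,80,470,300),2.6)
E
```

```text
t 22.4 p [498.5 -15.8  95.1] jawdeg 92.17 down [ 0.002  0.001 -1.   ] q [-0.05  0.57  0.04  2.04 -0.04  0.53  1.63] w 22.7 F [ 0.8  0.5 -4.1]
```

View pics/w27b.png

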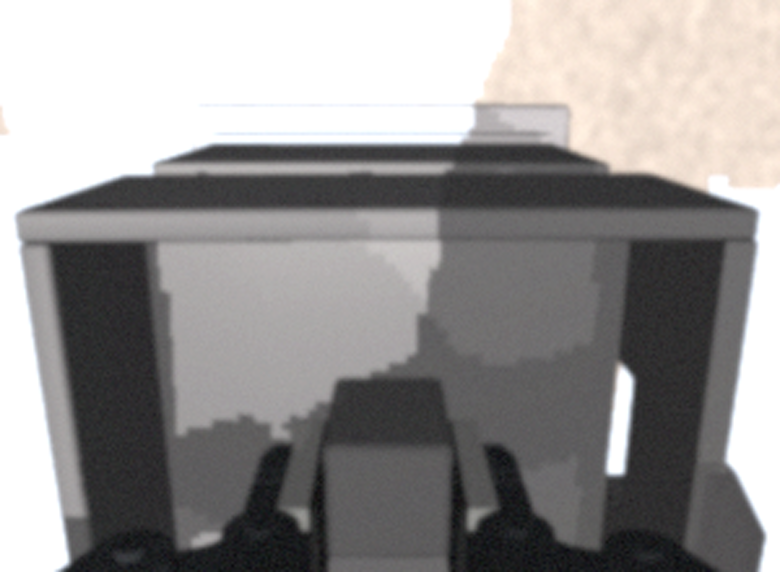

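arm_command --pt "0 -0.05 -0.12 0 0 0 0" --pt "0 0 0 0 0 0 0" --pt "0 0 0 0 0 0 0"

```text
clock: 22.7
eef_pos: [497.2, -17.9, 94.4]
tool_rot: [-0.556, 1.571, -0.52]
force: [-0.4, 0.1, -5.2]
width: 22.9
```

```bash
python3 - <<'E'
from h import *
s,im=look('w28'); im=cv2.convertScaleAbs(im,alpha=1.5,beta=10); save('w28b.png',im,(170,80,470,300),2.6)
E
```

```text
t 22.7 p [497.2 -17.9  94.4] jawdeg 92.11 down [ 0. -0. -1.] q [-0.05  0.57  0.04  2.04 -0.04  0.53  1.63] w 22.9 F [-0.4  0.1 -5.2]
```

View pics/w28b.png

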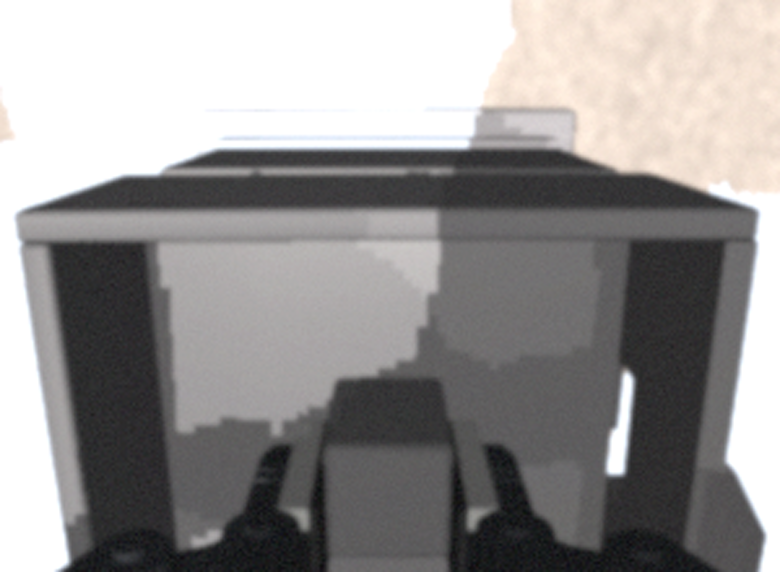

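arm_command --pt "0 0 0.05 -0.4 0 0 0" --pt "0 0 0 -0.4 0 0 0" --pt "0 0 0 -0.4 0 0 0" --pt "0 0 0 -0.4 0 0 0" --pt "0 0 0 -0.3 0 0 0" --pt "0 0 0 -0.2 0 0 0" --pt "0 0 0 0 0 0 0"

```text
clock: 23.33
eef_pos: [496.8, -17.2, 72.6]
tool_rot: [3.121, 1.57, -3.125]
force: [0.0, 0.0, -4.9]
width: 23.1
```

```bash
python3 - <<'E'
from h import *
s,im=look('w29'); im=cv2.convertScaleAbs(im,alpha=1.5,beta=10); save('w29b.png',im,(170,80,470,300),2.6)
E
```

```text
t 23.33 p [496.8 -17.2  72.6] jawdeg 92.12 down [-0.001 -0.    -1.   ] q [-0.05  0.61  0.04  2.05 -0.04  0.48  1.63] w 23.1 F [ 0.   0.  -4.9]
```

View pics/w29b.png

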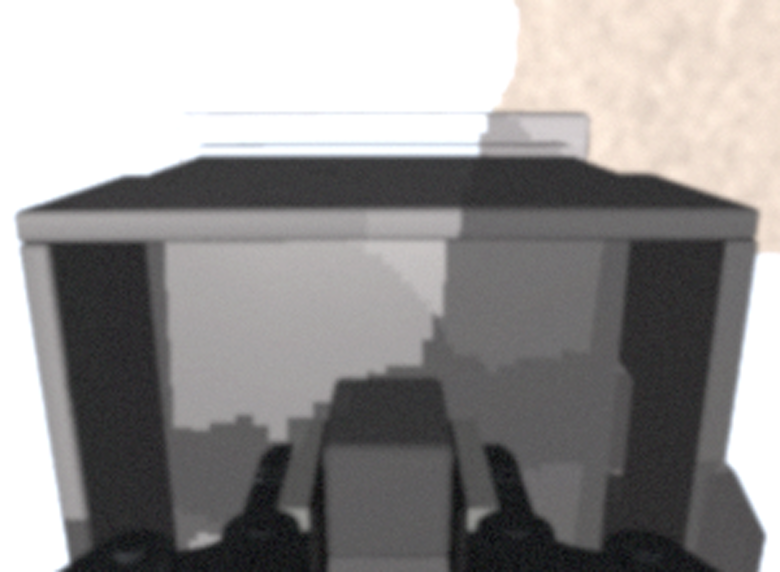

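arm_command --pt "0 0 0.04 -0.15 0 0 0" --pt "0 0 0 -0.15 0 0 0" --pt "0 0 0 -0.15 0 0 0" --pt "0 0 0 0 0 0 0"

```text
clock: 23.72
eef_pos: [497.4, -16.7, 69.4]
tool_rot: [0.215, 1.57, 0.252]
force: [-1.4, 0.0, 3.0]
width: 22.9
```

arm_command --pt "0 0 0 -0.15 0 0 0" --pt "0 0 0 0 0 0 0" --pt "0.6 0 0 0 0 0 0" --pt "0.6 0 0 0 0 0 0" --pt "0.6 0 0 0 0 0 0" --pt "0.6 0 0 0 0 0 0" --pt "0.6 0 0 3.0 0 0 0" --pt "0.6 0 0 3.5 0 0 0" --pt "0.6 0 0 3.5 0 0 0" --pt "0.6 0 0 3.5 0 0 0" --pt "0.6 -0.5 0 3.5 0 0 0" --pt "0.6 0 0 0 0 0 0" --pt "0.6 0 0 0 0 0 0"

```text
clock: 24.8
eef_pos: [493.5, -16.8, 239.0]
tool_rot: [-0.004, 1.566, 0.033]
force: [-0.1, 0.1, -0.2]
width: 51.2
```

```bash
python3 - <<'E'
from h import *
s,im=look('w30'); im=cv2.convertScaleAbs(im,alpha=1.5,beta=10); save('w30b.png',im,(220,90,420,250),4)
im=ctrl.get_image('scene'); save('s30.png',im,(180,110,500,310),2.5)
E
```

```text
t 24.8 p [493.5 -16.8 239. ] jawdeg 92.12 down [ 0.005  0.    -1.   ] q [-0.07  0.35  0.06  1.9  -0.03  0.89  1.61] w 51.2 F [-0.1  0.1 -0.2]
```

View pics/w30b.png

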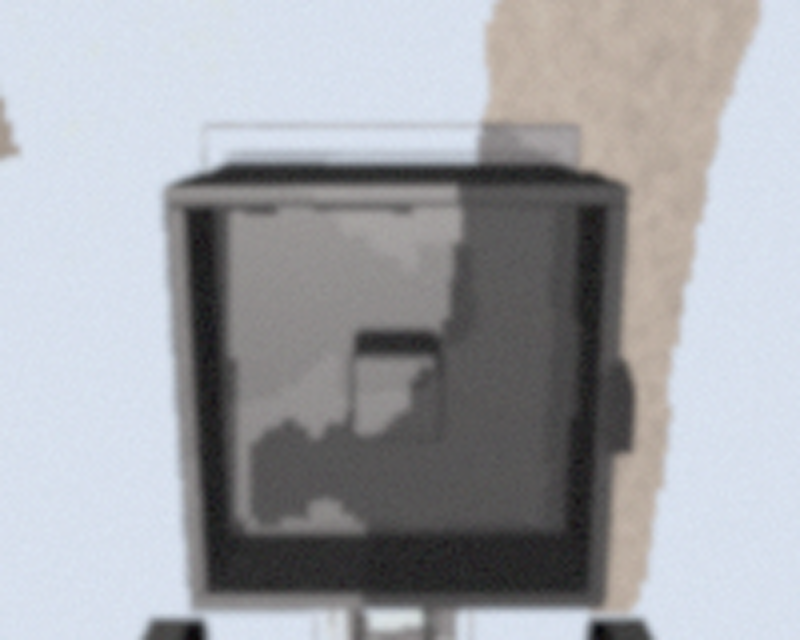

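View pics/s30.png

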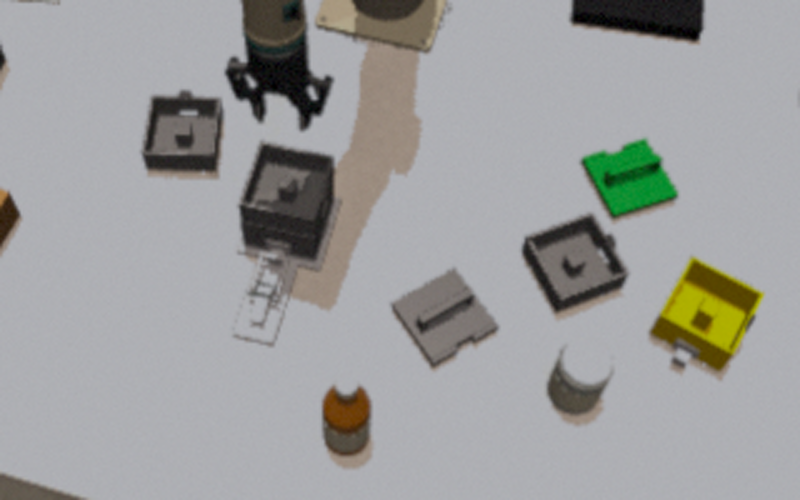

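```bash
python3 - <<'E'
from h import *
tray('w30',[(165,188),(630,188),(607,607),(193,607)],[(355,356),(438,356)],(220,90,420,250),4,'o30.png',L=80)
E
```

```text
x 495.6 y -15.0 yaw 2.32 z [-5.] res
 [[0.5, 0.0], [-0.3, -0.3], [-0.5, 0.2], [-0.0, 0.5], [-0.7, -0.1], [1.5, -0.2]]
```

View pics/o30.png

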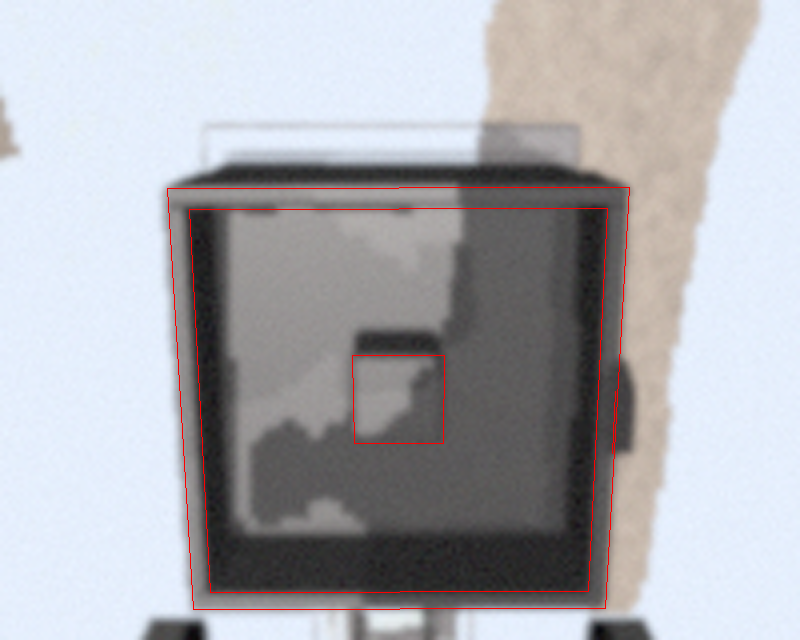

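arm_command --pt "0.6 -1.3 -2.95 0 0 0 2.6" --pt "0.6 -1.3 -2.95 0 0 0 2.6" --pt "0.6 -1.3 -2.95 0 0 0 2.6" --pt "0.6 -1.3 -2.95 -0.9 0 0 2.6" --pt "0.6 -1.3 -2.95 -1.0 0 0 2.6" --pt "0.6 -1.3 -2.95 -1.0 0 0 2.6" --pt "0.6 -1.3 -2.95 -1.0 0 0 2.6" --pt "0.6 0 0 0 0 0 0" --pt "0.6 0 0 0 0 0 0"

```text
clock: 25.65
eef_pos: [398.8, -224.5, 196.2]
tool_rot: [2.445, 1.566, 2.794]
force: [0.6, 1.6, 0.7]
width: 51.4
```

```bash
python3 - <<'E'
from h import *
s,im=look('w31'); im=cv2.convertScaleAbs(im,alpha=1.5,beta=10); save('w31b.png',im,(220,80,420,250),4)
E
```

```text
t 25.65 p [ 398.8 -224.5  196.2] jawdeg 110.03 down [-0.005  0.002 -1.   ] q [ 0.42  0.36  0.04  2.03 -0.02  0.75  2.4 ] w 51.4 F [0.6 1.6 0.7]
```

View pics/w31b.png

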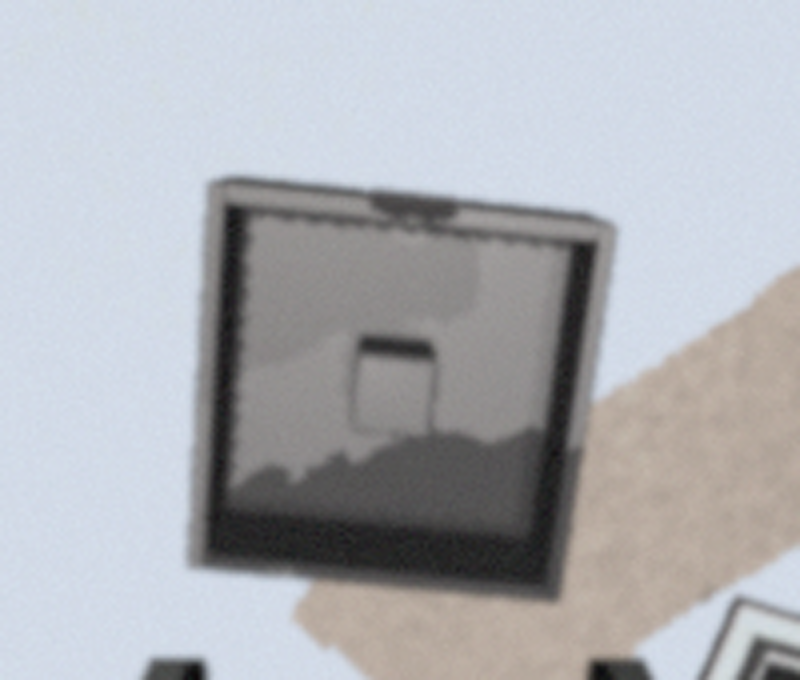

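```bash
python3 - <<'E'
from h import *
tray('w31',[(191,567),(210,181),(616,229),(557,602)],[(352,431),(359,357),(435,361),(431,436)],(220,80,420,250),4,'o31.png')
E
```

```text
x 397.1 y -224.2 yaw 104.08 z [-6.7] res
 [[-0.3, -0.2], [0.3, 0.8], [0.1, -0.3], [0.2, -0.2], [-0.5, 0.1], [-0.4, -1.1], [1.0, -0.0], [-0.3, 0.9]]
```

View pics/o31.png

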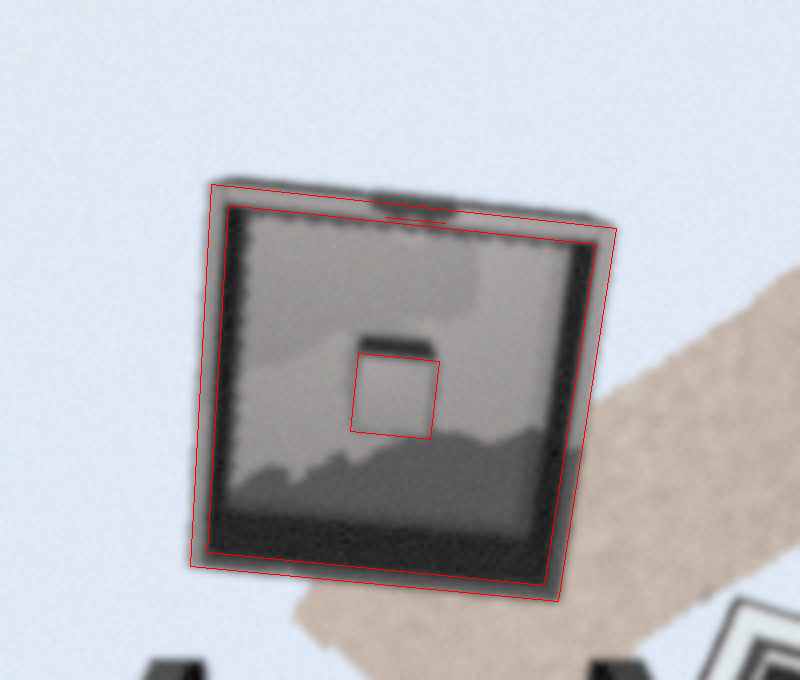

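arm_command --pt "0.6 -0.17 0 -3.5 0 0 -6.0" --pt "0.6 0 0 -3.5 0 0 0" --pt "0.6 0 0 -3.5 0 0 0" --pt "0.6 0 0 -3.5 0 0 0" --pt "0.6 0 0 -3.0 0 0 0" --pt "0.6 0 0 -1.0 0 0 0" --pt "0.6 0 0 0 0 0 0" --pt "0.6 0 0 0 0 0 0" --pt "0.6 0 0 0 0 0 0"

```text
clock: 26.45
eef_pos: [400.8, -223.4, 19.5]
tool_rot: [-0.653, 1.568, -0.402]
force: [0.2, -1.0, -0.4]
width: 51.4
```

```bash
python3 - <<'E'
from h import *
s,im=look('w32'); im=cv2.convertScaleAbs(im,alpha=1.5,beta=10); save('w32b.png',im,(170,80,470,300),2.6)
E
```

```text
t 26.45 p [ 400.8 -223.4   19.5] jawdeg 104.37 down [ 0.002 -0.001 -1.   ] q [ 0.43  0.68  0.03  2.18 -0.07  0.27  2.33] w 51.4 F [ 0.2 -1.  -0.4]
```

View pics/w32b.png

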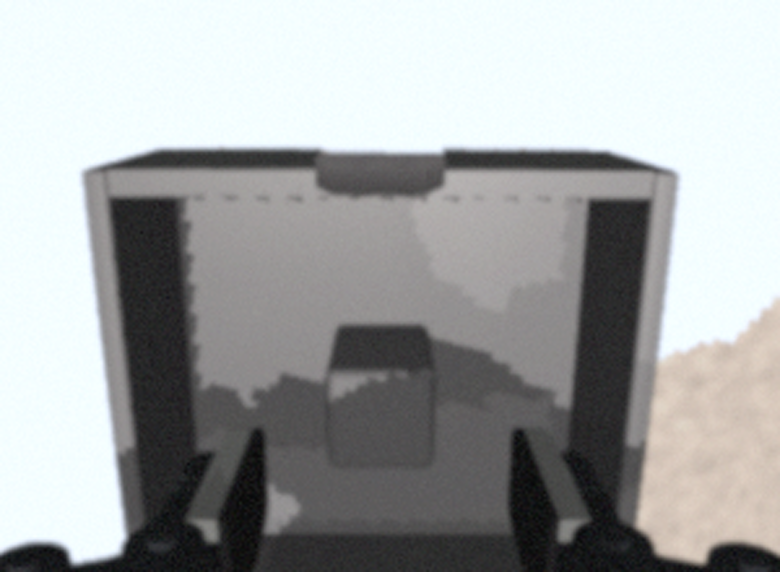

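arm_command --pt "0.6 -0.35 -0.08 0 -0.75 2.9 0" --pt "0.6 -0.35 -0.08 0 -0.75 2.9 0" --pt "0.6 0 0 0 0 0 0" --pt "0.6 0 0 0 0 0 0"

```text
clock: 26.83
eef_pos: [394.2, -224.9, 19.3]
tool_rot: [-3.12, 1.469, -2.868]
force: [-0.1, 0.5, 0.5]
width: 51.1
```

```bash
python3 - <<'E'
from h import *
s,im=look('w33'); im=cv2.convertScaleAbs(im,alpha=1.5,beta=10); save('w33b.png',im,(170,80,470,300),2.6)
E
```

```text
t 26.83 p [ 394.2 -224.9   19.3] jawdeg 104.42 down [-0.097 -0.027 -0.995] q [ 0.32  0.71  0.12  2.12 -0.04  0.39  2.28] w 51.1 F [-0.1  0.5  0.5]
```

View pics/w33b.png

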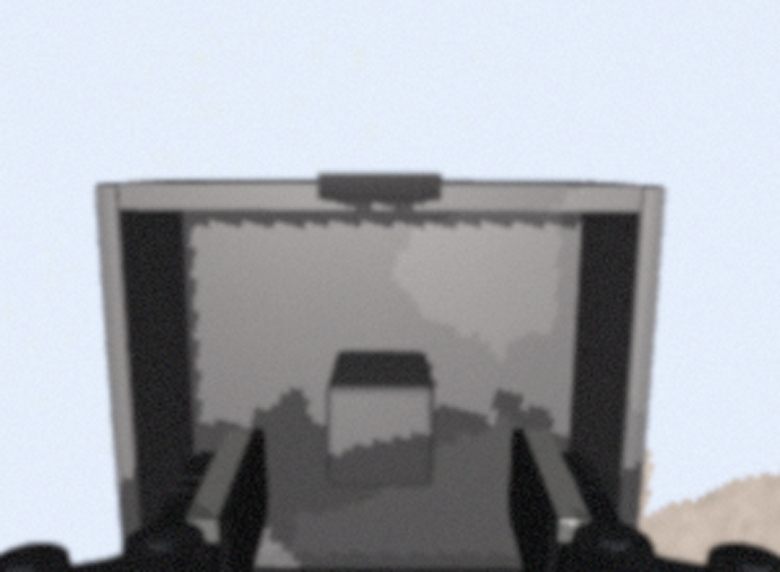

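arm_command --pt "0.6 0 -0.1 -1.2 0 0 0" --pt "0.6 0 0 -1.0 0 0 0" --pt "0.6 0 0 -0.7 0 0 0" --pt "0.6 0 0 0 0 0 0" --pt "0.3 0 0 0 0 0 0" --pt "0.1 0 0 0 0 0 0" --pt "0 0 0 0 0 0 0" --pt "0 0 0 0 0 0 0" --pt "0 0 0 0 0 0 0" --pt "0 0 0 0 0 0 0" --pt "0 0 0 0 0 0 0"

```text
clock: 27.8
eef_pos: [392.7, -226.3, -10.4]
tool_rot: [-3.131, 1.467, -2.882]
force: [-0.2, -1.3, 6.4]
width: 22.9
```

```bash
python3 - <<'E'
from h import *
s,im=look('w34'); im=cv2.convertScaleAbs(im,alpha=1.5,beta=10); save('w34b.png',im,(170,80,470,300),2.6)
E
```

```text
t 27.8 p [ 392.7 -226.3  -10.4] jawdeg 104.3 down [-0.1   -0.027 -0.995] q [ 0.33  0.77  0.12  2.13 -0.05  0.33  2.28] w 22.9 F [-0.2 -1.3  6.4]
```

View pics/w34b.png

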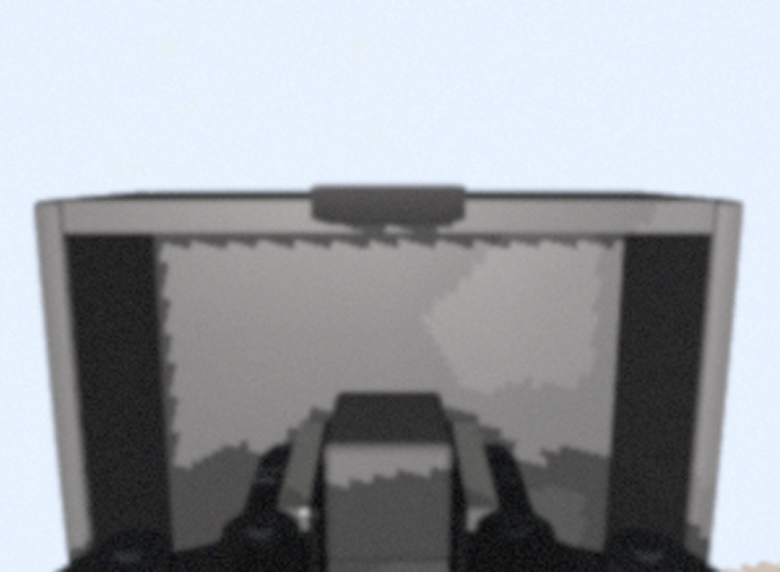

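arm_command --pt "0 0 0 1.0 0 0 0" --pt "0 0 0 3.5 0 0 0" --pt "0 0 0 3.5 0 0 0" --pt "0 0 0 3.5 0 0 0" --pt "0 0.67 1.43 3.0 0 0 -6.8" --pt "0 0.67 1.43 2.5 0 0 -6.8" --pt "0 0.67 1.43 1.5 0 0 -6.8" --pt "0 0.67 1.43 0 0 0 -6.8" --pt "0 0.67 1.43 0 0 0 -6.8" --pt "0 0.67 1.43 0 0 0 -6.8" --pt "0 0.67 1.43 0 0 0 -6.8" --pt "0 0.67 1.43 0 0 0 -6.8" --pt "0 0.67 1.43 0 0 0 -6.8" --pt "0 0.67 1.43 0 0 0 -6.8" --pt "0 0.67 1.43 0 0 0 -6.8" --pt "0 0.67 1.43 0 0 0 -6.8" --pt "0 0.67 1.43 0 0 0 -6.8" --pt "0 0.67 1.43 0 0 0 -6.8" --pt "0 0.67 1.43 0 0 0 -7.0" --pt "0 0 0 0 0 0 0"

```text
clock: 29.52
eef_pos: [492.6, -7.0, 173.8]
tool_rot: [-3.122, 1.463, 1.628]
force: [0.5, 0.4, -3.0]
width: 22.9
```

```bash
python3 - <<'E'
from h import *
s,im=look('w35'); im=cv2.convertScaleAbs(im,alpha=1.5,beta=10); save('w35b.png',im,(170,80,470,300),2.6)
E
```

```text
t 29.52 p [492.6  -7.  173.8] jawdeg 2.19 down [-0.006  0.107 -0.994] q [-0.35  0.51  0.57  1.98 -0.52  0.82  0.58] w 22.9 F [ 0.5  0.4 -3. ]
```

View pics/w35b.png

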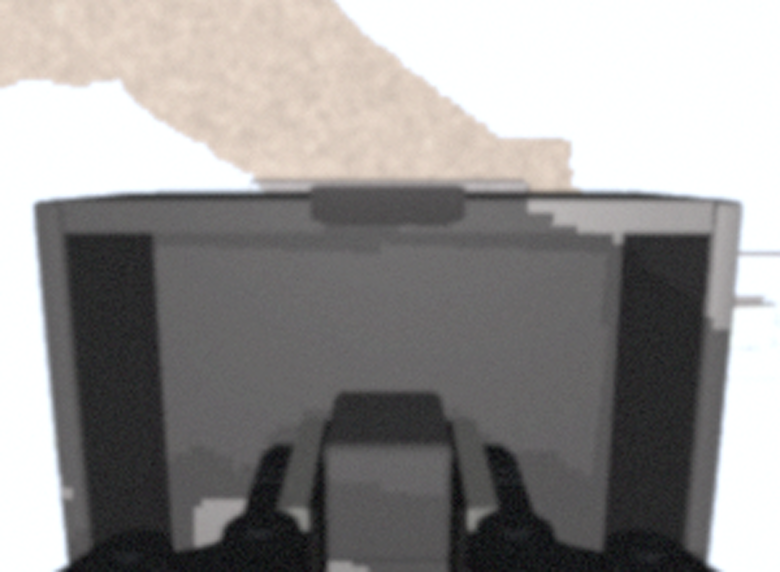

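```bash
cat >> h.py <<'E'
def rel2(tag,own,plate,zown,box=(170,80,470,300),sc=2.6,zb=10,hb=65,bias=-8):
    q=fit(tag,crop2full(own,box,sc),[(-56,56,zown),(56,56,zown),(-51,51,zown),(51,51,zown)],freez=True)
    s=load(tag)[0]; print('own-tcp',(q[:2]-s['eef_pos'][:2]).round(1),'vs base', (np.array([BX,BY])-q[:2]).round(1))
    if plate:
        p=fit(tag,crop2full(plate,box,sc),[(-hb,hb,zb+bias),(hb,hb,zb+bias)]); print('need move',(p[:2]-q[:2]).round(1),'turn',np.degrees(p[2]-q[2]).round(2))
E
python3 - <<'E'
from h import *
rel2('w35',[(36,202),(742,202),(65,235),(712,235)],[(252,180),(528,180)],56+184.2)
E
```

```text
x 493.4 y -9.5 yaw 2.22 z [-2.3] res
 [[-0.8, 0.3], [0.7, 0.3], [0.9, -0.3], [-0.7, -0.3]]
own-tcp [ 0.8 -2.5] vs base [ 0.6 -7.2]
x 494.2 y -17.3 yaw 2.22 z [] res
 [[-0.2, 0.0], [0.2, 0.0]]
need move [ 0.8 -7.8] turn -0.0
```

arm_command --pt "0 0.12 -0.68 -1.0 0 0 0" --pt "0 0 0 -1.5 0 0 0" --pt "0 0 0 -0.5 0 0 0" --pt "0 0 0 0 0 0 0" --pt "0 0 0 0 0 0 0" --pt "0 0 0 0 0 0 0"

```text
clock: 30.07
eef_pos: [494.4, -18.5, 144.7]
tool_rot: [3.139, 1.466, 1.605]
force: [-0.3, -0.6, -3.6]
width: 22.7
```

```bash
python3 - <<'E'
from h import *
s,im=look('w36'); im=cv2.convertScaleAbs(im,alpha=1.5,beta=10); save('w36b.png',im,(170,80,470,300),2.6)
E
```

```text
t 30.07 p [494.4 -18.5 144.7] jawdeg 2.14 down [-0.004  0.104 -0.995] q [-0.3   0.55  0.54  2.   -0.56  0.76  0.64] w 22.7 F [-0.3 -0.6 -3.6]
```

View pics/w36b.png

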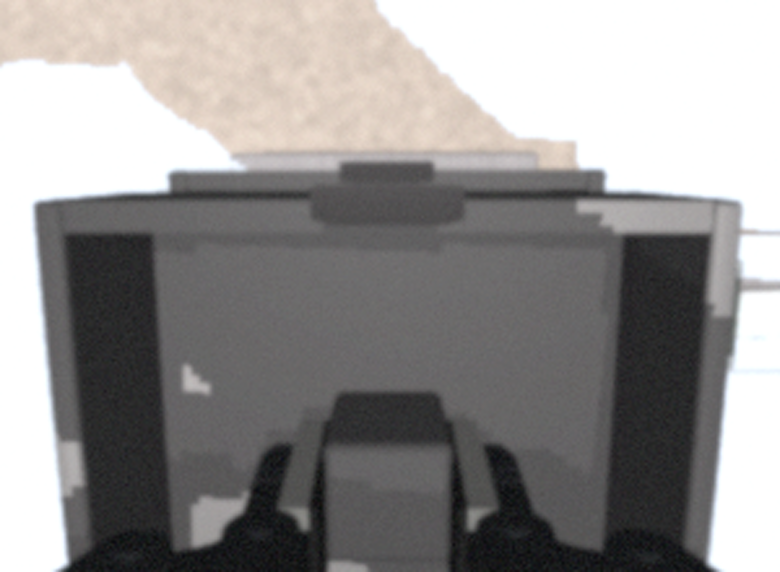

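```bash
python3 - <<'E'
from h import *
rel2('w36',[(36,202),(742,202),(65,235),(712,235)],[(168,172),(604,172)],56+144.7+10.4,zb=136,hb=56,bias=-5)
rel2('w36',[(36,202),(742,202),(65,235),(712,235)],[(234,153),(540,153)],56+144.7+10.4)
E
```

```text
x 495.1 y -20.8 yaw 2.16 z [-2.4] res
 [[-0.8, 0.3], [0.7, 0.3], [0.9, -0.3], [-0.7, -0.3]]
own-tcp [ 0.7 -2.3] vs base [-1.1  4.1]
x 494.4 y -16.2 yaw 2.16 z [] res
 [[0.7, -0.0], [-0.7, -0.0]]
need move [-0.7  4.5] turn -0.0
x 495.1 y -20.8 yaw 2.16 z [-2.4] res
 [[-0.8, 0.3], [0.7, 0.3], [0.9, -0.3], [-0.7, -0.3]]
own-tcp [ 0.7 -2.3] vs base [-1.1  4.1]
x 494.6 y -17.5 yaw 2.17 z [] res
 [[0.4, -0.0], [-0.4, -0.0]]
need move [-0.5  3.3] turn 0.0
```

arm_command --pt "0 -0.06 0.42 0 0 0 0" --pt "0 0 0 0 0 0 0" --pt "0 0 0 0 0 0 0" --pt "0 0 0 0 0 0 0"

```text
clock: 30.45
eef_pos: [493.7, -13.8, 144.4]
tool_rot: [3.142, 1.466, 1.608]
force: [0.1, -0.4, -3.3]
width: 22.9
```

```bash
python3 - <<'E'
from h import *
s,im=look('w37'); im=cv2.convertScaleAbs(im,alpha=1.5,beta=10); save('w37b.png',im,(170,80,470,300),2.6)
E
```

```text
t 30.45 p [493.7 -13.8 144.4] jawdeg 2.15 down [-0.004  0.104 -0.995] q [-0.31  0.55  0.54  2.   -0.56  0.76  0.63] w 22.9 F [ 0.1 -0.4 -3.3]
```

View pics/w37b.png

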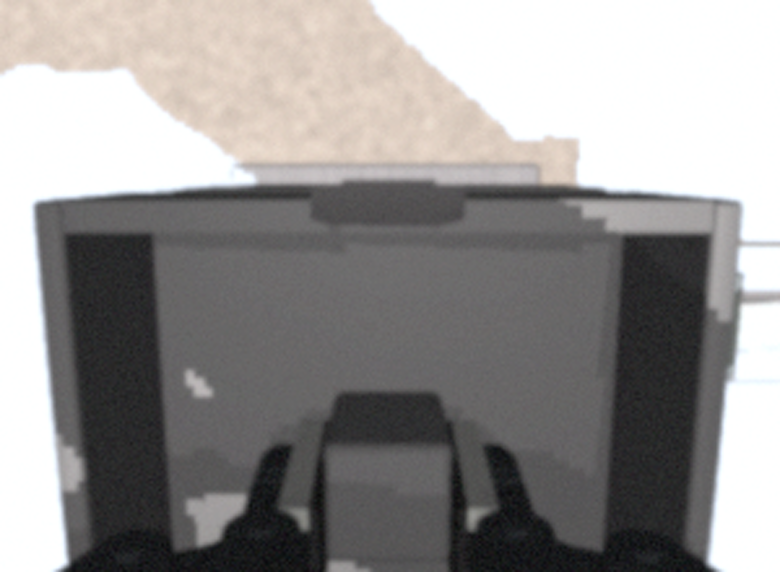

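arm_command --pt "0 0 0 -0.5 0 0 0" --pt "0 0 0 -0.5 0 0 0" --pt "0 0 0 -0.5 0 0 0" --pt "0 0 0 -0.4 0 0 0" --pt "0 0 0 -0.3 0 0 0" --pt "0 0 0 -0.2 0 0 0" --pt "0 0 0 0 0 0 0" --pt "0 0 0 0 0 0 0"

```text
clock: 31.17
eef_pos: [493.6, -14.1, 120.1]
tool_rot: [-3.137, 1.466, 1.612]
force: [1.0, 0.6, -2.8]
width: 22.8
```

arm_command --pt "0 0 0 -0.15 0 0 0" --pt "0 0 0 -0.15 0 0 0" --pt "0 0 0 0 0 0 0"

```text
clock: 31.42
eef_pos: [493.9, -14.0, 117.6]
tool_rot: [3.137, 1.466, 1.603]
force: [-0.4, -0.5, 0.6]
width: 22.7
```

arm_command --pt "0 0 0 -0.2 0 0 0" --pt "0 0 0 0 0 0 0" --pt "0.6 0 0 0 0 0 0" --pt "0.6 0 0 0 0 0 0" --pt "0.6 0 0 0 0 0 0" --pt "0.6 0 0 0 0 0 0" --pt "0.6 0 -0.3 3.0 0 0 0" --pt "0.6 0 -0.3 3.5 0 0 0" --pt "0.6 0 0 3.5 0 0 0" --pt "0.6 0 0 3.5 5.95 -0.2 0" --pt "0.6 0 0 3.0 0 0 0" --pt "0.6 0 0 0 0 0 0" --pt "0.6 0 0 0 0 0 0" --pt "0.6 0 0 0 0 0 0"

```text
clock: 32.58
eef_pos: [493.1, -19.3, 279.5]
tool_rot: [3.113, 1.362, 1.581]
force: [-0.5, 0.7, -0.3]
width: 51.0
```

```bash
python3 - <<'E'
from h import *
s,im=look('w38'); im=cv2.convertScaleAbs(im,alpha=1.5,beta=10); save('w38b.png',im,(220,90,420,250),4)
im=ctrl.get_image('scene'); save('s38.png',im,(180,110,500,310),2.5)
E
```

```text
t 32.58 p [493.1 -19.3 279.5] jawdeg 2.15 down [-0.002  0.207 -0.978] q [-0.29  0.38  0.61  1.83 -0.47  1.1   0.57] w 51.0 F [-0.5  0.7 -0.3]
```

View pics/w38b.png

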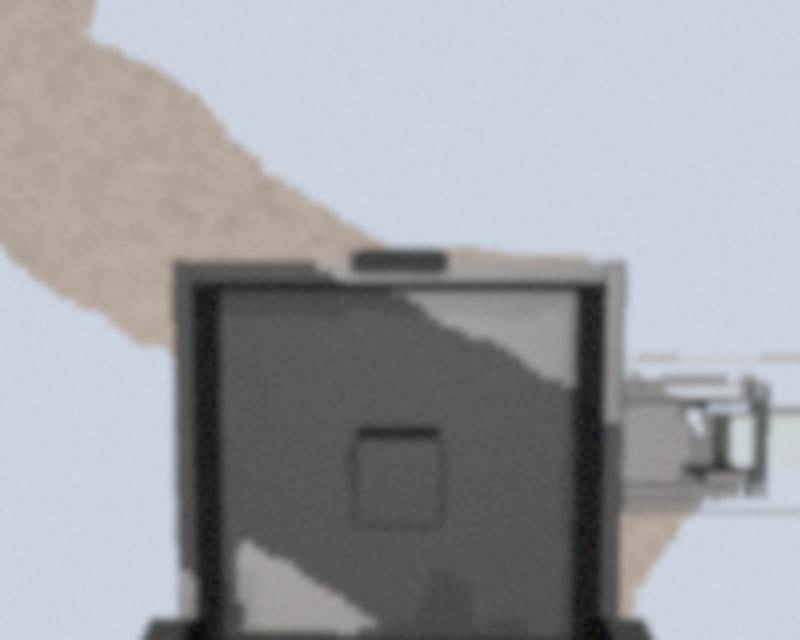

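View pics/s38.png

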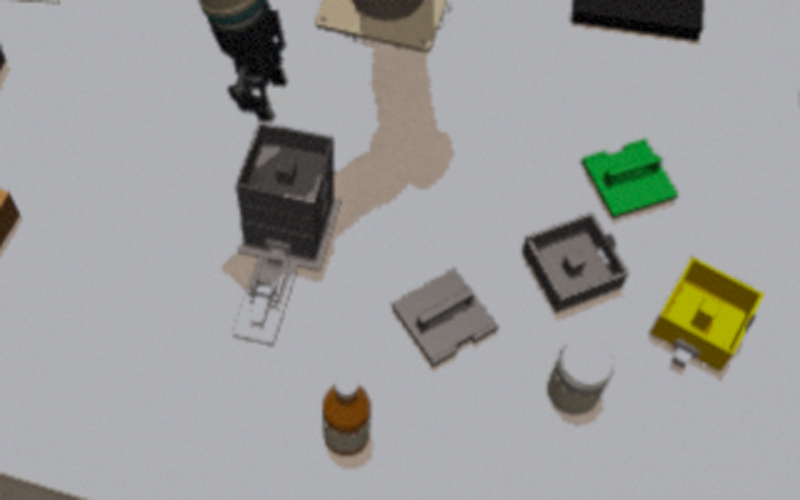

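```bash
python3 - <<'E'
from h import *
box=(220,90,420,250)
pts=crop2full([(174,262),(625,262),(196,284),(604,284),(355,438),(444,438),(444,526),(354,526)],box,4)
p=fit('w38',pts,[(-56,56,184),(56,56,184),(-51,51,184),(51,51,184),(-12,12,174),(12,12,174),(12,-12,174),(-12,-12,174)],freez=True)
E
```

```text
x 494.8 y -16.1 yaw 2.15 z [-4.8] res
 [[0.2, 0.3], [-0.2, 0.4], [-0.2, -0.2], [0.0, -0.1], [-0.4, -0.5], [0.4, -0.5], [0.3, 0.3], [-0.1, 0.3]]
```

arm_command --pt "0.6 0 2.5 0 -6 0 5" --pt "0.6 0 3.5 0 -5.9 0.1 5" --pt "0.6 -0.3 4.0 0 0 0 7" --pt "0.6 -0.3 4.1 0 0 0 7" --pt "0.6 -0.3 4.1 -0.5 0 0 7" --pt "0.6 -0.3 4.1 -1 0 0 7" --pt "0.6 -0.4 4.1 -1.5 0 0 7" --pt "0.6 -0.4 4.1 -1.5 0 0 7" --pt "0.6 -0.5 4.1 -1.5 0 0 7" --pt "0.6 -0.5 4.1 -1.5 0 0 7" --pt "0.6 -0.5 3.5 -0.5 0 0 7" --pt "0.6 0 0 0 0 0 7" --pt "0.6 0 0 0 0 0 7" --pt "0.6 0 0 0 0 0 7" --pt "0.6 0 0 0 0 0 7" --pt "0.6 0 0 0 0 0 7" --pt "0.6 0 0 0 0 0 0" --pt "0.6 0 0 0 0 0 0" --pt "0.6 0 0 0 0 0 0"

```text
clock: 34.27
eef_pos: [459.1, 392.9, 202.6]
tool_rot: [-2.426, 1.544, -2.092]
force: [-0.2, 0.1, 0.7]
width: 51.1
```

```bash
python3 - <<'E'
from h import *
s,im=look('w39'); im=cv2.convertScaleAbs(im,alpha=1.5,beta=10); save('w39b.png',im,(170,50,470,270),2.6)
E
```

```text
t 34.27 p [459.1 392.9 202.6] jawdeg 109.14 down [-0.013 -0.023 -1.   ] q [-0.82  0.57  0.09  1.62 -0.05  0.98  1.19] w 51.1 F [-0.2  0.1  0.7]
```

View pics/w39b.png

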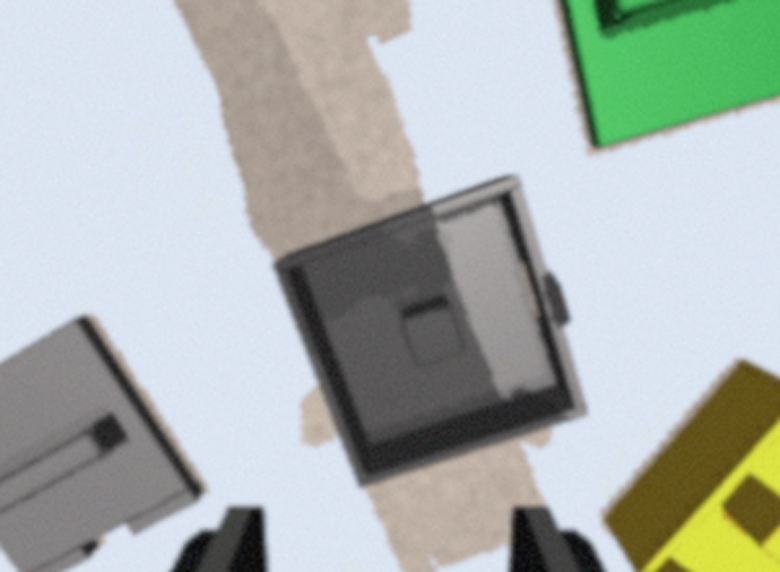

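```bash
python3 - <<'E'
from h import *
tray('w39',[(277,263),(517,180),(586,412),(362,485)],[(402,318),(455,302),(466,348),(415,364)],(170,50,470,270),2.6,'o39.png')
E
```

```text
x 450.3 y 411.3 yaw 38.37 z [-11.5] res
 [[0.0, -0.1], [0.3, -0.9], [-0.2, -0.2], [-0.1, -0.9], [-0.0, 0.4], [-1.6, 0.1], [0.1, 0.8], [1.3, 0.8]]
```

View pics/o39.png

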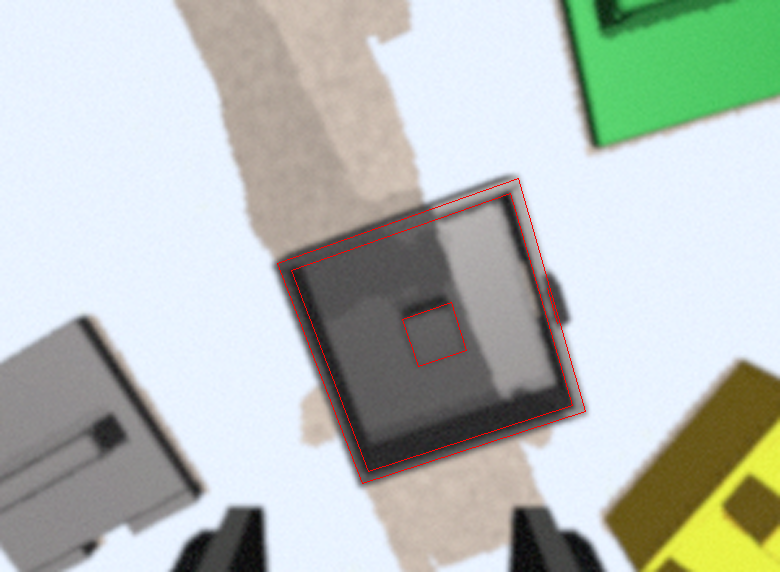

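arm_command --pt "0.6 -0.3 0.6 0 1.3 -0.75 0" --pt "0.6 -0.3 0.6 0 0 0 6.5" --pt "0.6 -0.28 0.6 0 0 0 6.5" --pt "0.6 0 0 0 0 0 6.3" --pt "0.6 0 0 0 0 0 0" --pt "0.6 0 0 0 0 0 0" --pt "0.6 0 0 0 0 0 0"

```text
clock: 34.9
eef_pos: [451.0, 410.7, 203.3]
tool_rot: [-0.204, 1.57, 0.465]
force: [-1.1, -0.0, -0.1]
width: 51.4
```

```bash
python3 - <<'E'
from h import *
s,im=look('w40'); im=cv2.convertScaleAbs(im,alpha=1.5,beta=10); save('w40b.png',im,(220,80,420,250),4)
E
```

```text
t 34.9 p [451.  410.7 203.3] jawdeg 128.36 down [ 0.001  0.    -1.   ] q [-0.78  0.56 -0.01  1.63  0.01  0.95  1.45] w 51.4 F [-1.1 -0.  -0.1]
```

View pics/w40b.png

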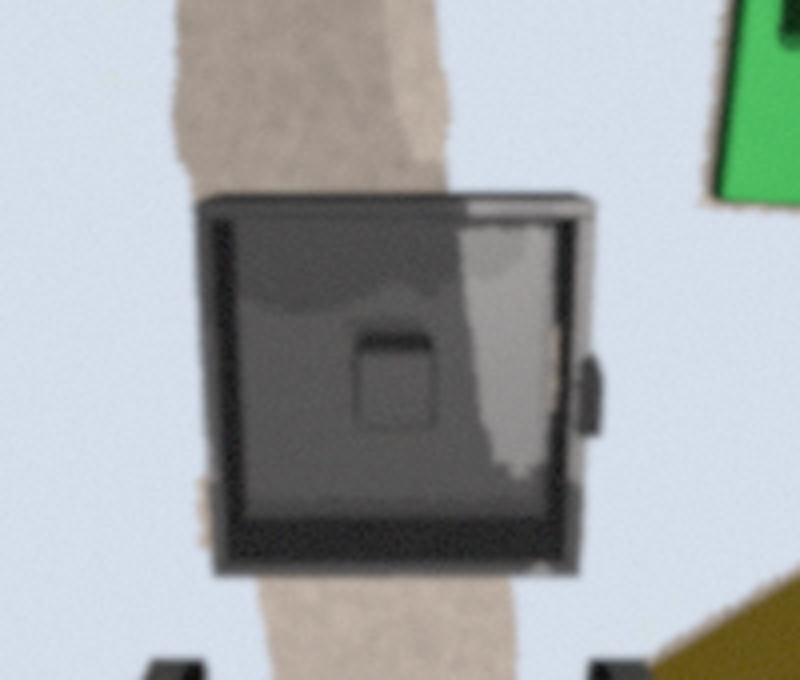

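```bash
python3 - <<'E'
from h import *
tray('w40',[(198,205),(596,202),(580,575),(215,576)],[(357,353),(434,353),(434,430),(356,430)],(220,80,420,250),4,'o40.png')
E
```

```text
x 450.3 y 410.9 yaw 38.56 z [-6.6] res
 [[-0.5, -0.1], [-0.2, 0.3], [-0.5, 0.1], [0.2, 0.1], [-0.2, -0.2], [0.6, -0.2], [0.4, -0.1], [0.3, -0.0]]
```

arm_command --pt "0.6 -0.05 0 -3.5 0 0 0.2" --pt "0.6 0 0 -3.5 0 0 0" --pt "0.6 0 0 -3.5 0 0 0" --pt "0.6 0 0 -3.5 0 0 0" --pt "0.6 0 0 -3.0 0 0 0" --pt "0.6 0 0 -1.5 0 0 0" --pt "0.6 0 0 -1.0 0 0 0" --pt "0.6 0 0 -0.9 0 0 0" --pt "0.6 0 0 0 0 0 0" --pt "0.6 0 0 0 0 0 0"

```text
clock: 35.78
eef_pos: [450.8, 411.4, -0.1]
tool_rot: [0.046, 1.569, 0.722]
force: [0.3, -0.1, -0.3]
width: 51.3
```

```bash
python3 - <<'E'
from h import *
s,im=look('w41'); im=cv2.convertScaleAbs(im,alpha=1.5,beta=10); save('w41b.png',im,(170,80,470,300),2.6)
E
```

```text
t 35.78 p [ 4.508e+02  4.114e+02 -1.000e-01] jawdeg 128.75 down [ 0.002  0.001 -1.   ] q [-0.78  0.83 -0.01  1.77  0.02  0.53  1.45] w 51.3 F [ 0.3 -0.1 -0.3]
```

View pics/w41b.png

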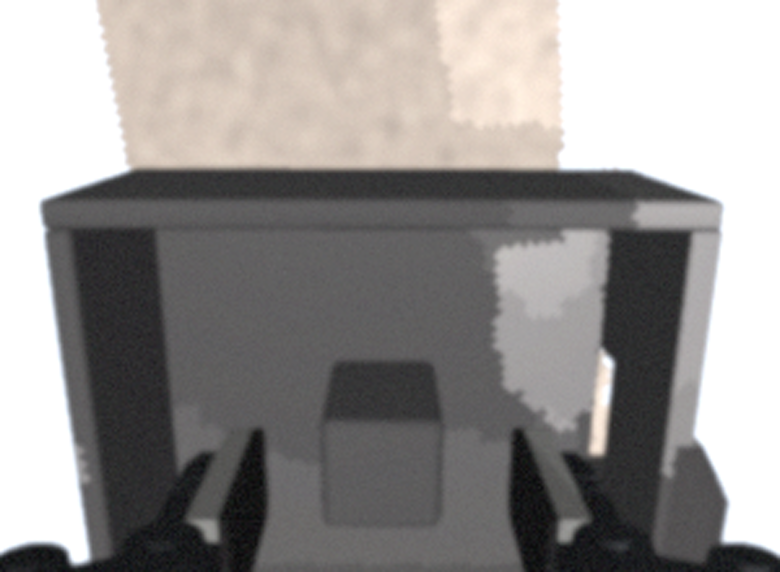

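Down 10.5 mm more, then close.

arm_command --pt "0.6 0 0 -0.6 0 0 0" --pt "0.6 0 0 -0.45 0 0 0" --pt "0.6 0 0 0 0 0 0" --pt "0.3 0 0 0 0 0 0" --pt "0.1 0 0 0 0 0 0" --pt "0 0 0 0 0 0 0" --pt "0 0 0 0 0 0 0" --pt "0 0 0 0 0 0 0" --pt "0 0 0 0 0 0 0" --pt "0 0 0 0 0 0 0"

```text
clock: 36.67
eef_pos: [450.6, 411.2, -10.7]
tool_rot: [0.037, 1.569, 0.714]
force: [-0.2, -0.9, 5.6]
width: 22.8
```

arm_command --pt "0 0 0 1.0 0 0 0" --pt "0 0 0 3.5 0 0 0" --pt "0 0 0 3.5 0 0 0" --pt "0 0 0 3.5 0 0 0" --pt "0 0.37 -3.4 2.1 0 0 -3.05" --pt "0 0.37 -3.4 2.1 0 0 -3.05" --pt "0 0.37 -3.5 2.1 0 0 -3.05" --pt "0 0.37 -3.6 2.1 0 0 -3.05" --pt "0 0.37 -3.6 2.1 0 0 -3.05" --pt "0 0.37 -3.6 0 0 0 -3.05" --pt "0 0.37 -3.6 0 0 0 -3.05" --pt "0 0.37 -3.6 0 0 0 -3.05" --pt "0 0.37 -3.6 0 0 0 -3.05" --pt "0 0.37 -3.6 0 0 0 -3.05" --pt "0 0.37 -3.6 0 0 0 -3.05" --pt "0 0.37 -3.3 0 0 0 -3.05" --pt "0 0 0 0 0 0 0" --pt "0 0 0 0 0 0 0" --pt "0 0 0 0 0 0 0"

```text
clock: 38.25
eef_pos: [494.0, -11.8, 208.6]
tool_rot: [1.425, 1.57, 1.463]
force: [0.5, 0.2, -3.4]
width: 22.9
```

```bash
python3 - <<'E'
from h import *
s,im=look('w42'); im=cv2.convertScaleAbs(im,alpha=1.5,beta=10); save('w42b.png',im,(170,80,470,300),2.6)
E
```

```text
t 38.25 p [494.  -11.8 208.6] jawdeg 92.21 down [ 0.     0.001 -1.   ] q [-0.17  0.4   0.19  1.93 -0.1   0.82  1.69] w 22.9 F [ 0.5  0.2 -3.4]
```

View pics/w42b.png

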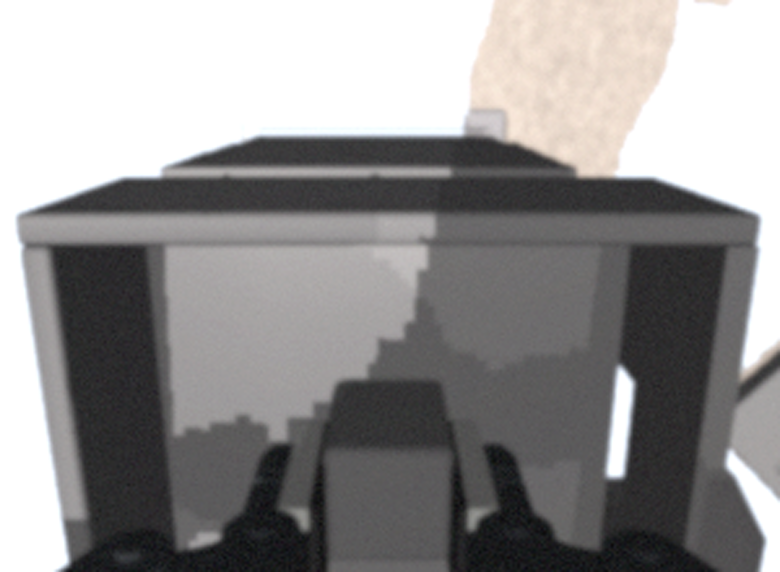

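```bash
python3 - <<'E'
from h import *
rel('w42',[(18,214),(758,214),(50,245),(727,245)],[(163,169),(576,169)],56+208.6+10.6,184)
E
```

```text
x 491.9 y -10.8 yaw 2.22 z [-2.6] res
 [[-0.8, -0.3], [0.9, -0.3], [1.1, 0.3], [-1.3, 0.3]]
x 495.4 y -15.5 yaw 2.20 z [] res
 [[0.2, -0.0], [-0.2, -0.0]]
own-tcp [-2.1  1. ] need move (world mm) [ 3.6 -4.7] turn -0.01 vs base [ 2.1 -5.9]
```

arm_command --pt "0 0.29 -0.53 -0.8 0 0 -0.1" --pt "0 0 0 -1.0 0 0 0" --pt "0 0 0 0 0 0 0" --pt "0 0 0 0 0 0 0" --pt "0 0 0 0 0 0 0"

```text
clock: 38.72
eef_pos: [497.6, -17.4, 190.7]
tool_rot: [0.327, 1.57, 0.364]
force: [0.4, 0.6, -2.2]
width: 22.5
```

```bash
python3 - <<'E'
from h import *
s,im=look('w43'); im=cv2.convertScaleAbs(im,alpha=1.5,beta=10); save('w43b.png',im,(170,80,470,300),2.6)
E
```

```text
t 38.72 p [497.6 -17.4 190.7] jawdeg 92.16 down [ 0.001  0.    -1.   ] q [-0.16  0.43  0.19  1.95 -0.11  0.77  1.71] w 22.5 F [ 0.4  0.6 -2.2]
```

View pics/w43b.png

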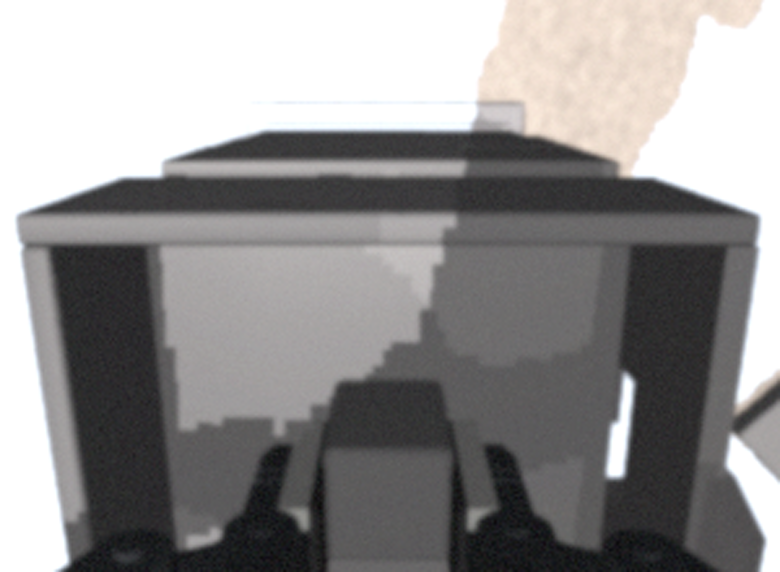

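arm_command --pt "0 -0.05 0.06 -0.5 0 0 0" --pt "0 0 0 -0.5 0 0 0" --pt "0 0 0 -0.4 0 0 0" --pt "0 0 0 -0.4 0 0 0" --pt "0 0 0 -0.3 0 0 0" --pt "0 0 0 -0.2 0 0 0" --pt "0 0 0 0 0 0 0" --pt "0 0 0 -0.15 0 0 0" --pt "0 0 0 0 0 0 0"

```text
clock: 39.52
eef_pos: [497.0, -17.3, 166.1]
tool_rot: [0.162, 1.57, 0.198]
force: [0.6, 0.4, -3.2]
width: 23.1
```

arm_command --pt "0 0 0 -0.15 0 0 0" --pt "0 0 0 -0.1 0 0 0" --pt "0 0 0 0 0 0 0"

```text
clock: 39.77
eef_pos: [497.5, -17.3, 165.3]
tool_rot: [0.206, 1.568, 0.243]
force: [-3.1, -0.3, 10.7]
width: 23.0
```

Contact at the predicted height. Release, retreat, check.

arm_command --pt "0.6 0 0 0 0 0 0" --pt "0.6 0 0 0 0 0 0" --pt "0.6 0 0 0 0 0 0" --pt "0.6 0 0 0 0 0 0" --pt "0.6 0 0 3.0 0 0 0" --pt "0.6 0 0 3.5 0 0 0" --pt "0.6 0 0 3.5 0 0 0" --pt "0.6 0 0 3.5 0 0 0" --pt "0.6 -0.5 0 3.5 0 0 0" --pt "0.6 0 0 0 0 0 0" --pt "0.6 0 0 0 0 0 0"

```text
clock: 40.68
eef_pos: [493.2, -17.4, 335.6]
tool_rot: [0.066, 1.565, 0.102]
force: [-0.2, 0.3, -1.1]
width: 51.1
```

```bash
python3 - <<'E'
from h import *
s,im=look('w44'); im=cv2.convertScaleAbs(im,alpha=1.5,beta=10); save('w44b.png',im,(220,90,420,250),4)
im=ctrl.get_image('scene'); save('s44.png',im,(180,110,500,310),2.5)
E
```

```text
t 40.68 p [493.2 -17.4 335.6] jawdeg 92.09 down [ 0.006  0.001 -1.   ] q [-0.19  0.26  0.22  1.75 -0.06  1.14  1.66] w 51.1 F [-0.2  0.3 -1.1]
```

View pics/w44b.png

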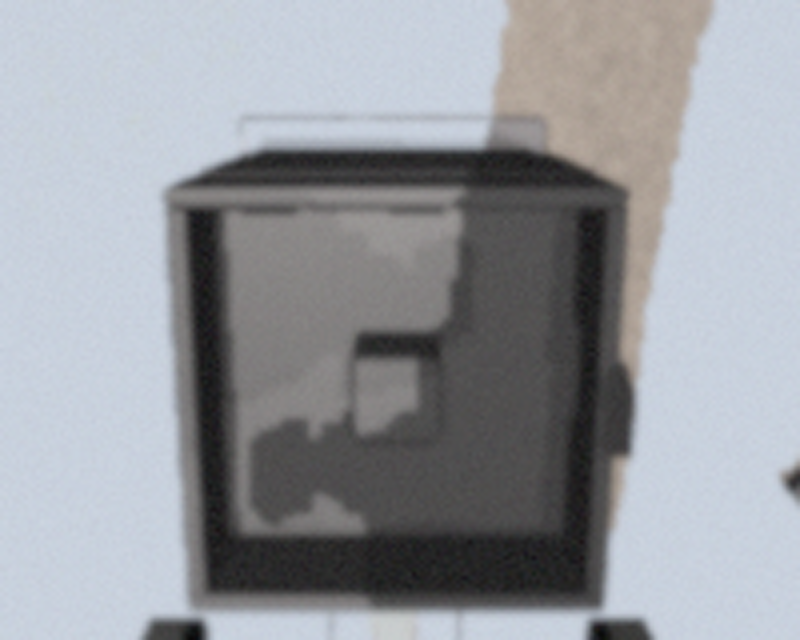

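View pics/s44.png

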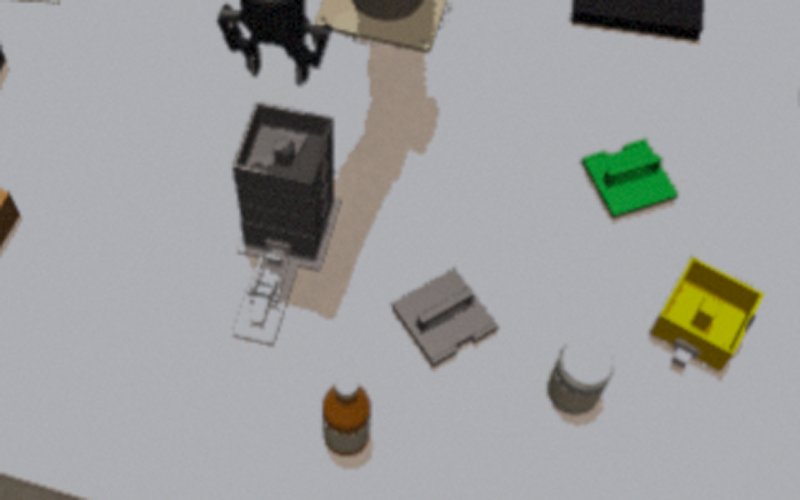

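arm_command --pt "0.6 1.0 2.88 0 0 0 -5" --pt "0.6 1.0 2.88 -1.5 0 0 -5" --pt "0.6 1.0 2.88 -1.7 0 0 -5" --pt "0.6 1.0 2.88 -1.7 0 0 -5" --pt "0.6 1.0 2.88 -1.7 0 0 -5" --pt "0.6 1.0 2.88 -1.7 0 0 -5" --pt "0.6 1.0 2.88 -1.7 0 0 -5" --pt "0.6 1.0 2.88 -1.8 0 0 -5" --pt "0.6 1.0 2.8 -1.8 0 0 -5" --pt "0.6 0 0 0 0 0 0" --pt "0.6 0 0 0 0 0 0" --pt "0.6 0 0 0 0 0 0"

```text
clock: 41.78
eef_pos: [581.2, 239.8, 196.1]
tool_rot: [-1.285, 1.567, -2.033]
force: [0.5, 0.2, 0.1]
width: 51.3
```

```bash
python3 - <<'E'
from h import *
s,im=look('w45'); im=cv2.convertScaleAbs(im,alpha=1.5,beta=10); save('w45b.png',im,(220,80,420,250),4)
E
```

```text
t 41.78 p [581.2 239.8 196.1] jawdeg 47.1 down [-0.002 -0.003 -1.   ] q [-0.62  0.62  0.31  1.59 -0.21  0.97  0.58] w 51.3 F [0.5 0.2 0.1]
```

View pics/w45b.png

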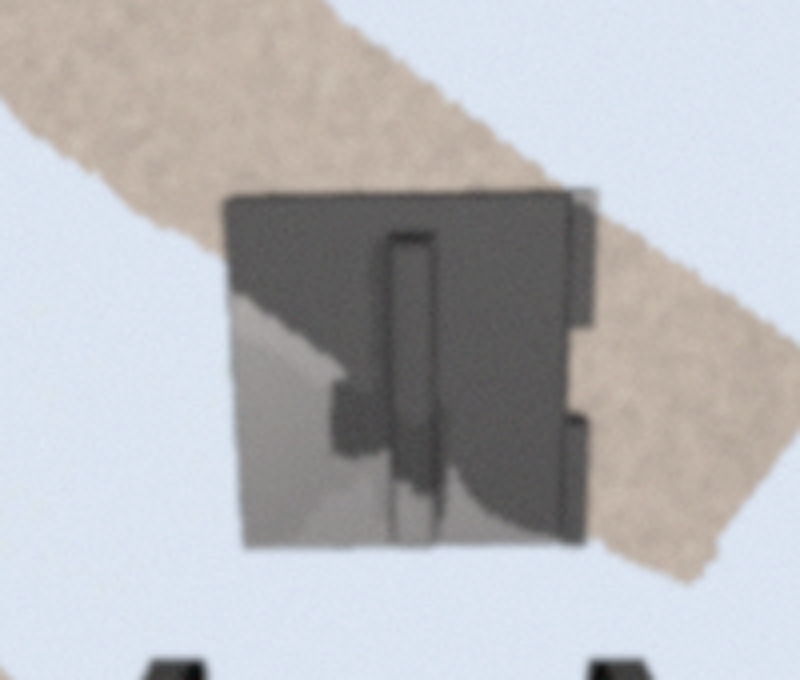

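```bash
python3 - <<'E'
from h import *
box=(220,80,420,250)
pts=crop2full([(226,200),(598,190),(586,546),(244,548),(388,244),(436,243)],box,4)
m=[(-56,-56,24),(-56,56,24),(56,56,24),(56,-56,24),(-45,-7,56),(-45,7,56)]
p=fit('w45',pts,m,freez=True)
overlay('w45',p,[sq(56,24+p[3]),[(-45,-7,56+p[3]),(-45,7,56+p[3]),(45,7,56+p[3]),(45,-7,56+p[3])],[(-15,48,24+p[3]),(15,48,24+p[3])]],box,4,'o45.png')
E
```

```text
x 582.9 y 246.3 yaw -41.96 z [-5.5] res
 [[-0.4, -0.2], [-0.1, 0.8], [-0.1, -0.4], [0.2, 0.3], [-0.2, -0.2], [0.5, -0.2]]
```

View pics/o45.png

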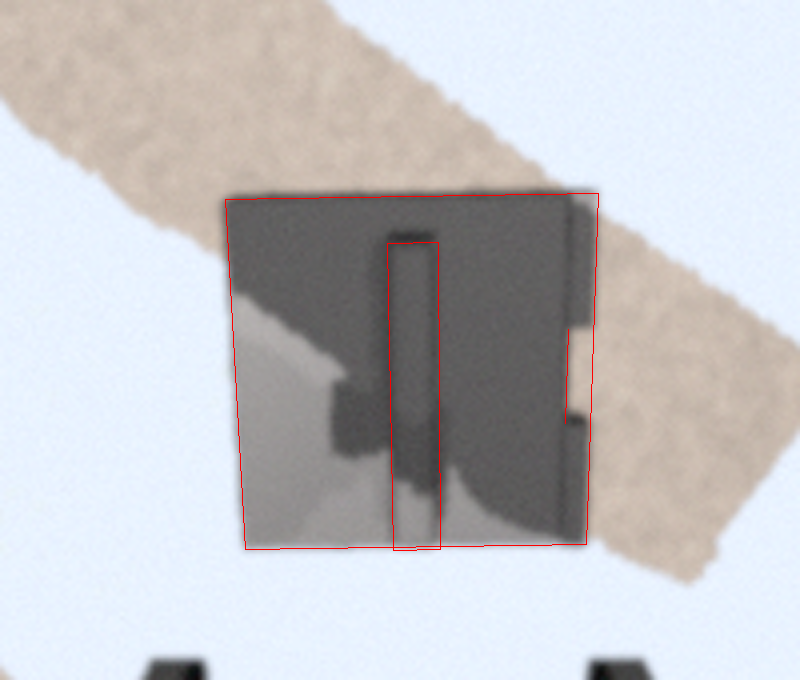

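arm_command --pt "0.6 0.17 0.65 -3.0 0 0 0.9" --pt "0.6 0 0 -3.5 0 0 0" --pt "0.6 0 0 -3.5 0 0 0" --pt "0.6 0 0 -3.5 0 0 0" --pt "0.6 0 0 -3.0 0 0 0" --pt "0.6 0 0 -1.0 0 0 0" --pt "0.6 0 0 0 0 0 0" --pt "0.6 0 0 0 0 0 0" --pt "0.6 0 0 0 0 0 0"

```text
clock: 42.58
eef_pos: [585.7, 247.6, 25.2]
tool_rot: [0.869, 1.566, 0.135]
force: [0.2, 0.1, 0.4]
width: 51.6
```

```bash
python3 - <<'E'
from h import *
s,im=look('w46'); im=cv2.convertScaleAbs(im,alpha=1.5,beta=10); save('w46b.png',im,(170,80,470,300),2.6)
E
```

```text
t 42.58 p [585.7 247.6  25.2] jawdeg 47.94 down [ 0.005  0.001 -1.   ] q [-0.58  0.84  0.23  1.7  -0.29  0.64  0.64] w 51.6 F [0.2 0.1 0.4]
```

View pics/w46b.png

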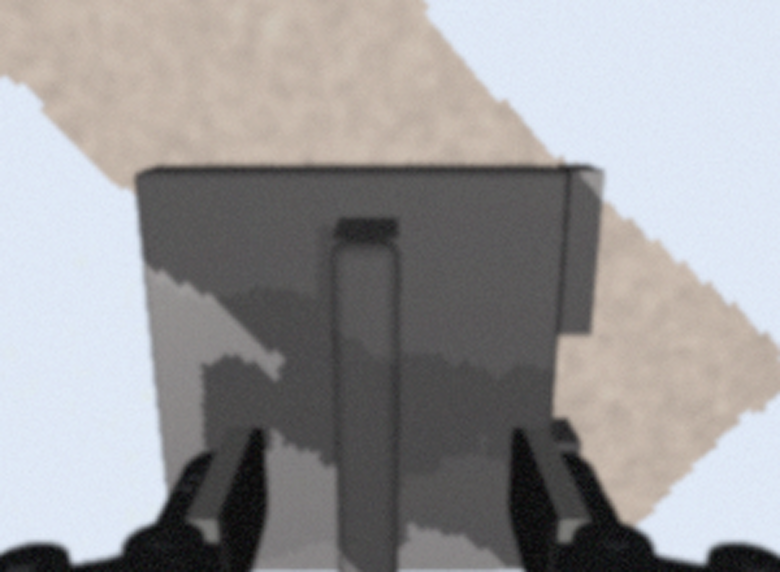

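arm_command --pt "0.6 -0.32 -0.2 -1.0 0 0 0" --pt "0.6 0 0 -1.0 0 0 0" --pt "0.6 0 0 -0.6 0 0 0" --pt "0.6 0 0 0 0 0 0" --pt "0.6 0 0 0 0 0 0" --pt "0.3 0 0 0 0 0 0" --pt "0.1 0 0 0 0 0 0" --pt "0 0 0 0 0 0 0" --pt "0 0 0 0 0 0 0" --pt "0 0 0 0 0 0 0" --pt "0 0 0 0 0 0 0" --pt "0 0 0 0 0 0 0"

```text
clock: 43.63
eef_pos: [581.0, 245.7, -2.9]
tool_rot: [0.586, 1.569, -0.147]
force: [0.1, -0.2, 3.9]
width: 12.7
```

```bash
python3 - <<'E'
from h import *
s,im=look('w47'); im=cv2.convertScaleAbs(im,alpha=1.5,beta=10); save('w47b.png',im,(170,80,470,300),2.6)
E
```

```text
t 43.63 p [581.  245.7  -2.9] jawdeg 47.98 down [ 0.002 -0.    -1.   ] q [-0.57  0.87  0.21  1.72 -0.3   0.58  0.65] w 12.7 F [ 0.1 -0.2  3.9]
```

View pics/w47b.png

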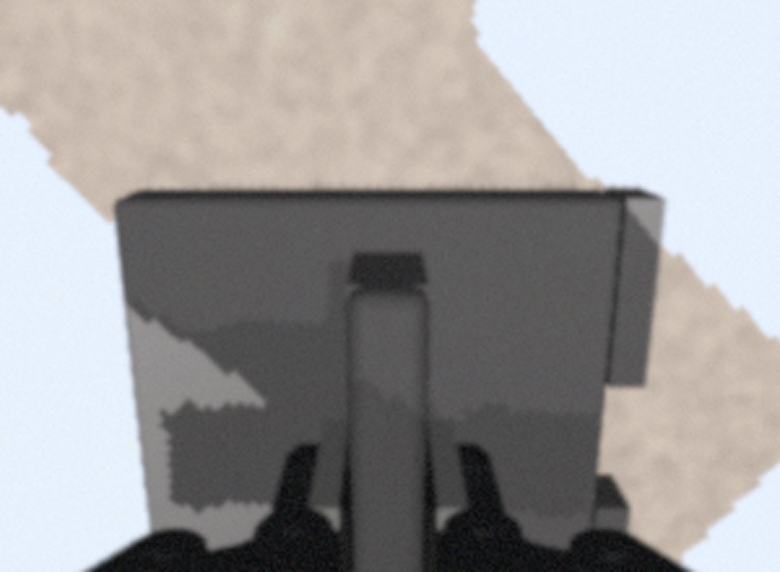

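```bash
python3 - <<'E'
from h import *
box=(170,80,470,300)
pts=crop2full([(117,202),(664,200),(348,290),(428,290)],box,2.6)
m=[(-56,-56,24),(-56,56,24),(-45,-7,56),(-45,7,56)]
p=fit('w47',pts,m,freez=True); print(p[:2]-load('w47')[0]['eef_pos'][:2])
E
```

```text
x 582.7 y 246.2 yaw -41.85 z [-4.9] res
 [[-0.2, -0.9], [-1.2, -0.7], [-0.0, 0.6], [1.3, 0.5]]
[1.6934441  0.44163371]
```

arm_command --pt "0 0 0 1.0 0 0 0" --pt "0 0 0 3.5 0 0 0" --pt "0 0 0 3.5 0 0 0" --pt "0 0 0 3.5 0 0 0" --pt "0 0 0 3.5 0 0 0" --pt "0 0 0 3.5 0 0 0" --pt "0 0 0 3.5 0 0 0" --pt "0 0 0 2.5 0 0 5.5" --pt "0 -1.08 -3.3 1.5 0 0 5.5" --pt "0 -1.08 -3.3 1.3 0 0 5.5" --pt "0 -1.08 -3.3 0 0 0 5.5" --pt "0 -1.08 -3.3 0 0 0 5.5" --pt "0 -1.08 -3.3 0 0 0 5.5" --pt "0 -1.08 -3.3 0 0 0 5.5" --pt "0 -1.08 -3.3 0 0 0 5.6" --pt "0 -1.1 -3.2 0 0 0 0" --pt "0 0 0 0 0 0 0" --pt "0 0 0 0 0 0 0" --pt "0 0 0 0 0 0 0"

```text
clock: 45.27
eef_pos: [493.6, -17.0, 269.8]
tool_rot: [0.904, 1.57, 0.94]
force: [1.3, 0.1, -2.8]
width: 12.9
```

```bash
python3 - <<'E'
from h import *
s,im=look('w48'); im=cv2.convertScaleAbs(im,alpha=1.5,beta=10); save('w48b.png',im,(170,80,470,300),2.6)
E
```

```text
t 45.27 p [493.6 -17.  269.8] jawdeg 92.05 down [ 0.001  0.001 -1.   ] q [-0.16  0.32  0.18  1.85 -0.07  0.97  1.66] w 12.9 F [ 1.3  0.1 -2.8]
```

View pics/w48b.png

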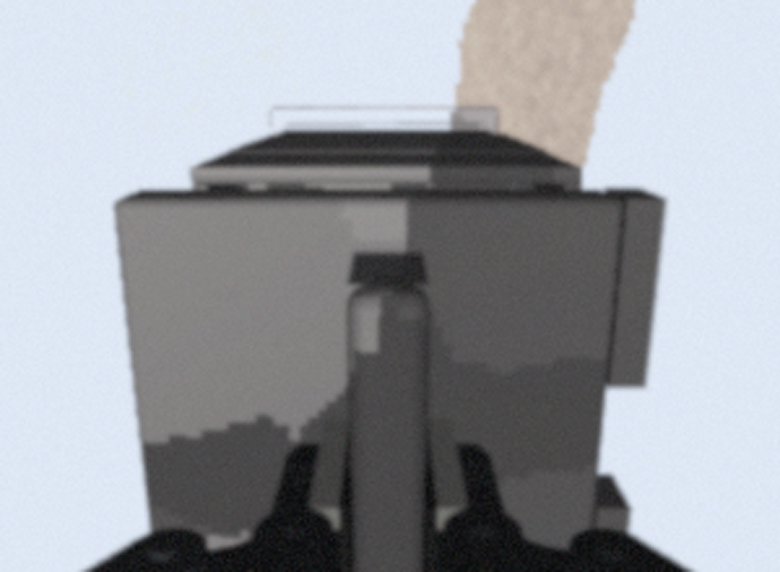

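```bash
python3 - <<'E'
from h import *
box=(170,80,470,300)
L=269.8+2.9
q=fit('w48',crop2full([(117,202),(664,202),(348,290),(428,290)],box,2.6),[(-56,-56,24+L),(-56,56,24+L),(-45,-7,56+L),(-45,7,56+L)],freez=True)
p=fit('w48',crop2full([(192,168),(581,168)],box,2.6),[(-56,-56,232-5),(-56,56,232-5)])
print(p-q[:3])
E
```

```text
x 495.4 y -15.6 yaw 2.00 z [-5.] res
 [[-0.1, -1.2], [-1.3, -0.9], [-0.1, 0.7], [1.3, 0.7]]
x 495.9 y -15.9 yaw 2.07 z [] res
 [[0.4, -0.0], [-0.4, -0.0]]
[ 0.4501601  -0.32487488  0.00124401]
```

arm_command --pt "0 0.03 -0.06 -1.0 0 0 0" --pt "0 0 0 -1.0 0 0 0" --pt "0 0 0 0 0 0 0" --pt "0 0 0 0 0 0 0"

```text
clock: 45.65
eef_pos: [494.0, -16.7, 249.3]
tool_rot: [2.297, 1.57, 2.336]
force: [0.6, -0.1, -3.0]
width: 12.7
```

```bash
python3 - <<'E'
from h import *
s,im=look('w49'); im=cv2.convertScaleAbs(im,alpha=1.5,beta=10); save('w49b.png',im,(170,80,470,300),2.6)
E
```

```text
t 45.65 p [494.  -16.7 249.3] jawdeg 92.21 down [-0.  0. -1.] q [-0.15  0.35  0.18  1.88 -0.08  0.92  1.67] w 12.7 F [ 0.6 -0.1 -3. ]
```

View pics/w49b.png

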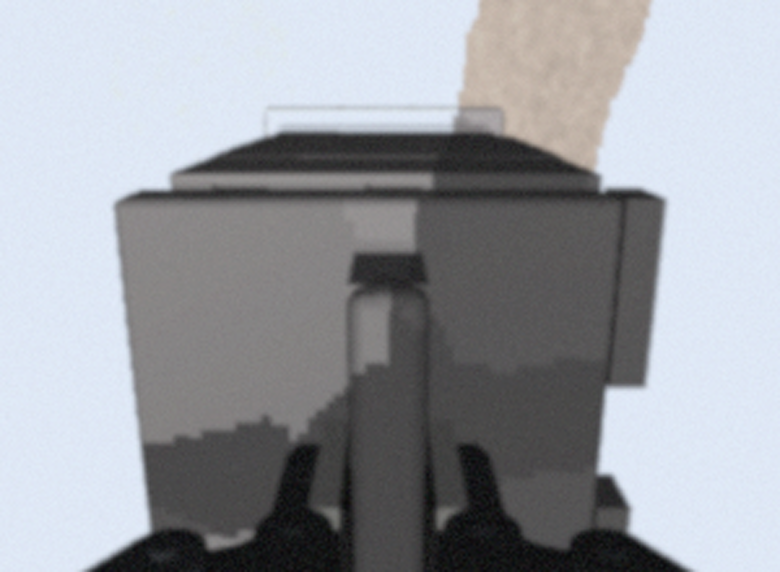

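arm_command --pt "0 0.03 -0.09 -0.5 0 0 -0.1" --pt "0 0 0 -0.6 0 0 0" --pt "0 0 0 -0.6 0 0 0" --pt "0 0 0 -0.4 0 0 0" --pt "0 0 0 -0.3 0 0 0" --pt "0 0 0 -0.2 0 0 0" --pt "0 0 0 -0.1 0 0 0" --pt "0 0 0 0 0 0 0"

```text
clock: 46.37
eef_pos: [494.5, -19.0, 222.6]
tool_rot: [0.201, 1.57, 0.236]
force: [0.2, 0.6, -2.3]
width: 13.0
```

arm_command --pt "0 0 0.08 -0.1 0 0 0" --pt "0 0 0 -0.15 0 0 0" --pt "0 0 0 -0.1 0 0 0" --pt "0 0 0 0 0 0 0"

```text
clock: 46.7
eef_pos: [495.1, -18.0, 221.0]
tool_rot: [0.227, 1.568, 0.262]
force: [-3.3, 0.6, 9.9]
width: 12.9
```

Contact at the expected 221 mm. Release, retreat, look.

arm_command --pt "0.5 0 0 0 0 0 0" --pt "0.5 0 0 0 0 0 0" --pt "0.5 0 0 0 0 0 0" --pt "0.5 0 0 0 0 0 0" --pt "0.5 0 0 3.0 0 0 0" --pt "0.5 0 0 3.5 0 0 0" --pt "0.5 0 0 3.5 0 0 0" --pt "0.5 0 0 3.5 0 0 0" --pt "0.5 -0.5 0 3.5 0 0 0" --pt "0.5 0 0 0 0 0 0" --pt "0.5 0 0 0 0 0 0"

```text
clock: 47.62
eef_pos: [490.6, -18.2, 391.0]
tool_rot: [0.05, 1.565, 0.085]
force: [-0.1, -0.5, -1.7]
width: 42.7
```

```bash
python3 - <<'E'
from h import *
s,im=look('w50'); im=cv2.convertScaleAbs(im,alpha=1.5,beta=10); save('w50b.png',im,(220,90,420,250),4)
im=ctrl.get_image('scene'); save('s50.png',im,(230,110,350,270),5)
im=ctrl.get_image('top'); save('t50.png',im,(280,120,400,250),5)
E
```

```text
t 47.62 p [490.6 -18.2 391. ] jawdeg 91.99 down [ 0.006  0.    -1.   ] q [-0.17  0.22  0.2   1.64 -0.05  1.28  1.64] w 42.7 F [-0.1 -0.5 -1.7]
```

View pics/w50b.png

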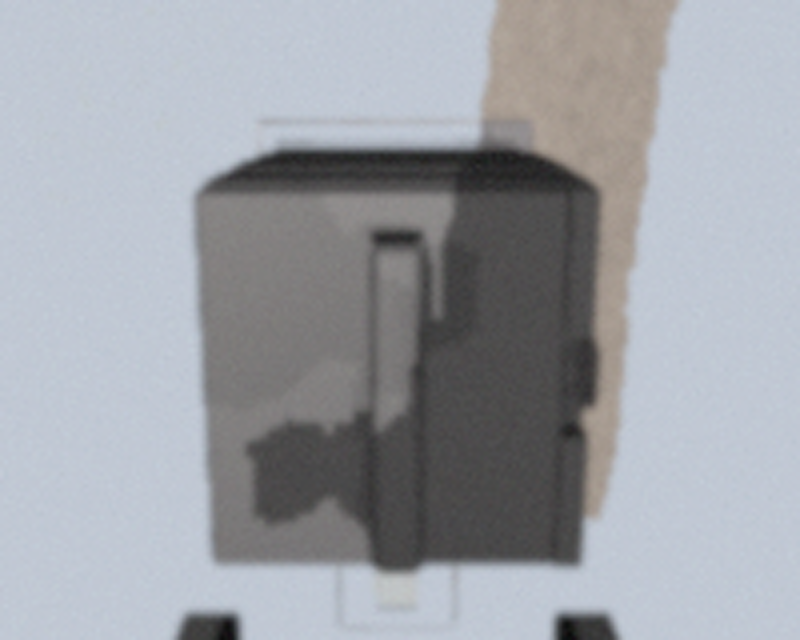

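View pics/s50.png

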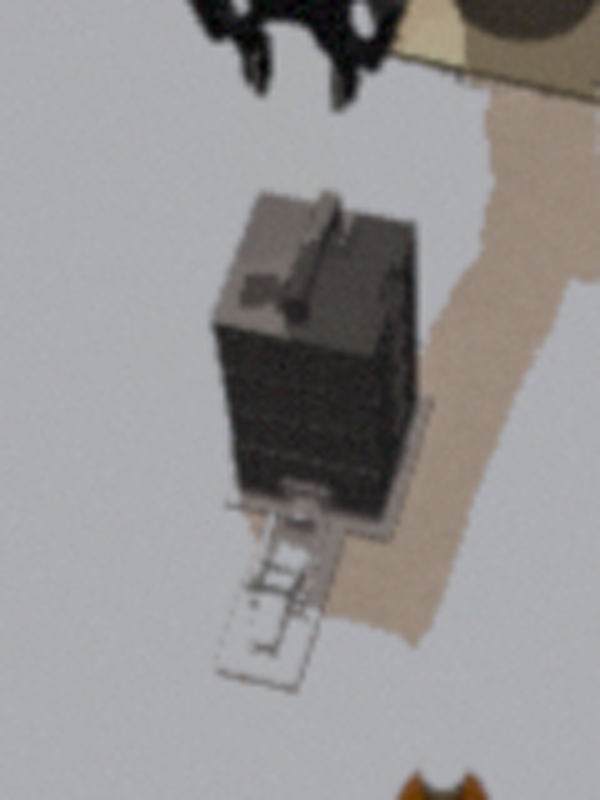

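```bash
python3 - <<'E'
from h import *
box=(220,90,420,250)
fit('w50',crop2full([(196,192),(600,190),(580,563),(214,563),(372,246),(422,246)],box,4),[(-56,-56,248),(-56,56,248),(56,56,248),(56,-56,248),(-45,-7,280),(-45,7,280)],freez=True)
E
```

```text
x 497.1 y -16.4 yaw 2.04 z [-5.7] res
 [[-0.1, -0.2], [-0.3, 0.2], [-0.0, 0.0], [0.2, 0.1], [-0.5, -0.0], [0.8, -0.0]]
```

arm_command --pt "0.5 4 0.1 0 0 0 0" --pt "0.5 4 0.1 0 0 0 0" --pt "0.5 4 0.1 0 0 0 0" --pt "0.5 4 0.1 -1 0 0 0" --pt "0.5 3 0.1 -2.5 0 0 0" --pt "0.5 2 0 -3 0 0 0" --pt "0.5 0 0 -3.5 0 0 0" --pt "0.5 0 0 -3.5 0 0 0" --pt "0.5 0 0 -3.5 0 0 0" --pt "0.5 0 0 0 0 0 0" --pt "0.5 0 0 0 0 0 0"

```text
clock: 48.68
eef_pos: [697.6, -13.0, 216.2]
tool_rot: [3.078, 1.565, 3.112]
force: [-0.2, 0.0, 0.8]
width: 42.8
```

```bash
python3 - <<'E'
from h import *
s,im=look('w51'); im=cv2.convertScaleAbs(im,alpha=1.4,beta=10); save('w51b.png',im,(220,0,420,220),3)
im=ctrl.get_image('scene'); cv2.imwrite('pics/s51.png',im); save('s51z.png',im,(150,110,510,310),2.2)
E
```

```text
t 48.68 p [697.6 -13.  216.2] jawdeg 91.98 down [-0.006  0.    -1.   ] q [-0.11  0.7   0.18  1.34 -0.13  1.12  1.68] w 42.8 F [-0.2  0.   0.8]
```

View pics/w51b.png

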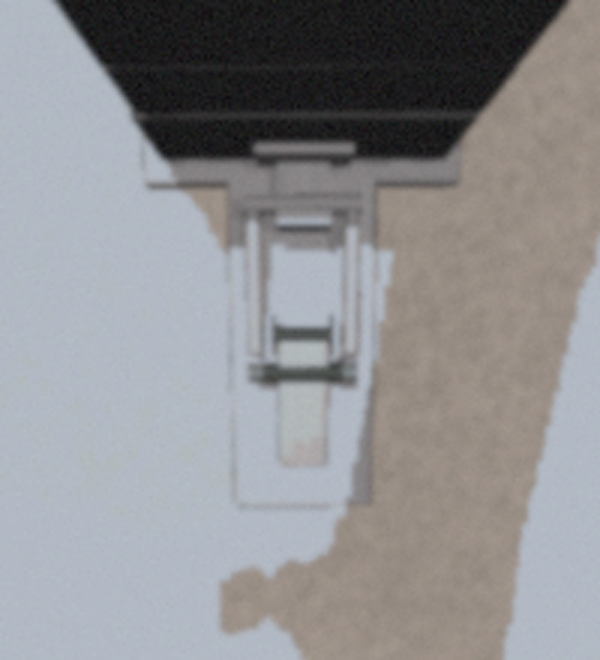

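View pics/s51z.png

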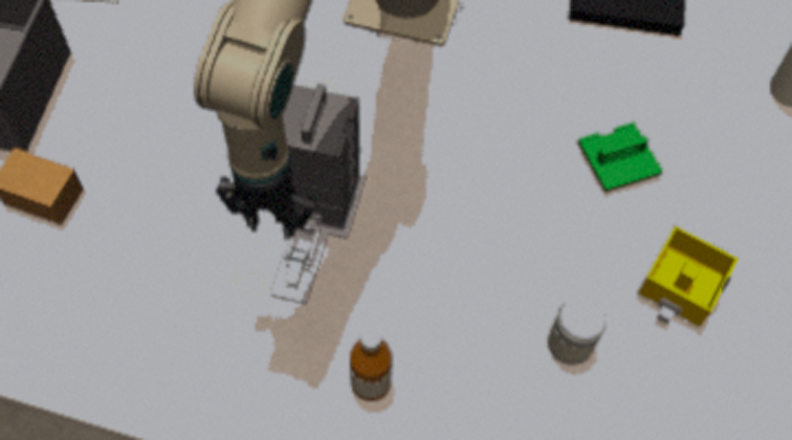

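```bash
python3 - <<'E'
from h import *
drawl('w51',2.18,2.2,(270,80,370,180),4,'o51.png')
print(ctrl.finish_job())
E
```

```text
the job is handed in; nothing more can be done
None
```

The carrier is assembled and handed in at about 49 s of the 210 s allowed. The bin is on the base, the latch is hooked and snapped shut, and all three trays and the grey lid are stacked on top. I left the bystanders, the green lid and the yellow bin alone.

**Last checks**
- **Seating:** Each item touched down within 1 mm of its expected height. Camera fits of the bin, the first two trays and the lid were level, turned to 2.0–2.3° against the base's 2.1°. The third tray I only compared by eye with the first tray's picture.
- **Lid:** The last picture shows the key standing in its notch.
- **Latch:** The final view shows the loop's bar behind the keeper's tongue. The lever lies outward; right after closing, its end matched the shut position.
- **Clearance:** The arm was touching nothing at the end.

**What disagreed**
- **Wrist camera:** Heights read about 5–8 mm low, with one reading 11.5 mm low. I allowed for this.
- **Fingertips:** They sit about 35–50 mm behind the reported tool point. My first pushes at the loop passed over the bar, and the first grip on the bin was shallow but held. I set the later depths from the pictures.
- **Lid position:** The last fit put it about 3 mm off the base's centre in x. The height and yaw still say it is seated, so I put this down to camera error.

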